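Set out a lot of clock finials and pendulums for its sale photograph

TASK

Set out this lot for its sale photograph: stand every walnut finial upright on its foot, the whole foot on the low display board, and lift each pendulum out of the stock block and hang it by its cross-pin from the brass hanging rail, one to a slot. Leave the dial, the toothed wheel, the clock hand and the other stock where they are.

Things in the scene. Friction and masses are not known exactly. Their poses are not given: they have to be found in the camera images.
- finial0: walnut finial, toppled, 95 mm long, 85 g; may be absent (None at the start). Origin: centre of its foot's flat underside; x runs from foot to tip (up when it stands). Square foot 50 x 50 x 16 mm, neck 28 mm thick, straight drum 50 mm in diameter from 30 to 58 mm above the underside (grip here), slim spire up to 25 mm thick. Lies level on foot and drum, axis 25 mm up.
- finial1: finial just like finial0, toppled. May be absent (None from the start).
- finial2: finial just like finial0, toppled. May be absent (None from the start).
- finial3: finial just like finial0, always present; it already stands on the display board at the start and may stay there
- board: the display board, fixed: flat oak board 130 mm deep (x), 400 mm wide (y), 18 mm thick, grey felt on top. Origin: centre of its underside at shelf height
- pendulum0: pendulum, 170 g, stands bob down in the stock block; may be absent (None at the start). Origin: middle of its steel cross-pin (5 mm thick, 34 mm long along y); z up the rod. Above: flat brass head 10 mm thick (x), 18 wide (y), from -2.5 to 37.5 mm: grip its flat sides, closing along x. Below: rod 8 mm thick, brass bob 28 mm in diameter from -82.5 to -132.5 mm
- pendulum1: pendulum just like pendulum0. May be absent (None from the start).
- pendulum2: pendulum just like pendulum0. May be absent (None from the start).
- pendulum3: pendulum just like pendulum0. May be absent (None from the start).
- stock_block: the oak stock block, fixed, 70 (x) by 216 (y) by 70 mm tall; four square sockets 34 mm wide, 60 mm deep, at y = -82.5, -27.5, 27.5 and 82.5 mm, in which the pendulums stand. Origin: centre of its underside. Lift a pendulum 62 mm or more to free it
- rail: the hanging rail, fixed: brass comb along y, top 165 mm up, 8 mm thick, four slots open to -x (robot's side), on two 20 mm posts at y = +-135, x = 14 mm; wooden base 12 mm thick, 300 mm wide, x from -20 to 80 mm. Origin: on the shelf below the middle of the slot points. Pendulums go in from the front, pin above the 4 mm lip on the rail's front edge, then down
- slot0 (a point): slot point: where the middle of a hung pendulum's pin lies, 2.5 mm above the rail's top; axes as the rail's. Slots are 13 mm wide (y), 55 mm apart, empty at the start, cut from 16 mm in front (-x) of this point to 8 mm behind it; the lip, 3 mm thick, lies 13 to 16 mm in front. The pin rests across the slot, along y
- slot1 (a point): slot point: where the middle of a hung pendulum's pin lies, 2.5 mm above the rail's top; axes as the rail's. Slots are 13 mm wide (y), 55 mm apart, empty at the start, cut from 16 mm in front (-x) of this point to 8 mm behind it; the lip, 3 mm thick, lies 13 to 16 mm in front. The pin rests across the slot, along y
- slot2 (a point): slot point: where the middle of a hung pendulum's pin lies, 2.5 mm above the rail's top; axes as the rail's. Slots are 13 mm wide (y), 55 mm apart, empty at the start, cut from 16 mm in front (-x) of this point to 8 mm behind it; the lip, 3 mm thick, lies 13 to 16 mm in front. The pin rests across the slot, along y
- slot3 (a point): slot point: where the middle of a hung pendulum's pin lies, 2.5 mm above the rail's top; axes as the rail's. Slots are 13 mm wide (y), 55 mm apart, empty at the start, cut from 16 mm in front (-x) of this point to 8 mm behind it; the lip, 3 mm thick, lies 13 to 16 mm in front. The pin rests across the slot, along y
- dial: a white porcelain clock dial, 90 mm across, 5 mm thick, lying face up; not part of the lot, to be left alone. Origin: centre of its underside.
- pinion_wheel: a toothed brass wheel 62 mm across lying flat, 4 mm thick, its arbor standing up to 30 mm; not part of the lot, to be left alone. Origin: centre of its underside.
- clock_hand: a slim blued steel clock hand, 88 mm long along x, 4 mm thick, lying flat; not part of the lot, to be left alone. Origin: centre of its underside.
- bell: a brass clock bell, a dome 68 mm across and 39 mm high, mouth down; not part of the lot, to be left alone. Origin: centre of its underside.
- going_barrel: a brass spring barrel, 58 mm across and 42 mm high, standing; not part of the lot, to be left alone. Origin: centre of its underside.
- oil_bottle: a small brown glass oil jar, 36 mm across and 75 mm high, standing; not part of the lot, to be left alone. Origin: centre of its underside.
Mind the look-alikes: they are no part of the job. What is shaped like the finial0 but blue or red is not meant.

How it is judged:
By the outcome, as a careful person would: the job done as asked, in the order asked, and still so for the second after the job is handed in, with the robot touching nothing.
Of finial0, finial1, finial2 only 2 to 3 are there at a start; the rules pass over those that are not, and their reading is None.
Of pendulum0, pendulum1, pendulum2, pendulum3 only 3 to 4 are there at a start; the rules pass over those that are not, and their reading is None.
At some moment in a run one of finial0, finial1, finial2 may be knocked a few centimetres aside while the robot is not near it.
It also fails if it takes over 210 s, if anything falls off the work surface, if the arm or the gripper's body presses on something with over 40 N, if the wrist force passes 120 N, or if a joint passes its speed limit or range.

ROBOT

A 6-joint arm with a two-finger parallel gripper is mounted at the origin on the work surface. World frame = base frame: x ahead of the robot, y to its left, z up, the work surface at z = 0. Lengths are in m, angles in degrees, forces in N, time in s.
With the tool pointing down it reaches from about 0.35 to 0.875 m from the base axis. Payload 15.5 kg.
Tool frame: the origin (TCP) lies on the centre line of the jaws, within the pads' length; the fingertips stand 11 mm ahead of it and the grasp point (between the pads) lies 8 mm behind it (bot.tips_ahead is the distance from the TCP to the fingertips, in m); z points along the fingers, x is the direction in which the jaws open and shut, and the axes are right-handed (so a half turn about z gives the same grasp; the last joint's range is limited). The gripper opens to 85 mm and grips with 20 to 120 N. Pads are 22 mm wide; open, the fingers measure 114 mm over their backs; the gripper's body (76 mm by 85 mm) begins 54 mm behind the grasp point. The pads swing forward as they close: fully open they stand 13 mm farther back than shut.
Start: joints at [-73.768, 28.281, 77.091, -0, 74.628, -5.472], TCP at [0.231, -0.581, 0.242] pointing down, gripper open.
Joint ranges: [-166.48, 166.48], [-47.26, 123.95], [12.59, 153.08], [-70.14, 250.14], [6.76, 159.57], [-176.63, 176.63]. Speed limits (degrees/s): [108.29, 108.29, 147.25, 172.46, 172.46, 172.46].

INTERFACE

Orientations are given as a 3x3 rotation matrix whose columns are the frame's x, y, z axes.
In Python, from station import bot gives the robot as it stands.
- The arm moves only by the tool arm_command, never from a script. Its argument "motion" is a list of rows, each an object with "travel": the shift along the tool's x, y, z each as a share of 250 mm, from -1 to 1, a list of three; "roll": the turn about the tool's z as a share of 2 rad, from -1 to 1. In form: [{"travel": [x, y, z], "roll": roll}, ...]. A call has 1 to 12 rows; each row is the pose to reach, as a shift and turn from the pose commanded when the call began, along the tool's axes at that moment; what a row does not reach only later rows make up. A row lasts 1/12 s, in which the tool goes at most 41.7 mm and 7.16 degrees, less where a joint would pass 70% of its speed; a pose out of reach is approached as far as the arm can. A call with a number of a shift or a turn outside -1 to 1 is refused whole. A call with a gripper value outside its range is refused whole. "gripper" is the gripper's target within -1 to 1 (shut at 1, half-way at 0, fully open at -1), set as the call begins (left out, the last holds). The fingers move at their own pace and stop on an object; "squeeze" is the grip in N (left out, the last holds). Time passes only in rows, so rows that repeat a pose let the fingers close. It gives the time, the measured TCP pose, the force and the opening at its end, in the units of the state.
- bot.get_obs(): the state, without advancing time (a new reading comes with each control period).
- bot.read_camera(name): name is "side" or "top" or "wrist"; returns a dict with "frame" (400x640x3 uint8, red, green, blue), "camera_matrix" (3x3 intrinsics, pixels), "k1" (the pictures are not rectified: a ray, as slopes to the right and down, at radius r is drawn at 1 + k1 r^2 times it, then the intrinsics apply), "R" (3x3) and "t" (3): a world point X has camera coordinates R X + t; the wrist camera has in their place "hand_eye" (4x4, takes a point from camera to tool coordinates, whose origin is the TCP and whose axes are the tool frame's). Camera axes: x right, y down, z forward; pixel columns grow to the right and rows downward; lengths in m; the calibration is good to about 2 mm. A picture is of the moment at which its call begins: read the wrist's pose just before it. There is no depth.
- bot.hand_in(): hands the job in, once; it reports no verdict.
The state is a dict: "time_s": time; "joints": joint angles; "qd": joint speeds; "effort": joint torques, N m; "tcp_pos": TCP position; "orientation": TCP orientation; "contact_force": force on the tool from outside, world axes, zero at the start; "moment": the same for the moment, N m; "width": opening from 0.0 (shut) to 1.0 (fully open).
Only numpy, scipy, OpenCV 4.12 (cv2) and the standard library are available. Lean on these libraries where they do the work, as an engineer would, in place of code of your own. Each camera call takes 0.05 s, during which the arm holds its last target.

## Working session

There is one attempt and no reset: what is moved stays moved. The work goes in short steps, Python scripts to look and compute and a tool call to move; the robot and the scene stay as the last step left them, time stands still between calls to the robot, and variables do not carry over. Pictures are saved under pics/ and viewed, and the job is handed in when it is done.

Besides the shell and the picture viewer there is one more tool, called after ">>>" as name(argument=value, ...) on one line, values as JSON. arm_command: Moves the arm, as the interface text tells. Its arguments: {"type":"object","properties":{"motion":{"type":"array"},"gripper":{"type":"number"},"squeeze":{"type":"number"}},"required":["motion"]}

```bash
ls; mkdir -p pics; cat > h.py <<'E'
import numpy as np, cv2, json
from station import bot
def save(name,fn):
    c=bot.read_camera(name); cv2.imwrite('pics/'+fn,c['frame'][:,:,::-1]); return c
E
python3 - <<'E'
from h import *
o=bot.get_obs(); print({k:np.round(v,3).tolist() for k,v in o.items()})
for n in ['side','top','wrist']:
    c=save(n,n+'0.png'); print(n,{k:np.round(v,4).tolist() for k,v in c.items() if k!='frame'})
E
```

```text
pics
{'time_s': 0.0, 'joints': [-73.771, 28.314, 77.127, 0.0, 74.627, -5.472], 'qd': [0.057, 0.047, 0.033, -0.021, 0.045, -0.012], 'effort': [-0.002, -88.216, -38.387, -0.0, 0.01, 0.0], 'tcp_pos': [0.231, -0.58, 0.242], 'orientation': [[0.37, -0.929, -0.0], [-0.929, -0.37, 0.001], [-0.001, -0.0, -1.0]], 'contact_force': [-0.011, 0.144, -0.082], 'moment': [-0.012, 0.016, 0.008], 'width': 1.001}
side {'camera_matrix': [[403.3798, 0.0, 311.4827], [0.0, 403.3798, 204.8917], [0.0, 0.0, 1.0]], 'k1': 0.0286, 'R': [[-0.8203, -0.5719, 0.0036], [-0.4316, 0.615, -0.6599], [0.3752, -0.5429, -0.7513]], 't': [0.4222, 0.3272, 0.9825]}
top {'camera_matrix': [[467.2028, 0.0, 326.4232], [0.0, 467.2028, 189.5908], [0.0, 0.0, 1.0]], 'k1': -0.1256, 'R': [[-0.0097, -0.9999, 0.0044], [-0.9908, 0.009, -0.1348], [0.1347, -0.0057, -0.9909]], 't': [-0.034, 0.5254, 1.6707]}
wrist {'camera_matrix': [[304.4911, 0.0, 319.4738], [0.0, 304.4911, 199.2054], [0.0, 0.0, 1.0]], 'k1': 0.0157, 'hand_eye': [[1.0, -0.0004, -0.0006, 0.0003], [0.0006, 0.957, 0.2902, -0.0747], [0.0005, -0.2902, 0.957, -0.1324], [0.0, 0.0, 0.0, 1.0]]}
```

View pics/top0.png

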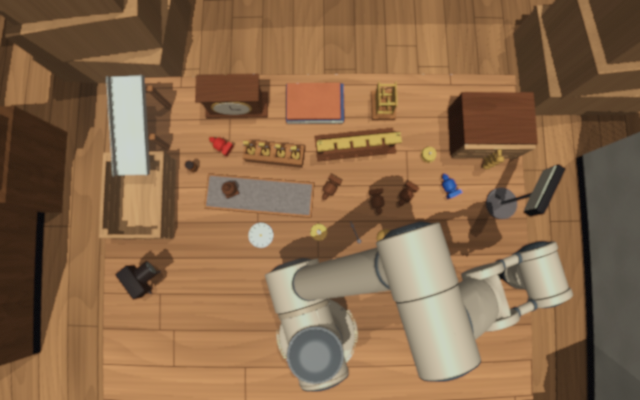

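View pics/side0.png

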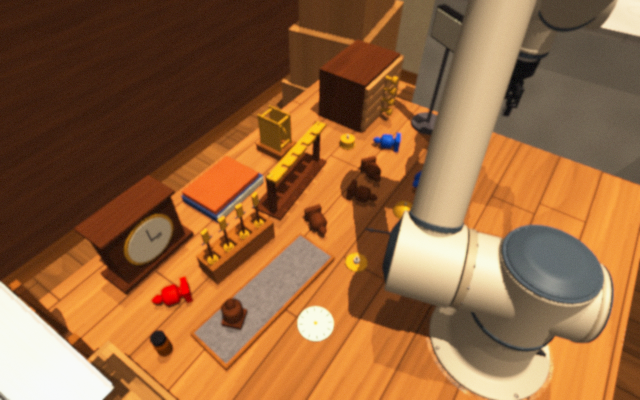

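View pics/wrist0.png

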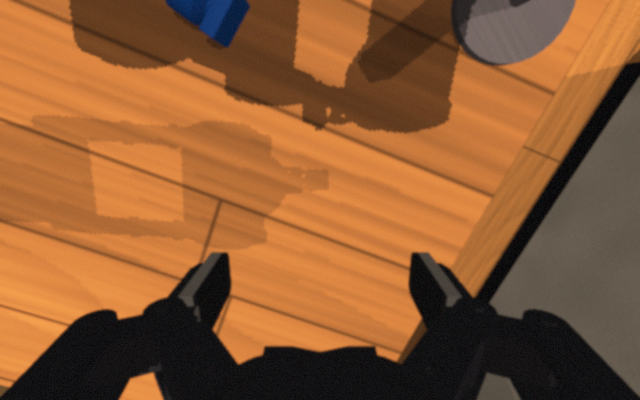

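Seen in the top view: walnut toppled at (332,186), (377,201) and (408,193), and walnut standing on the board at (230,188). The look-alikes are red at (220,146) and blue at (450,186); the oil jar is dark brown at (192,165). The stock block is at (273,152) with 4 pendulums, and the rail is at (358,145). Next, close crops.

```bash
cat >> h.py <<'E'
def ray(c,uv):
    p=cv2.undistortPoints(np.array([[uv]],float),c['camera_matrix'],np.array([c['k1'],0,0,0,0.]))[0,0]
    d=np.array([p[0],p[1],1.])
    if 'R' in c: R,t=np.array(c['R']),np.array(c['t']); return -R.T@t, R.T@d
    T=c['W']; return T[:3,3],T[:3,:3]@d
def plane(c,uv,z):
    o,d=ray(c,uv); return o+d*(z-o[2])/d[2]
def proj(c,X):
    X=np.atleast_2d(X)
    if 'R' in c: R,t=np.array(c['R']),np.array(c['t'])
    else:
        T=np.linalg.inv(c['W']); R,t=T[:3,:3],T[:3,3]
    P,_=cv2.projectPoints((X@R.T+t).reshape(-1,1,3),np.zeros(3),np.zeros(3),c['camera_matrix'],np.array([c['k1'],0,0,0,0.]))
    return P[:,0]
def wrist(fn=None):
    o=bot.get_obs(); c=bot.read_camera('wrist')
    T=np.eye(4); T[:3,:3]=o['orientation']; T[:3,3]=o['tcp_pos']
    c['W']=T@np.array(c['hand_eye'])
    if fn: cv2.imwrite('pics/'+fn,c['frame'][:,:,::-1])
    return c
def crop(c,x0,y0,w,h,s,fn):
    im=c['frame'][y0:y0+h,x0:x0+w,::-1]; cv2.imwrite('pics/'+fn,cv2.resize(im,None,fx=s,fy=s,interpolation=cv2.INTER_CUBIC))
def tri(ca,ua,cb,ub):
    (o1,d1),(o2,d2)=ray(ca,ua),ray(cb,ub)
    s=np.linalg.lstsq(np.c_[d1,-d2],o2-o1,rcond=None)[0]
    a,b=o1+s[0]*d1,o2+s[1]*d2
    return (a+b)/2,np.linalg.norm(a-b)
E
python3 - <<'E'
from h import *
c=bot.read_camera('top'); s=bot.read_camera('side')
import pickle; pickle.dump((c,s),open('ts0.pkl','wb'))
crop(c,190,120,240,120,3,'a1.png'); crop(s,140,90,260,210,3,'a2.png')
for n,uv,z in [('fA',(332,186),.025),('fB',(377,201),.025),('fC',(408,193),.025),('boardc',(259,195),.018),('block',(273,152),.07),('rail',(358,145),.16),('dial',(261,235),0),('wheel',(319,232),0),('hand',(356,231),0)]:
    print(n,plane(c,uv,z).round(3))
E
```

```text
fA [ 0.54  -0.06   0.025]
fB [ 0.483 -0.224  0.025]
fC [ 0.511 -0.34   0.025]
boardc [0.51  0.21  0.018]
block [0.66  0.154 0.07 ]
rail [ 0.662 -0.148  0.16 ]
dial [0.363 0.204 0.   ]
wheel [ 0.372 -0.01   0.   ]
hand [ 0.375 -0.147  0.   ]
```

View pics/a1.png

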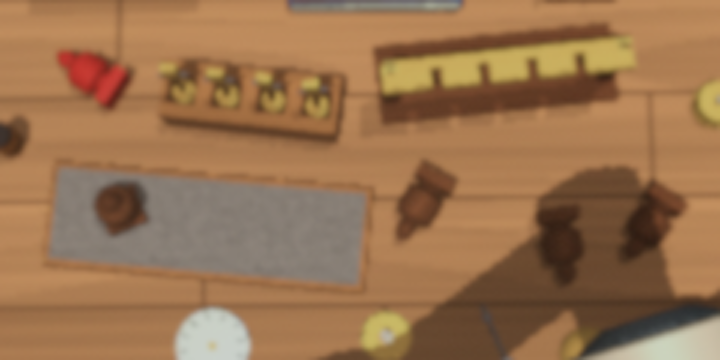

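View pics/a2.png

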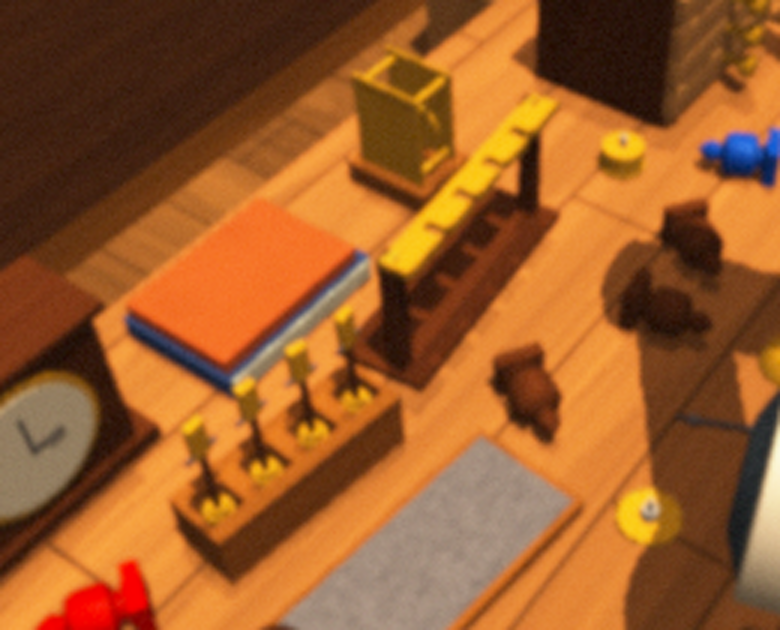

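>>> arm_command(motion=[{"travel":[-0.36,-0.72,0],"roll":0},{"travel":[-0.36,-0.72,0],"roll":0},{"travel":[-0.36,-0.72,0],"roll":0},{"travel":[-0.36,-0.72,0],"roll":0},{"travel":[-0.72,-1,0],"roll":0.1},{"travel":[-0.72,-1,0],"roll":0.2},{"travel":[-0.72,-1,0],"roll":0.3},{"travel":[-0.72,-1,0],"roll":0.3},{"travel":[-0.72,-1,0],"roll":0.3}])

```text
time_s: 1.0
tcp_pos: [0.3979, -0.3163, 0.2423]
orientation: [[-0.216, -0.976, -0.0], [-0.976, 0.216, 0.002], [-0.002, 0.001, -1.0]]
contact_force: [-0.8, -0.6, 0.6]
width: 1.001
```

```bash
python3 - <<'E'
from h import *
o=bot.get_obs(); print(o['time_s'],np.round(o['tcp_pos'],4),np.round(o['orientation'],3),np.round(o['joints'],1))
import pickle
c=wrist('w1.png'); pickle.dump(c,open('w1.pkl','wb'))
E
```

```text
1.0 [ 0.3979 -0.3163  0.2423] [[-0.216 -0.976 -0.   ]
 [-0.976  0.216  0.002]
 [-0.002  0.001 -1.   ]] [-45.3  19.   93.2   0.1  67.9  57.2]
```

View pics/w1.png

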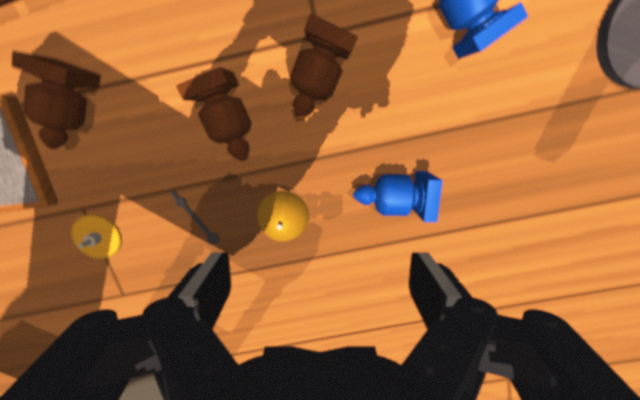

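```bash
python3 - <<'E'
from h import *
import pickle
c=pickle.load(open('w1.pkl','rb'))
a=c['frame'][30:170,0:120,::-1];b=c['frame'][30:170,160:280,::-1];d=c['frame'][0:140,260:380,::-1]
im=np.hstack([cv2.resize(k,None,fx=2.2,fy=4*.55,interpolation=cv2.INTER_CUBIC) for k in (a,b,d)])
im=cv2.convertScaleAbs(im,alpha=1.8,beta=20)
cv2.imwrite('pics/w1c.png',im); print(im.shape)
E
```

```text
(308, 792, 3)
```

View pics/w1c.png

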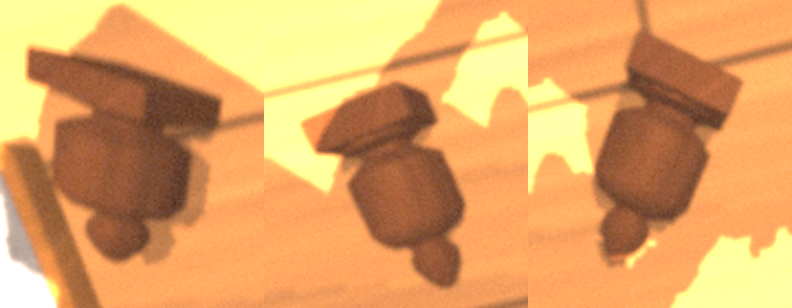

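```bash
cat >> h.py <<'E'
def finpts(p,yaw,foot_z=0.025):
    # outline points of a lying finial: p xy of foot underside centre
    a=np.array([np.cos(yaw),np.sin(yaw),0]);b=np.array([-a[1],a[0],0]);z=np.array([0,0,1.])
    o=np.array([p[0],p[1],foot_z]); out=[]
    for x in (0,.016):
        for s,t in ((-1,-1),(-1,1),(1,1),(1,-1)): out.append(o+a*x+.025*(s*b+t*z))
    for x in (.030,.058):
        for k in np.linspace(0,2*np.pi,24): out.append(o+a*x+.025*(np.cos(k)*b+np.sin(k)*z))
    for k in np.linspace(0,2*np.pi,24): out.append(o+a*(.0825+.0125*np.sin(k))+.0125*np.cos(k)*b)
    return np.array(out)
E
python3 - <<'E'
from h import *
import pickle
c=pickle.load(open('w1.pkl','rb'))
im=cv2.resize(c['frame'][:,:,::-1],None,fx=4,fy=4,interpolation=cv2.INTER_CUBIC);im=cv2.convertScaleAbs(im,alpha=1.8,beta=20)
for n,b,d in [('A',(53.6,136.8),(55.5,105)),('B',(238.6,149),(224.5,118.6)),('C',(302.7,104.5),(316.4,72.7))]:
    B=plane(c,b,.025);D=plane(c,d,.025);v=B-D
    yaw=np.arctan2(v[1],v[0]); p=(B+D)/2-v/np.linalg.norm(v)*.0633
    print(n,'ball',B.round(4),'drum',D.round(4),'len',np.linalg.norm(v).round(4),'yaw',np.degrees(yaw).round(1),'foot',p.round(4))
    for q in proj(c,finpts(p,yaw)): cv2.circle(im,tuple(int(round(4*(k+.5))) for k in q),1,(0,255,0),-1)
cv2.imwrite('pics/w1d.png',cv2.resize(im[0:720,0:1560],None,fx=.51,fy=.51))
E
```

```text
A ball [ 0.5026 -0.0341  0.025 ] drum [ 0.5335 -0.0519  0.025 ] len 0.0356 yaw 149.9 foot [ 0.5728 -0.0748  0.025 ]
B ball [ 0.4456 -0.2316  0.025 ] drum [ 0.4811 -0.2262  0.025 ] len 0.0359 yaw -171.3 foot [ 0.526  -0.2193  0.025 ]
C ball [ 0.477  -0.3143  0.025 ] drum [ 0.5052 -0.336   0.025 ] len 0.0355 yaw 142.4 foot [ 0.5412 -0.3638  0.025 ]
```

View pics/w1d.png

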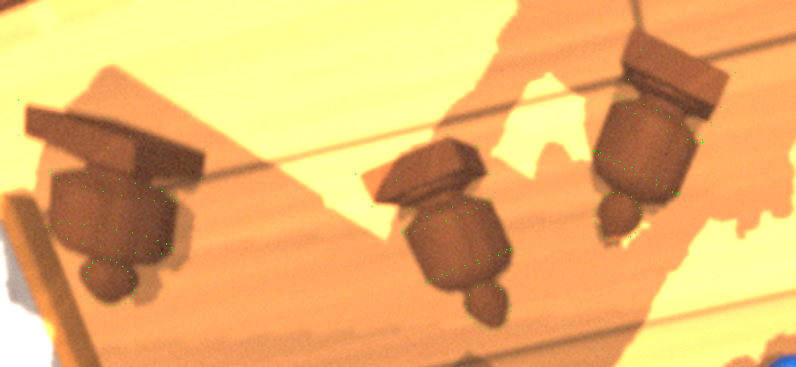

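```bash
cat >> h.py <<'E'
def go(x,y,z,ang=None):
    "shares to bring TCP to x,y,z with tool x at world angle ang (mod 180)"
    o=bot.get_obs(); R=np.array(o['orientation']); d=np.array([x,y,z])-o['tcp_pos']
    s=R.T@d/.25; r=0
    if ang is not None:
        cur=np.degrees(np.arctan2(R[1,0],R[0,0])); r=-((ang-cur+90)%180-90); 
        print('roll deg',round(r,1),'j6',round(o['joints'][5],1))
    print('t',round(o['time_s'],2),'tcp',np.round(o['tcp_pos'],4),'travel',s.round(3),'roll',round(np.radians(r)/2,3),'rows>=',np.ceil(max(np.linalg.norm(d)/.0417,abs(r)/7.16)))
    print('F',np.round(o['contact_force'],1),'w',round(o['width'],3))
E
python3 -c "
from h import *
go(.477,-.314,.018,52.4)"
```

```text
roll deg 24.5 j6 57.6
t 1.05 tcp [ 0.3976 -0.3184  0.2424] travel [-0.089 -0.306  0.898] roll 0.214 rows>= 6.0
F [ 0.  -0.2 -0.2] w 1.003
```

>>> arm_command(motion=[{"travel":[-0.089,-0.306,0.1],"roll":0.06},{"travel":[-0.089,-0.306,0.2],"roll":0.12},{"travel":[-0.089,-0.306,0.35],"roll":0.18},{"travel":[-0.089,-0.306,0.5],"roll":0.214},{"travel":[-0.089,-0.306,0.6],"roll":0.214},{"travel":[-0.089,-0.306,0.65],"roll":0.214},{"travel":[-0.089,-0.306,0.65],"roll":0.214}], gripper=-0.3, squeeze=20)

```text
time_s: 1.63
tcp_pos: [0.4748, -0.3151, 0.0766]
orientation: [[-0.597, -0.802, -0.004], [-0.802, 0.597, 0.003], [-0.0, 0.005, -1.0]]
contact_force: [-0.4, 1.0, -0.0]
width: 0.65
```

```bash
python3 -c "
from h import *
c=wrist('w2.png')
p=np.array([.477,-.3143,.025]);print(proj(c,p))
go(.477,-.314,.018,52.4)"
```

```text
[[317.36202589 224.55975839]]
roll deg 0.9 j6 87.1
t 1.68 tcp [ 0.4756 -0.3157  0.0786] travel [-0.009 -0.001  0.242] roll 0.008 rows>= 2.0
F [-0.  1.  1.] w 0.651
```

View pics/w2.png

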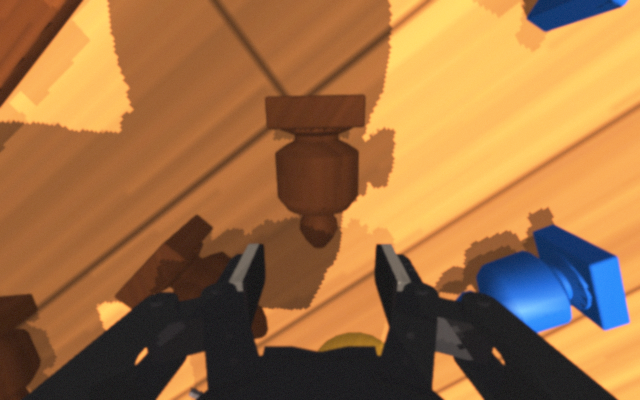

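>>> arm_command(motion=[{"travel":[-0.006,0,0.12],"roll":0.008},{"travel":[-0.006,0,0.2],"roll":0.008},{"travel":[-0.006,0,0.242],"roll":0.008},{"travel":[-0.006,0,0.242],"roll":0.008},{"travel":[-0.006,0,0.242],"roll":0.008}])

```text
time_s: 2.1
tcp_pos: [0.4776, -0.3149, 0.0202]
orientation: [[-0.611, -0.791, 0.001], [-0.791, 0.611, -0.001], [0.0, -0.001, -1.0]]
contact_force: [0.6, -0.2, 0.8]
width: 0.651
```

>>> arm_command(motion=[{"travel":[0,0,0],"roll":0},{"travel":[0,0,0],"roll":0},{"travel":[0,0,0],"roll":0},{"travel":[0,0,0],"roll":0},{"travel":[0,0,0],"roll":0},{"travel":[0,0,0],"roll":0}], gripper=1, squeeze=20)

```text
time_s: 2.6
tcp_pos: [0.4775, -0.3146, 0.02]
orientation: [[-0.612, -0.791, 0.001], [-0.791, 0.612, -0.001], [0.0, -0.001, -1.0]]
contact_force: [-1.6, 0.8, 7.4]
width: 0.258
```

>>> arm_command(motion=[{"travel":[0,0,-0.1],"roll":0},{"travel":[0,0,-0.2],"roll":0},{"travel":[0,0,-0.3],"roll":0},{"travel":[0,0,-0.4],"roll":0},{"travel":[0,0,-0.4],"roll":0},{"travel":[0,0,-0.4],"roll":0}])

```text
time_s: 3.1
tcp_pos: [0.4778, -0.3148, 0.1206]
orientation: [[-0.612, -0.791, 0.002], [-0.791, 0.612, -0.002], [0.0, -0.003, -1.0]]
contact_force: [-0.3, 0.3, -1.9]
width: 0.258
```

```bash
python3 -c "
from h import *
c=wrist('w3.png')
go(.477,-.314,.018,52.4)"
```

```text
roll deg -0.1 j6 88.4
t 3.15 tcp [ 0.4772 -0.3143  0.1194] travel [-0.001  0.002  0.406] roll -0.001 rows>= 3.0
F [ 0.3  0.3 -1.2] w 0.261
```

View pics/w3.png

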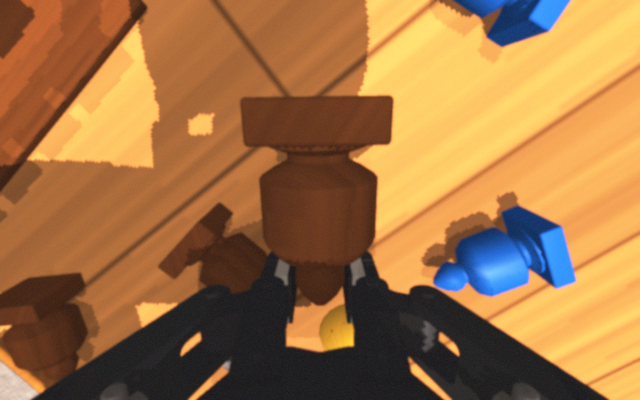

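```bash
python3 -c "
from h import *
c=bot.read_camera('side'); print(proj(c,[.478,-.315,.128])); crop(c,300,80,200,150,4,'s1.png')"
```

```text
[[380.30635741 153.5292742 ]]
```

View pics/s1.png

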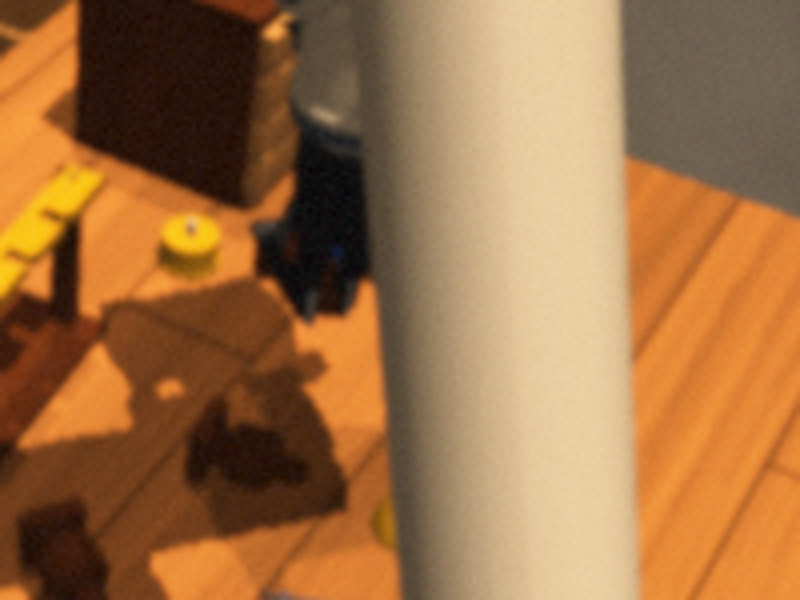

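>>> arm_command(motion=[{"travel":[-0.1,0.09,-0.15],"roll":0},{"travel":[-0.2,0.17,-0.3],"roll":0},{"travel":[-0.3,0.26,-0.4],"roll":-0.03},{"travel":[-0.4,0.34,-0.4],"roll":-0.06},{"travel":[-0.5,0.43,-0.4],"roll":-0.1},{"travel":[-0.6,0.52,-0.4],"roll":-0.15},{"travel":[-0.7,0.6,-0.4],"roll":-0.2},{"travel":[-0.8,0.68,-0.4],"roll":-0.25},{"travel":[-0.9,0.77,-0.4],"roll":-0.274},{"travel":[-1,0.85,-0.4],"roll":-0.274},{"travel":[-1,0.85,-0.4],"roll":-0.274}])

```text
time_s: 4.12
tcp_pos: [0.4608, 0.0178, 0.2182]
orientation: [[-0.107, -0.994, -0.003], [-0.994, 0.107, 0.001], [-0.001, 0.003, -1.0]]
contact_force: [0.3, -0.3, -0.8]
width: 0.264
```

```bash
python3 -c "
from h import *
c=wrist('w4.png')
go(.47,.1,.22,83.8)"
```

```text
roll deg 0.1 j6 90.6
t 4.17 tcp [0.4613 0.0158 0.2182] travel [-0.339  0.001 -0.007] roll 0.001 rows>= 3.0
F [-0.2 -0.9 -0.6] w 0.265
```

View pics/w4.png

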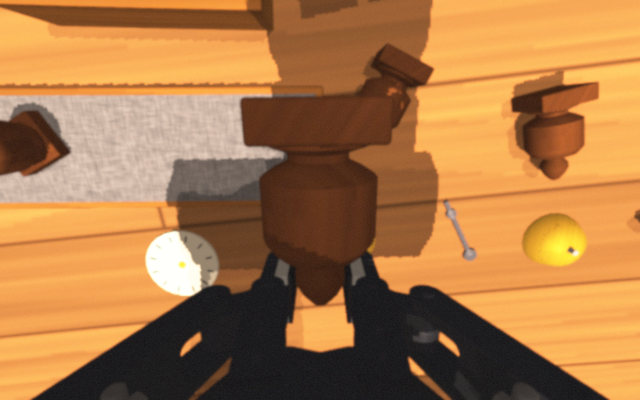

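>>> arm_command(motion=[{"travel":[-0.16,0,0],"roll":0},{"travel":[-0.32,0,0],"roll":0},{"travel":[-0.45,0,0],"roll":0},{"travel":[-0.45,0.0,0],"roll":0},{"travel":[-0.45,0.0,0],"roll":0}])

```text
time_s: 4.58
tcp_pos: [0.4744, 0.1258, 0.2183]
orientation: [[-0.108, -0.994, -0.002], [-0.994, 0.108, -0.0], [0.001, 0.002, -1.0]]
contact_force: [0.3, -0.0, -1.1]
width: 0.261
```

```bash
python3 -c "
from h import *
c=wrist('w5.png')
import pickle; pickle.dump(c,open('w5.pkl','wb'))
crop(c,0,0,640,120,1.25,'w5c.png')
go(.47,.1,.22,83.8)"
```

```text
roll deg -0.1 j6 104.1
t 4.63 tcp [0.4744 0.1249 0.2184] travel [ 0.101  0.006 -0.006] roll -0.001 rows>= 1.0
F [ 0.3 -0.4 -0.5] w 0.261
```

View pics/w5.png

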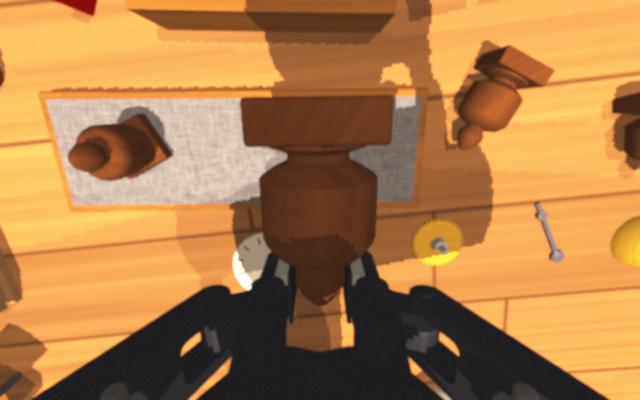

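```bash
python3 -c "
from h import *
import pickle; c=pickle.load(open('w5.pkl','rb'))
for n,uv,z in [('bkTL',(130,10),.07),('bkTR',(396,14),.07),('bkBL',(163,24),0),('bkBR',(385,32),0),('bdTL',(42,95),.018),('bdTR',(427,90),.018),('bdBL',(72,210),.018),('bdBR',(416,203),.018),('f3 foot',(172,154),.018)]: print(n,plane(c,uv,z).round(4))
im=c['frame'][0:50,100:420,::-1];cv2.imwrite('pics/w5b.png',cv2.resize(im,None,fx=2.5,fy=5))
"
```

```text
bkTL [0.638  0.2609 0.07  ]
bkTR [0.6126 0.0487 0.07  ]
bkBL [0.6449 0.2673 0.    ]
bkBR [0.6136 0.0431 0.    ]
bdTL [0.5894 0.3983 0.018 ]
bdTR [0.5525 0.0065 0.018 ]
bdBL [0.466  0.4114 0.018 ]
bdBR [0.4315 0.0196 0.018 ]
f3 foot [0.5167 0.2828 0.018 ]
```

View pics/w5b.png

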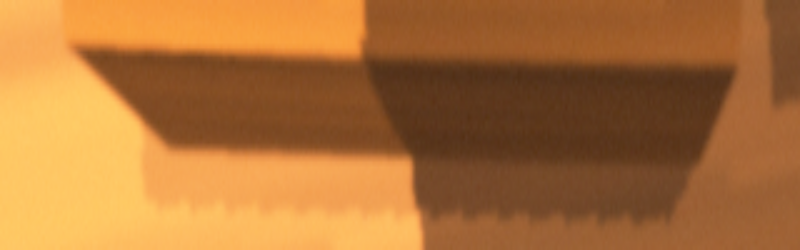

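```bash
python3 -c "
from h import *
go(.344,.113,.12,84.8)
go(.344,.113,.033,84.8)"
```

```text
roll deg -1.1 j6 104.1
t 4.63 tcp [0.4744 0.1249 0.2184] travel [0.104 0.513 0.395] roll -0.009 rows>= 4.0
F [ 0.3 -0.4 -0.5] w 0.261
roll deg -1.1 j6 104.1
t 4.63 tcp [0.4744 0.1249 0.2184] travel [0.104 0.512 0.743] roll -0.009 rows>= 6.0
F [ 0.3 -0.4 -0.5] w 0.261
```

>>> arm_command(motion=[{"travel":[0.04,0.16,0],"roll":-0.009},{"travel":[0.08,0.32,0.1],"roll":-0.009},{"travel":[0.104,0.48,0.2],"roll":-0.009},{"travel":[0.104,0.513,0.35],"roll":-0.009},{"travel":[0.104,0.513,0.45],"roll":-0.009},{"travel":[0.104,0.513,0.55],"roll":-0.009},{"travel":[0.104,0.513,0.65],"roll":-0.009},{"travel":[0.104,0.513,0.65],"roll":-0.009}])

```text
time_s: 5.3
tcp_pos: [0.3427, 0.1122, 0.0538]
orientation: [[-0.094, -0.996, -0.005], [-0.996, 0.094, -0.001], [0.001, 0.005, -1.0]]
contact_force: [-0.4, -0.7, 1.1]
width: 0.262
```

```bash
python3 -c "
from h import *
c=wrist('w6.png')
o=bot.get_obs();print(np.round(o['joints'],1))
go(.344,.113,.033,84.8)"
```

```text
[  8.6  29.4 124.3  -0.   26.6 104. ]
roll deg -0.2 j6 104.0
t 5.35 tcp [0.343  0.1124 0.0555] travel [-0.003 -0.004  0.09 ] roll -0.002 rows>= 1.0
F [-0.4  0.8 -1.6] w 0.261
```

View pics/w6.png

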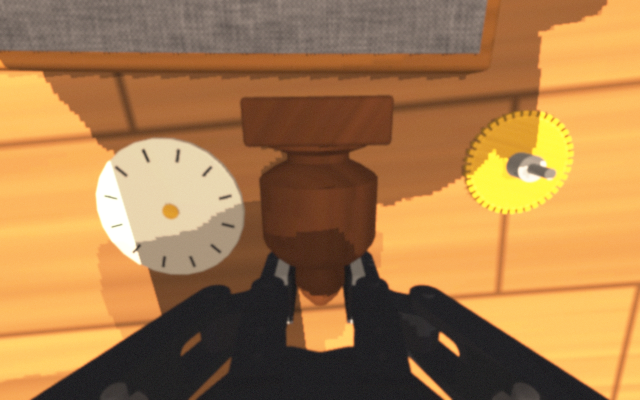

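```bash
python3 -c "
from h import *
o=bot.get_obs();c=wrist()
print(plane(c,(100,68),.018),plane(c,(320,70),.018),plane(c,(490,70),.018))
z=o['tcp_pos'][2]+.005+.025
print(z,plane(c,(242,98),z),plane(c,(391,97),z))"
```

```text
[0.44612173 0.2149085  0.018     ] [0.4350769  0.10346222 0.018     ] [0.42655706 0.01687194 0.018     ]
0.08549909348280993 [0.42246137 0.1296594  0.08549909] [0.41829496 0.08260808 0.08549909]
```

>>> arm_command(motion=[{"travel":[0,0,0.06],"roll":0},{"travel":[0,0,0.09],"roll":0},{"travel":[0,-0.03,0.09],"roll":0},{"travel":[0,-0.05,0.09],"roll":0},{"travel":[0,-0.066,0.09],"roll":0},{"travel":[0,-0.08,0.05],"roll":0},{"travel":[0,-0.098,0.013],"roll":0},{"travel":[0,-0.119,-0.02],"roll":0},{"travel":[0,-0.148,-0.053],"roll":0},{"travel":[0,-0.148,-0.053],"roll":0}])

```text
time_s: 6.23
tcp_pos: [0.3841, 0.1101, 0.0726]
orientation: [[-0.093, -0.996, 0.006], [-0.996, 0.093, 0.001], [-0.001, -0.005, -1.0]]
contact_force: [0.7, -0.2, 0.5]
width: 0.261
```

```bash
python3 -c "
from h import *
c=wrist('w7.png')
go(.344,.113,.033,84.8)"
```

```text
roll deg -0.1 j6 102.8
t 6.28 tcp [0.3831 0.1101 0.0717] travel [0.003 0.157 0.154] roll -0.001 rows>= 2.0
F [-0.5 -1.2 -1.6] w 0.261
```

View pics/w7.png

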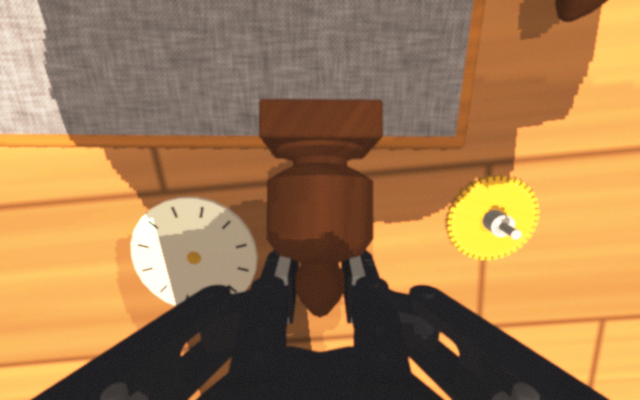

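>>> arm_command(motion=[{"travel":[0,-0.029,-0.026],"roll":0},{"travel":[0,-0.066,-0.051],"roll":0},{"travel":[0,-0.1,-0.066],"roll":0},{"travel":[0,-0.142,-0.08],"roll":0},{"travel":[0,-0.18,-0.088],"roll":0},{"travel":[0,-0.224,-0.091],"roll":0},{"travel":[0,-0.263,-0.089],"roll":0},{"travel":[0,-0.307,-0.082],"roll":0},{"travel":[0,-0.307,-0.078],"roll":0},{"travel":[0,-0.307,-0.078],"roll":0}])

```text
time_s: 7.12
tcp_pos: [0.4575, 0.1029, 0.089]
orientation: [[-0.093, -0.996, -0.001], [-0.996, 0.093, -0.0], [0.0, 0.001, -1.0]]
contact_force: [-0.4, -0.5, -1.4]
width: 0.26
```

```bash
python3 -c "
from h import *
c=wrist('w8.png')
go(.344,.113,.033,84.8)
s=bot.read_camera('side');crop(s,150,180,200,150,4,'s2.png')"
```

```text
roll deg -0.1 j6 100.7
t 7.17 tcp [0.4569 0.103  0.0891] travel [0.002 0.453 0.225] roll -0.001 rows>= 4.0
F [-0.2 -0.4 -1.2] w 0.26
```

View pics/w8.png

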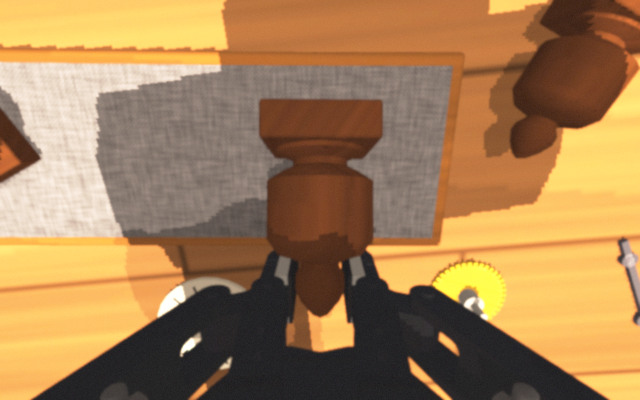

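View pics/s2.png

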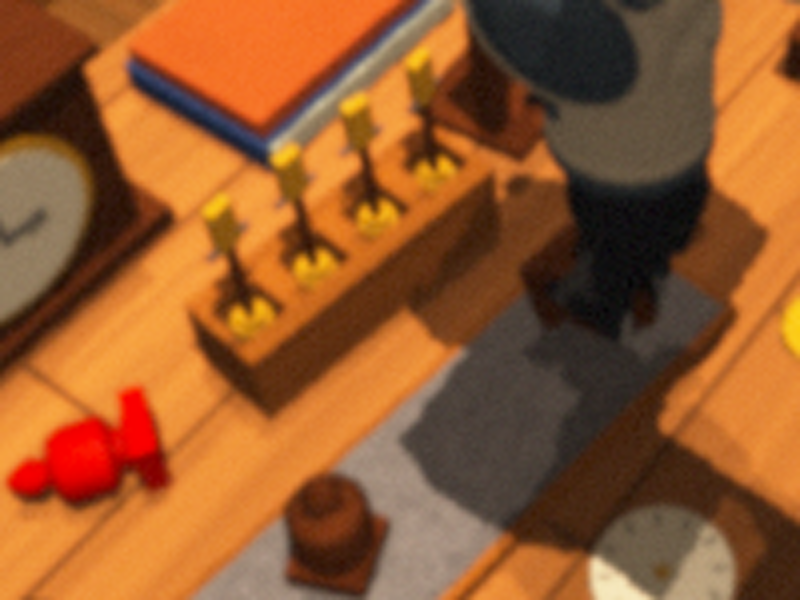

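```bash
cat >> h.py <<'E'
def held_fit(c,pL,pR,pT=None,L0=.0805):
    """fit tilt phi (foot down), L of held finial in tool frame from the two foot far top corners pL,pR px"""
    from scipy.optimize import least_squares
    H=np.array(c['hand_eye'])
    cc=dict(c); cc['W']=H   # tool coords
    def pts(v):
        phi,L,h=v
        a=np.array([0,-np.cos(phi),np.sin(phi)])   # towards foot (tool -y), z down
        u=np.array([0,-np.sin(phi),-np.cos(phi)])  # foot "top" dir
        P=np.array([0,0,-.005])+np.array([0,0,0])
        f=P+a*L+u*.025; g=P+a*(L-.016)+u*.025
        x=np.array([.025,0,0])
        return np.array([f-x,f+x,g-x,g+x])
    f=lambda v:np.r_[(proj(cc,pts(v))-np.array([pL,pR]+list(pT))).ravel(), (v[1]-L0)*500]
    best=min((least_squares(f,[p,L0,0]) for p in np.radians([0,30,60])),key=lambda r:r.cost)
    return np.degrees(best.x[0]),best.x[1],best.cost,proj(cc,pts(best.x)).round(0).tolist()
E
python3 -c "
from h import *
c=wrist()
print(held_fit(c,(260,99),(382,99),[(260,138),(382,138)]))
c2=cv2.imread('pics/w6.png')
print(held_fit(c,(242,98),(391,97),[(243,144),(390,144)]))
"
```

```text
(np.float64(21.9815896884168), np.float64(0.07363196673232503), np.float64(9.739723891921907), [[259.0, 99.0], [381.0, 99.0], [258.0, 137.0], [381.0, 137.0]])
(np.float64(3.758589008046976), np.float64(0.07653296681774847), np.float64(27.753638123363096), [[245.0, 96.0], [395.0, 96.0], [248.0, 145.0], [392.0, 145.0]])
```

```bash
python3 -c "
from h import *
go(.360,.1108,.050,84.4)"
```

```text
roll deg 0.3 j6 100.7
t 7.27 tcp [0.4566 0.103  0.0893] travel [0.005 0.388 0.158] roll 0.003 rows>= 3.0
F [-1.5 -0.2 -0.8] w 0.261
```

>>> arm_command(motion=[{"travel":[0.005,0.16,0],"roll":0.003},{"travel":[0.005,0.3,0],"roll":0.003},{"travel":[0.005,0.388,0],"roll":0.003},{"travel":[0.005,0.388,0.09],"roll":0.003},{"travel":[0.005,0.388,0.17],"roll":0.003},{"travel":[0.005,0.388,0.17],"roll":0.003},{"travel":[0.005,0.37,0.17],"roll":0.003},{"travel":[0.005,0.358,0.17],"roll":0.003},{"travel":[0.005,0.352,0.17],"roll":0.003},{"travel":[0.005,0.352,0.17],"roll":0.003}])

```text
time_s: 8.1
tcp_pos: [0.3683, 0.1097, 0.0478]
orientation: [[-0.098, -0.995, -0.003], [-0.995, 0.098, -0.0], [0.001, 0.003, -1.0]]
contact_force: [-10.3, 2.2, 3.1]
width: 0.258
```

```bash
python3 -c "
from h import *
c=wrist('w9.png')
go(.360,.1108,.050,84.4)"
```

```text
roll deg -0.1 j6 103.3
t 8.15 tcp [0.3683 0.1098 0.0479] travel [-0.001  0.034 -0.008] roll -0.0 rows>= 1.0
F [-9.4  2.1  3.6] w 0.256
```

View pics/w9.png

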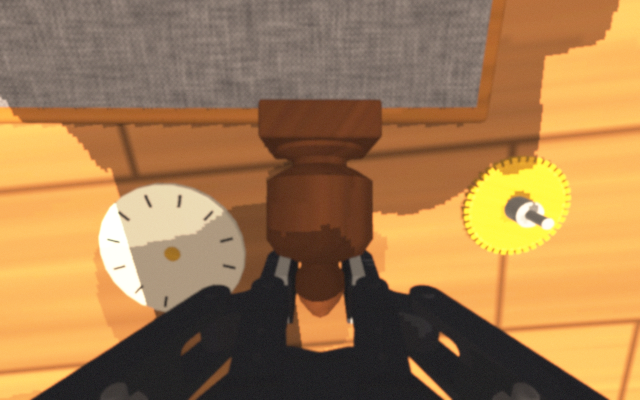

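>>> arm_command(motion=[{"travel":[0,-0.008,-0.015],"roll":0},{"travel":[0,-0.018,-0.03],"roll":0},{"travel":[0,-0.032,-0.05],"roll":0},{"travel":[0,-0.05,-0.07],"roll":0},{"travel":[0,-0.07,-0.088],"roll":0},{"travel":[0,-0.07,-0.088],"roll":0}])

```text
time_s: 8.65
tcp_pos: [0.3856, 0.108, 0.0703]
orientation: [[-0.099, -0.995, -0.004], [-0.995, 0.099, -0.0], [0.001, 0.004, -1.0]]
contact_force: [-14.7, 2.4, 6.6]
width: 0.261
```

```bash
python3 -c "
from h import *
c=wrist('w10.png')
go(.360,.1108,.050,84.4)"
```

```text
roll deg -0.1 j6 102.7
t 8.7 tcp [0.3853 0.108  0.0701] travel [-0.001  0.102  0.081] roll -0.001 rows>= 1.0
F [-13.8   2.    8.7] w 0.26
```

View pics/w10.png

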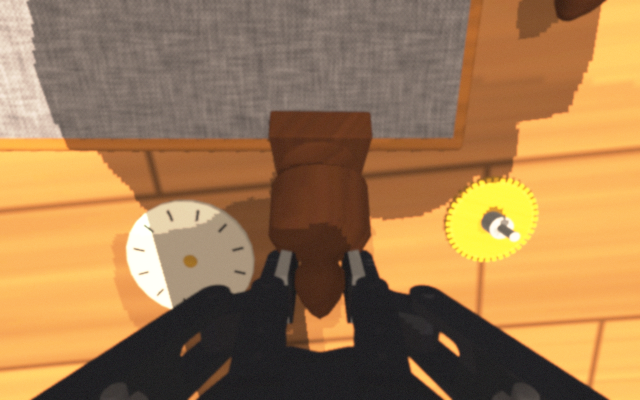

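>>> arm_command(motion=[{"travel":[0,-0.02,-0.018],"roll":0},{"travel":[0,-0.043,-0.033],"roll":0},{"travel":[0,-0.066,-0.045],"roll":0},{"travel":[0,-0.09,-0.055],"roll":0},{"travel":[0,-0.115,-0.062],"roll":0},{"travel":[0,-0.115,-0.062],"roll":0}])

```text
time_s: 9.2
tcp_pos: [0.4154, 0.1051, 0.0861]
orientation: [[-0.099, -0.995, -0.001], [-0.995, 0.099, -0.0], [0.0, 0.001, -1.0]]
contact_force: [-12.3, -0.1, 25.8]
width: 0.262
```

```bash
python3 -c "
from h import *
c=wrist('w11.png')
go(.360,.1108,.050,84.4)"
```

```text
roll deg -0.1 j6 101.9
t 9.25 tcp [0.4152 0.1051 0.0861] travel [-0.001  0.222  0.145] roll -0.001 rows>= 2.0
F [-11.4  -0.4  25. ] w 0.256
```

View pics/w11.png

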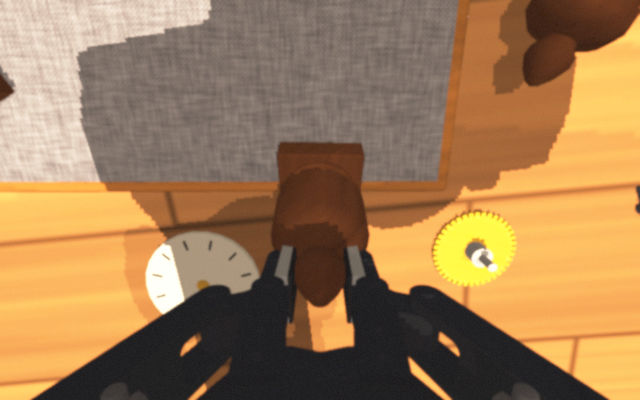

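>>> arm_command(motion=[{"travel":[0,-0.023,-0.012],"roll":0},{"travel":[0,-0.046,-0.017],"roll":0},{"travel":[0,-0.07,-0.018],"roll":0},{"travel":[0,-0.095,-0.018],"roll":0},{"travel":[0,-0.12,-0.016],"roll":0},{"travel":[0,-0.14,-0.012],"roll":0},{"travel":[0,-0.14,-0.012],"roll":0}])

```text
time_s: 9.83
tcp_pos: [0.4525, 0.1018, 0.0882]
orientation: [[-0.099, -0.995, 0.002], [-0.995, 0.099, 0.0], [-0.0, -0.002, -1.0]]
contact_force: [-0.7, -1.0, 12.7]
width: 0.26
```

```bash
python3 -c "
from h import *
c=wrist('w12.png')
go(.360,.1108,.050,84.4)
s=bot.read_camera('side');crop(s,150,180,200,150,4,'s3.png')"
```

```text
roll deg -0.1 j6 101.0
t 9.88 tcp [0.4523 0.1018 0.0883] travel [0.001 0.371 0.152] roll -0.0 rows>= 3.0
F [ 1.  -1.9  9.5] w 0.258
```

View pics/w12.png

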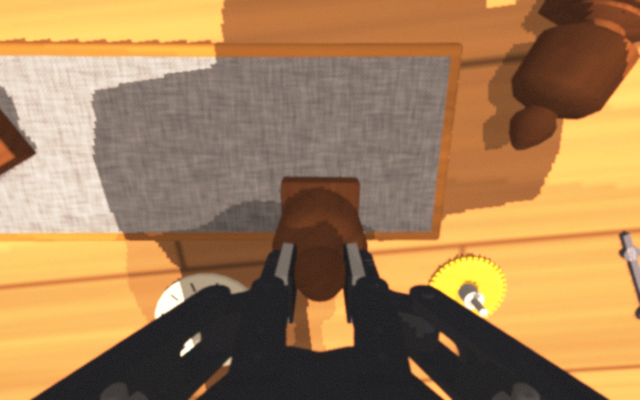

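View pics/s3.png

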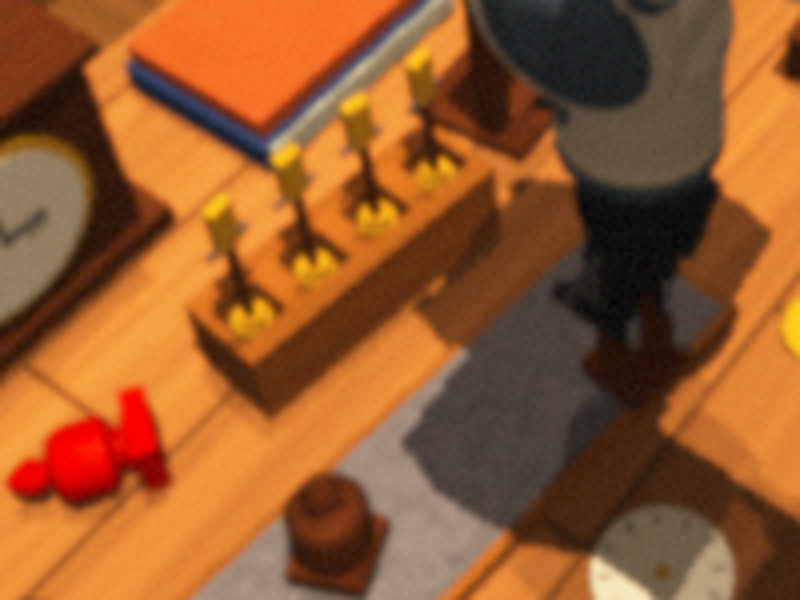

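>>> arm_command(motion=[{"travel":[0,0,-0.05],"roll":0},{"travel":[0,0,-0.08],"roll":0},{"travel":[0.07,-0.15,-0.08],"roll":0},{"travel":[0.138,-0.306,-0.08],"roll":0},{"travel":[0.138,-0.306,-0.08],"roll":0},{"travel":[0.138,-0.306,-0.04],"roll":0},{"travel":[0.138,-0.306,-0.01],"roll":0},{"travel":[0.138,-0.306,0.0],"roll":0},{"travel":[0.138,-0.306,0.005],"roll":0},{"travel":[0.138,-0.306,0.005],"roll":0}])

```text
time_s: 10.77
tcp_pos: [0.5245, 0.0601, 0.0873]
orientation: [[-0.097, -0.995, 0.004], [-0.995, 0.097, -0.001], [0.0, -0.004, -1.0]]
contact_force: [3.1, -6.7, 24.7]
width: 0.262
```

```bash
python3 -c "
from h import *
c=wrist('w13.png')
go(.360,.1108,.050,84.4)
s=bot.read_camera('side');crop(s,200,150,200,150,4,'s4.png')"
```

```text
roll deg 0.0 j6 95.7
t 10.82 tcp [0.5245 0.0601 0.0873] travel [-0.138  0.675  0.146] roll 0.0 rows>= 5.0
F [ 3.8 -6.9 23.4] w 0.261
```

View pics/w13.png

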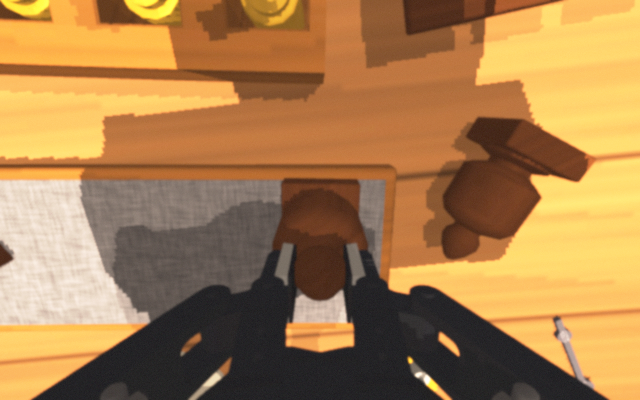

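View pics/s4.png

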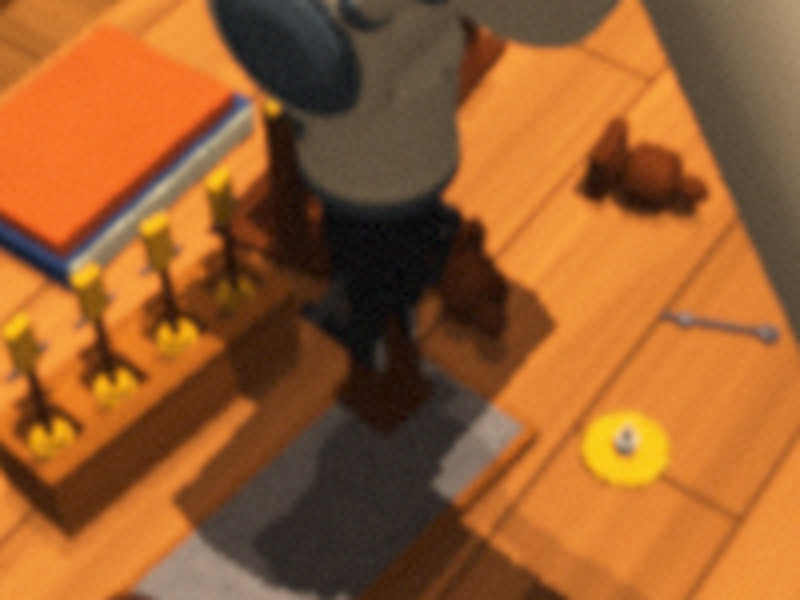

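>>> arm_command(motion=[{"travel":[0,0,-0.03],"roll":0},{"travel":[0,0.025,-0.03],"roll":0},{"travel":[0,0.05,-0.03],"roll":0},{"travel":[0,0.05,-0.01],"roll":0},{"travel":[0,0.05,0.0],"roll":0},{"travel":[0,0.05,0.0],"roll":0}])

```text
time_s: 11.37
tcp_pos: [0.5099, 0.0616, 0.0869]
orientation: [[-0.098, -0.995, -0.001], [-0.995, 0.098, 0.0], [-0.0, 0.001, -1.0]]
contact_force: [-10.5, 0.8, 38.7]
width: 0.264
```

>>> arm_command(motion=[{"travel":[0,0,-0.006],"roll":0},{"travel":[0,0,-0.006],"roll":0}])

```text
time_s: 11.53
tcp_pos: [0.5104, 0.0615, 0.0874]
orientation: [[-0.098, -0.995, -0.001], [-0.995, 0.098, 0.0], [0.0, 0.001, -1.0]]
contact_force: [-0.5, -1.3, -0.8]
width: 0.259
```

>>> arm_command(motion=[{"travel":[0,0,0],"roll":0},{"travel":[0,0,0],"roll":0},{"travel":[0,0,0],"roll":0},{"travel":[0,0,0],"roll":0},{"travel":[0,0,0],"roll":0}], gripper=-0.1)

```text
time_s: 11.95
tcp_pos: [0.5109, 0.0613, 0.0876]
orientation: [[-0.098, -0.995, -0.0], [-0.995, 0.098, 0.0], [-0.0, 0.0, -1.0]]
contact_force: [-0.3, 0.0, -0.2]
width: 0.551
```

>>> arm_command(motion=[{"travel":[0,0,-0.1],"roll":0},{"travel":[0,0,-0.25],"roll":0},{"travel":[0,0,-0.4],"roll":0},{"travel":[0,0.1,-0.5],"roll":0},{"travel":[0,0.1,-0.5],"roll":0}])

```text
time_s: 12.37
tcp_pos: [0.485, 0.0641, 0.2171]
orientation: [[-0.098, -0.995, 0.005], [-0.995, 0.098, 0.0], [-0.001, -0.005, -1.0]]
contact_force: [1.1, 0.9, 0.8]
width: 0.551
```

```bash
python3 -c "
from h import *
c=wrist('w14.png')
import pickle;pickle.dump(c,open('w14.pkl','wb'))
go(.360,.1108,.050,84.4)
s=bot.read_camera('side');crop(s,200,150,200,150,4,'s5.png')"
```

```text
roll deg -0.0 j6 96.1
t 12.42 tcp [0.4857 0.0639 0.215 ] travel [-0.137  0.521  0.658] roll -0.0 rows>= 6.0
F [ 0.9 -0.4 -0.2] w 0.548
```

View pics/w14.png

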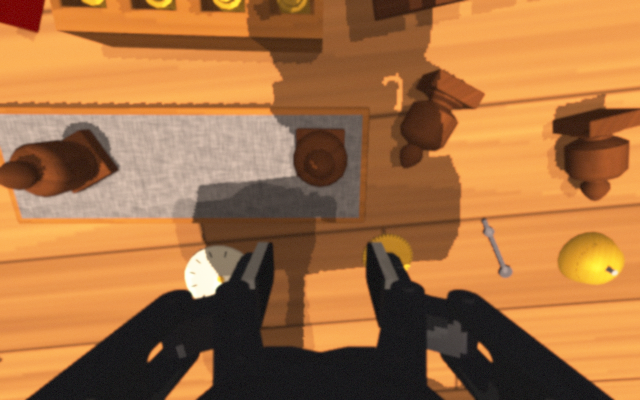

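View pics/s5.png

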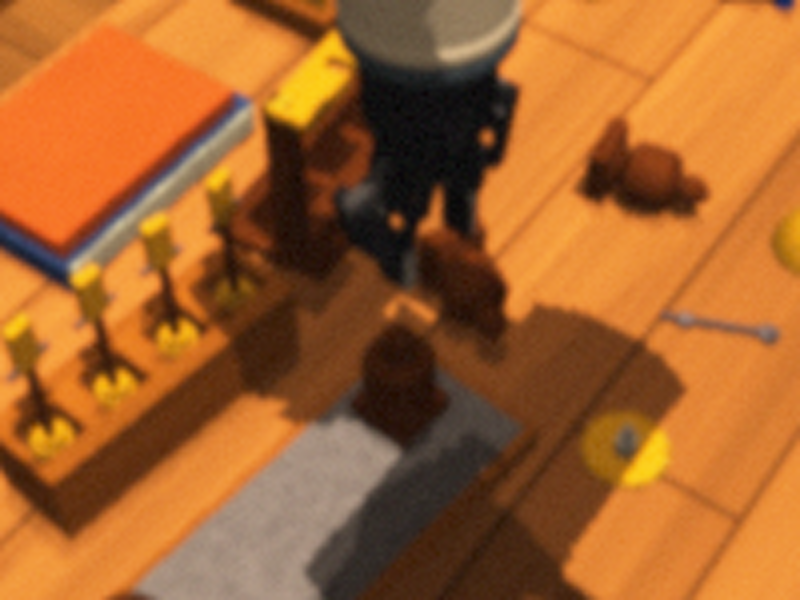

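```bash
cat >> h.py <<'E'
def fin(c,b,d):
    B=plane(c,b,.025);D=plane(c,d,.025);v=B-D
    print('ball',B.round(4),'drum',D.round(4),'len',np.linalg.norm(v).round(4),'yaw',np.degrees(np.arctan2(v[1],v[0])).round(1)); return B,D,np.degrees(np.arctan2(v[1],v[0]))
E
python3 -c "
from h import *
import pickle;c=pickle.load(open('w14.pkl','rb'))
crop(c,380,50,260,170,3,'w14c.png')
B,D,y=fin(c,(411,155),(428,126)); fin(c,(596,187),(596,158))
go(.5026,-.0341,.08,60)
"
```

```text
ball [ 0.5017 -0.0351  0.025 ] drum [ 0.53   -0.0529  0.025 ] len 0.0335 yaw 147.9
ball [ 0.4466 -0.2333  0.025 ] drum [ 0.4789 -0.2283  0.025 ] len 0.0326 yaw -171.2
roll deg 24.4 j6 96.1
t 12.47 tcp [0.486  0.0638 0.2136] travel [ 0.383 -0.103  0.534] roll 0.213 rows>= 4.0
F [ 0.1  0.2 -0.9] w 0.552
```

View pics/w14c.png

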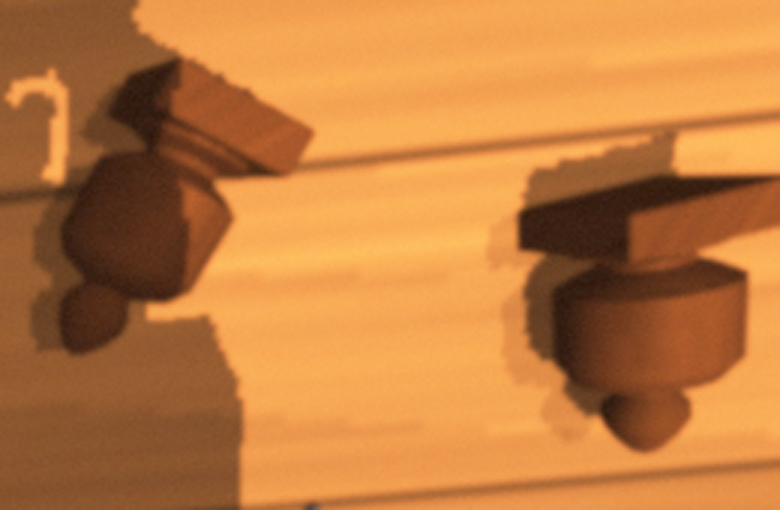

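>>> arm_command(motion=[{"travel":[0.15,-0.04,0],"roll":0.06},{"travel":[0.3,-0.08,0.1],"roll":0.12},{"travel":[0.385,-0.1,0.2],"roll":0.18},{"travel":[0.385,-0.1,0.35],"roll":0.213},{"travel":[0.385,-0.1,0.47],"roll":0.213},{"travel":[0.385,-0.1,0.53],"roll":0.213},{"travel":[0.385,-0.1,0.53],"roll":0.213}], gripper=-0.3)

```text
time_s: 13.05
tcp_pos: [0.4993, -0.0344, 0.076]
orientation: [[-0.501, -0.865, -0.007], [-0.865, 0.501, 0.001], [0.002, 0.007, -1.0]]
contact_force: [-1.1, -1.2, -0.4]
width: 0.649
```

```bash
python3 -c "
from h import *
c=wrist('w15.png');print(proj(c,[.502,-.0348,.025]))
go(.502,-.0348,.018,60)"
```

```text
[[318.39201602 223.07923469]]
roll deg -0.1 j6 109.3
t 13.1 tcp [ 0.5002 -0.0345  0.078 ] travel [-0.003 -0.008  0.24 ] roll -0.001 rows>= 2.0
F [0.6 0.9 0.8] w 0.649
```

View pics/w15.png

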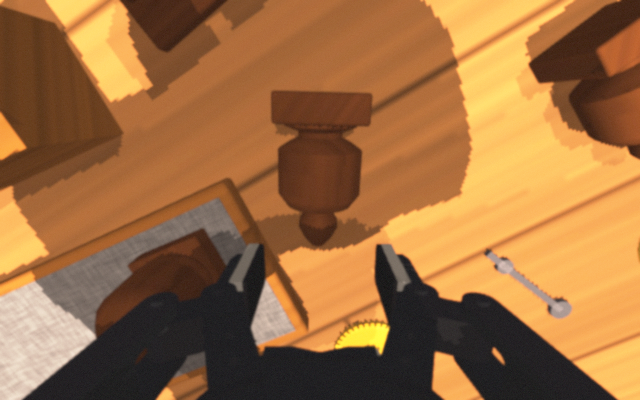

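>>> arm_command(motion=[{"travel":[-0.003,-0.006,0],"roll":0},{"travel":[-0.003,-0.006,0.08],"roll":0},{"travel":[-0.003,-0.006,0.16],"roll":0},{"travel":[-0.003,-0.006,0.235],"roll":0},{"travel":[-0.003,-0.006,0.235],"roll":0},{"travel":[-0.003,-0.006,0.235],"roll":0}], gripper=0.05)

```text
time_s: 13.6
tcp_pos: [0.5035, -0.0345, 0.0222]
orientation: [[-0.501, -0.866, 0.0], [-0.866, 0.501, 0.0], [-0.0, -0.0, -1.0]]
contact_force: [0.5, -0.0, 0.2]
width: 0.471
```

>>> arm_command(motion=[{"travel":[0,0,0],"roll":0},{"travel":[0,0,0],"roll":0},{"travel":[0,0,0],"roll":0},{"travel":[0,0,0],"roll":0},{"travel":[0,0,0],"roll":0}], gripper=1, squeeze=20)

```text
time_s: 14.02
tcp_pos: [0.5036, -0.0347, 0.0223]
orientation: [[-0.501, -0.866, 0.001], [-0.866, 0.501, -0.0], [-0.0, -0.001, -1.0]]
contact_force: [-0.1, -2.1, 7.2]
width: 0.262
```

>>> arm_command(motion=[{"travel":[0,0,-0.13],"roll":0},{"travel":[0,0,-0.28],"roll":0},{"travel":[0,0,-0.4],"roll":0},{"travel":[0,0.1,-0.5],"roll":-0.05},{"travel":[0,0.2,-0.6],"roll":-0.1},{"travel":[0,0.2,-0.6],"roll":-0.15},{"travel":[0,0.2,-0.6],"roll":-0.2},{"travel":[0,0.2,-0.6],"roll":-0.213},{"travel":[0,0.2,-0.6],"roll":-0.213}])

```text
time_s: 14.77
tcp_pos: [0.4597, -0.0095, 0.1721]
orientation: [[-0.097, -0.995, 0.001], [-0.995, 0.097, -0.0], [0.0, -0.001, -1.0]]
contact_force: [-1.1, 0.0, -1.3]
width: 0.262
```

```bash
python3 -c "
from h import *
c=wrist('w16.png')
go(.340,.112,.12,84.4)"
```

```text
roll deg -0.1 j6 87.1
t 14.82 tcp [ 0.4597 -0.0095  0.1719] travel [-0.436  0.525  0.207] roll -0.001 rows>= 5.0
F [ 0.5  0.4 -1.6] w 0.264
```

View pics/w16.png

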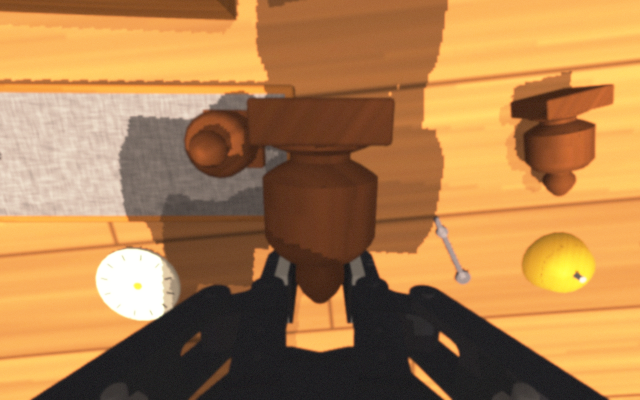

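```bash
python3 -c "
from h import *
o=bot.get_obs();c=wrist()
z=o['tcp_pos'][2]+.0277
a=plane(c,(248,98),z);b=plane(c,(394,97),z);m=(a+b)/2;R=np.array(o['orientation'])
print((R.T@(m-o['tcp_pos'])).round(4),np.linalg.norm(a-b).round(4))
go(.344,.112,.029,84.4)"
```

```text
[ 0.0004 -0.0776 -0.0277] 0.0475
roll deg -0.1 j6 87.1
t 14.87 tcp [ 0.4597 -0.0095  0.1717] travel [-0.438  0.509  0.571] roll -0.001 rows>= 6.0
F [-0.4  0.2 -1.6] w 0.261
```

>>> arm_command(motion=[{"travel":[0,0.16,0],"roll":0},{"travel":[-0.05,0.3,0],"roll":0},{"travel":[-0.15,0.4,0],"roll":0},{"travel":[-0.28,0.48,0],"roll":0},{"travel":[-0.4,0.51,0],"roll":0},{"travel":[-0.441,0.513,0.1],"roll":0},{"travel":[-0.441,0.513,0.25],"roll":0},{"travel":[-0.441,0.513,0.4],"roll":0},{"travel":[-0.441,0.513,0.5],"roll":0},{"travel":[-0.441,0.513,0.565],"roll":0},{"travel":[-0.441,0.513,0.565],"roll":0},{"travel":[-0.441,0.513,0.565],"roll":0}])

```text
time_s: 15.87
tcp_pos: [0.3426, 0.1127, 0.03]
orientation: [[-0.099, -0.995, -0.002], [-0.995, 0.099, -0.0], [0.001, 0.002, -1.0]]
contact_force: [-0.6, -0.7, -0.5]
width: 0.263
```

```bash
python3 -c "
from h import *
c=wrist('w17.png');print(plane(c,(320,64),.018))
go(.343,.1129,.0293,84.4)"
```

```text
[0.4344945  0.10337232 0.018     ]
roll deg -0.1 j6 104.4
t 15.92 tcp [0.3431 0.1127 0.0307] travel [-0.001  0.     0.006] roll -0.001 rows>= 1.0
F [ 0.6  0.1 -0.7] w 0.258
```

View pics/w17.png

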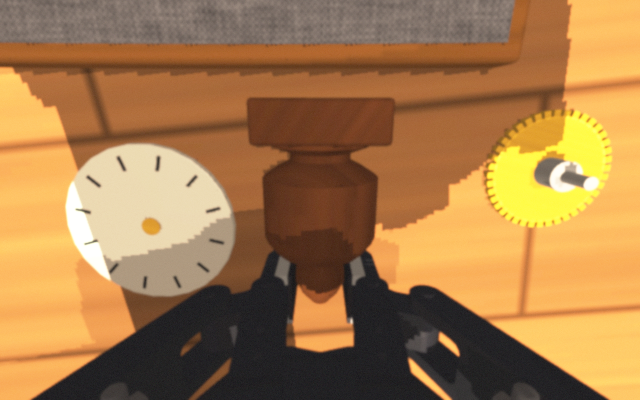

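>>> arm_command(motion=[{"travel":[0,-0.03,0],"roll":0},{"travel":[0,-0.055,0],"roll":0},{"travel":[0,-0.064,0],"roll":0},{"travel":[0,-0.07,-0.022],"roll":0},{"travel":[0,-0.077,-0.047],"roll":0},{"travel":[0,-0.088,-0.072],"roll":0},{"travel":[0,-0.1,-0.096],"roll":0},{"travel":[0,-0.1,-0.096],"roll":0}])

```text
time_s: 16.58
tcp_pos: [0.3689, 0.1103, 0.0557]
orientation: [[-0.099, -0.995, 0.002], [-0.995, 0.099, 0.0], [-0.0, -0.002, -1.0]]
contact_force: [-3.4, -0.1, 0.5]
width: 0.26
```

```bash
python3 -c "
from h import *
c=wrist('w18.png')
go(.343,.1129,.0293,84.4)"
```

```text
roll deg -0.1 j6 103.4
t 16.63 tcp [0.3686 0.1103 0.0552] travel [-0.     0.103  0.103] roll -0.001 rows>= 1.0
F [-3.1  0.3  0.7] w 0.259
```

View pics/w18.png

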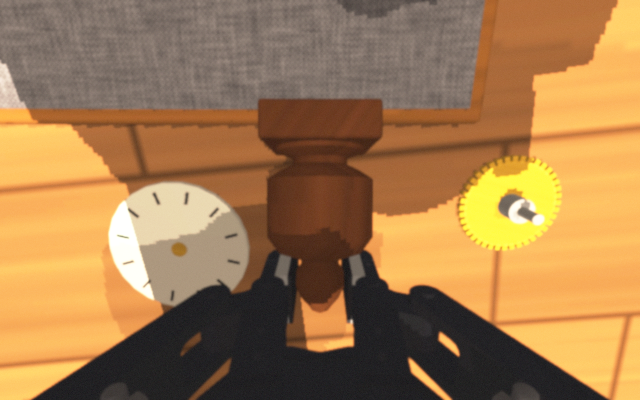

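>>> arm_command(motion=[{"travel":[0,-0.012,-0.016],"roll":0},{"travel":[0,-0.027,-0.034],"roll":0},{"travel":[0,-0.045,-0.052],"roll":0},{"travel":[0,-0.065,-0.07],"roll":0},{"travel":[0,-0.065,-0.07],"roll":0}])

```text
time_s: 17.05
tcp_pos: [0.3846, 0.1086, 0.0725]
orientation: [[-0.098, -0.995, -0.0], [-0.995, 0.098, -0.0], [0.0, 0.0, -1.0]]
contact_force: [-6.6, 1.0, 2.1]
width: 0.262
```

```bash
python3 -c "
from h import *
c=wrist('w19.png')
go(.343,.1129,.0293,84.4)"
```

```text
roll deg -0.1 j6 102.8
t 17.1 tcp [0.3843 0.1087 0.0723] travel [-0.001  0.166  0.172] roll -0.0 rows>= 2.0
F [-6.1  1.1  2.8] w 0.265
```

View pics/w19.png

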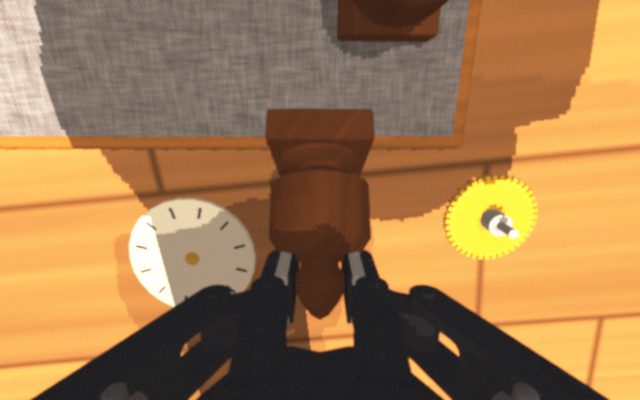

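>>> arm_command(motion=[{"travel":[0,-0.022,-0.018],"roll":0},{"travel":[0,-0.046,-0.032],"roll":0},{"travel":[0,-0.07,-0.043],"roll":0},{"travel":[0,-0.096,-0.053],"roll":0},{"travel":[0,-0.122,-0.06],"roll":0},{"travel":[0,-0.122,-0.06],"roll":0}])

```text
time_s: 17.6
tcp_pos: [0.4141, 0.1056, 0.0876]
orientation: [[-0.098, -0.995, -0.002], [-0.995, 0.098, -0.0], [0.0, 0.002, -1.0]]
contact_force: [-13.7, -0.1, 25.0]
width: 0.258
```

```bash
python3 -c "
from h import *
c=wrist('w20.png')
go(.343,.1129,.0293,84.4)"
```

```text
roll deg -0.1 j6 101.9
t 17.65 tcp [0.4138 0.1056 0.0875] travel [-0.001  0.284  0.233] roll -0.0 rows>= 3.0
F [-12.5   0.   24.3] w 0.255
```

View pics/w20.png

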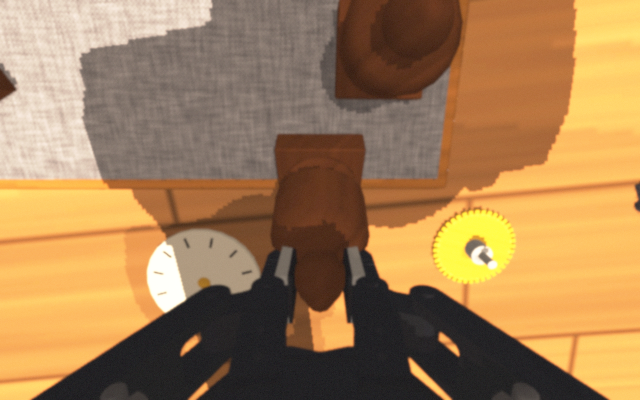

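>>> arm_command(motion=[{"travel":[0,-0.023,-0.012],"roll":0},{"travel":[0,-0.046,-0.018],"roll":0},{"travel":[0,-0.07,-0.02],"roll":0},{"travel":[0,-0.095,-0.02],"roll":0},{"travel":[0,-0.12,-0.018],"roll":0},{"travel":[0,-0.145,-0.013],"roll":0},{"travel":[0,-0.145,-0.013],"roll":0}])

```text
time_s: 18.23
tcp_pos: [0.4516, 0.1021, 0.09]
orientation: [[-0.099, -0.995, -0.0], [-0.995, 0.099, 0.0], [-0.0, 0.0, -1.0]]
contact_force: [-3.4, 1.2, 9.6]
width: 0.26
```

>>> arm_command(motion=[{"travel":[0,0,-0.05],"roll":0},{"travel":[0,0,-0.08],"roll":0},{"travel":[-0.12,0,-0.08],"roll":0},{"travel":[-0.212,-0.05,-0.08],"roll":0},{"travel":[-0.212,-0.194,-0.08],"roll":0},{"travel":[-0.212,-0.194,-0.08],"roll":0},{"travel":[-0.212,-0.194,-0.04],"roll":0},{"travel":[-0.212,-0.194,-0.01],"roll":0},{"travel":[-0.212,-0.194,0.0],"roll":0},{"travel":[-0.212,-0.194,0.0],"roll":0}])

```text
time_s: 19.07
tcp_pos: [0.5033, 0.1499, 0.0899]
orientation: [[-0.099, -0.995, -0.0], [-0.995, 0.099, -0.0], [0.0, 0.0, -1.0]]
contact_force: [-2.1, 0.4, 14.1]
width: 0.257
```

```bash
python3 -c "
from h import *
c=wrist('w21.png')
go(.505,.15,.0875,84.4)
s=bot.read_camera('side');crop(s,200,150,200,150,4,'s6.png')"
```

```text
roll deg -0.1 j6 105.7
t 19.12 tcp [0.5033 0.1499 0.0899] travel [-0.001 -0.007  0.01 ] roll -0.001 rows>= 1.0
F [-1.4  0.7 12.5] w 0.259
```

View pics/w21.png

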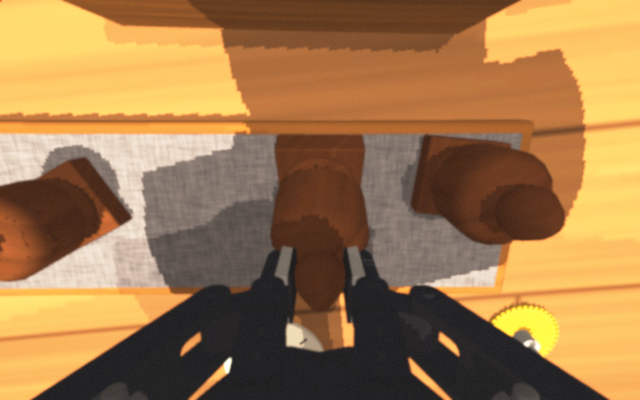

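View pics/s6.png

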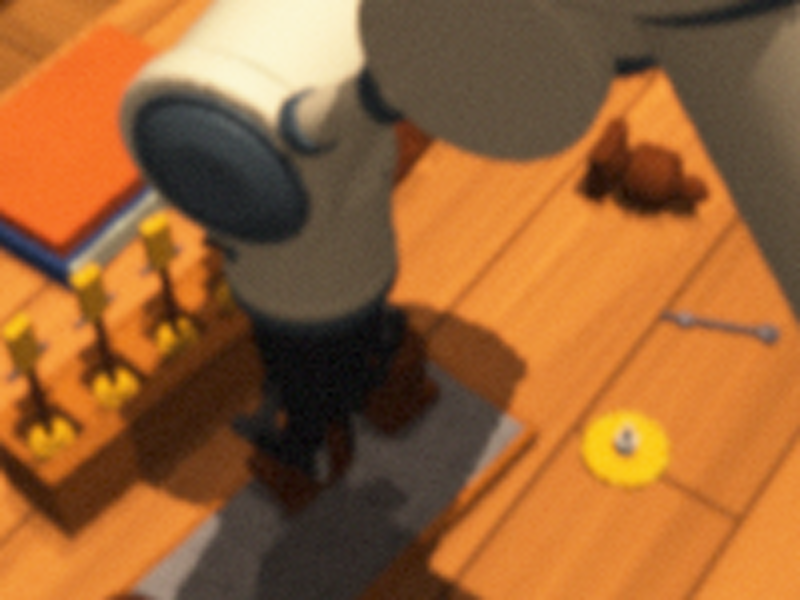

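>>> arm_command(motion=[{"travel":[0,0,-0.04],"roll":0},{"travel":[0,0.08,-0.04],"roll":0},{"travel":[0,0.15,-0.04],"roll":0},{"travel":[0,0.15,-0.01],"roll":0},{"travel":[0,0.15,0.0],"roll":0},{"travel":[0,0.13,-0.002],"roll":0},{"travel":[0,0.1,-0.004],"roll":0},{"travel":[0,0.07,-0.004],"roll":0},{"travel":[0,0.04,-0.002],"roll":0},{"travel":[0,0.03,0.0],"roll":0},{"travel":[0,0.03,0.0],"roll":0}])

```text
time_s: 20.08
tcp_pos: [0.4976, 0.1506, 0.0902]
orientation: [[-0.099, -0.995, 0.001], [-0.995, 0.099, 0.0], [-0.0, -0.001, -1.0]]
contact_force: [-2.3, -1.1, 11.2]
width: 0.259
```

```bash
python3 -c "
from h import *
c=wrist('w22.png')
go(.505,.15,.0875,84.4)"
```

```text
roll deg -0.1 j6 105.9
t 20.13 tcp [0.4975 0.1507 0.0902] travel [-0.    -0.03   0.011] roll -0.001 rows>= 1.0
F [-1.9 -0.9  9.8] w 0.262
```

View pics/w22.png

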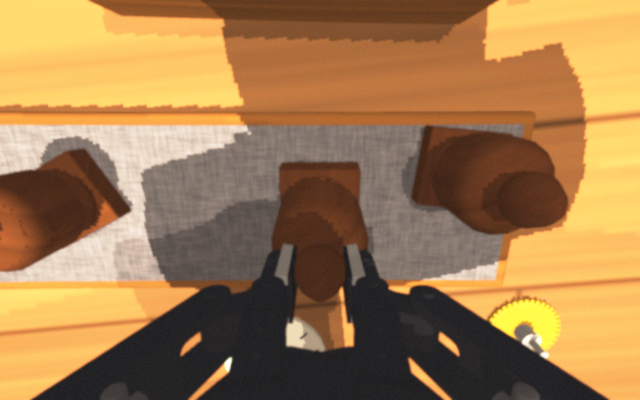

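>>> arm_command(motion=[{"travel":[0,0,-0.04],"roll":0},{"travel":[0,0.08,-0.04],"roll":0},{"travel":[0,0.14,-0.04],"roll":0},{"travel":[0,0.14,-0.01],"roll":0},{"travel":[0,0.14,0.002],"roll":0},{"travel":[0,0.11,0.003],"roll":0},{"travel":[0,0.07,0.003],"roll":0},{"travel":[0,0.03,0.005],"roll":0},{"travel":[0,0.0,0.008],"roll":0},{"travel":[0,0.0,0.012],"roll":0},{"travel":[0,0.0,0.012],"roll":0}])

```text
time_s: 21.05
tcp_pos: [0.499, 0.1508, 0.0877]
orientation: [[-0.099, -0.995, 0.004], [-0.995, 0.099, 0.0], [-0.001, -0.004, -1.0]]
contact_force: [2.0, -1.6, 14.9]
width: 0.259
```

```bash
python3 -c "
from h import *
c=wrist('w23.png')
go(.505,.15,.0875,84.4)
s=bot.read_camera('side');crop(s,200,150,200,150,4,'s7.png')"
```

```text
roll deg -0.1 j6 105.9
t 21.1 tcp [0.4989 0.1508 0.0878] travel [ 0.001 -0.025  0.001] roll -0.0 rows>= 1.0
F [ 3.3 -2.  12.7] w 0.257
```

View pics/w23.png

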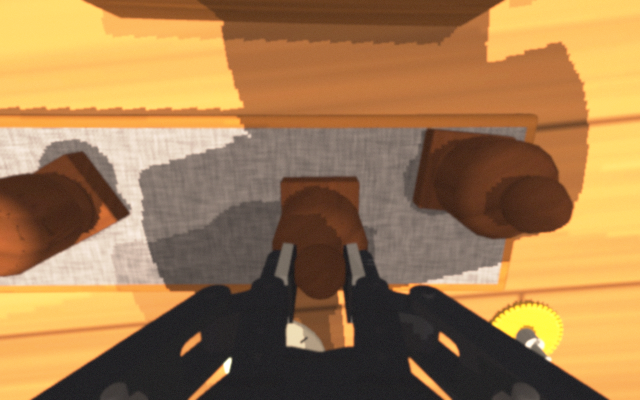

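View pics/s7.png

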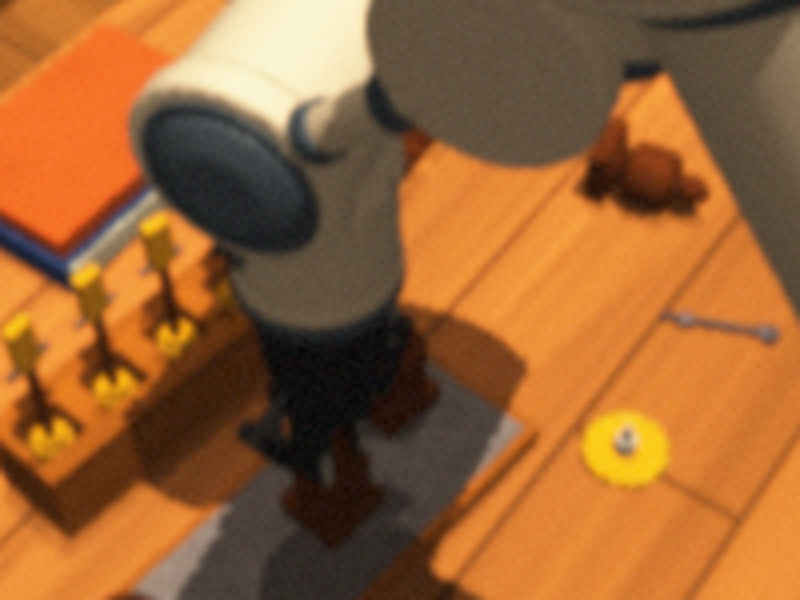

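>>> arm_command(motion=[{"travel":[0,0,-0.004],"roll":0},{"travel":[0,0,-0.004],"roll":0}])

```text
time_s: 21.32
tcp_pos: [0.4972, 0.1508, 0.0881]
orientation: [[-0.099, -0.995, 0.001], [-0.995, 0.099, 0.0], [-0.0, -0.001, -1.0]]
contact_force: [-0.3, -0.0, -1.2]
width: 0.263
```

>>> arm_command(motion=[{"travel":[0,0,0],"roll":0},{"travel":[0,0,0],"roll":0},{"travel":[0,0,0],"roll":0},{"travel":[0,0,0],"roll":0},{"travel":[0,0,0],"roll":0}], gripper=-0.1)

```text
time_s: 21.73
tcp_pos: [0.4965, 0.1509, 0.088]
orientation: [[-0.098, -0.995, -0.0], [-0.995, 0.098, -0.0], [0.0, 0.0, -1.0]]
contact_force: [0.2, -1.0, 0.9]
width: 0.55
```

>>> arm_command(motion=[{"travel":[0,0,-0.1],"roll":0},{"travel":[0,0,-0.25],"roll":0},{"travel":[0,0,-0.4],"roll":0},{"travel":[0.15,0.1,-0.5],"roll":0},{"travel":[0.3,0.1,-0.5],"roll":0},{"travel":[0.45,0.1,-0.5],"roll":0},{"travel":[0.6,0.1,-0.5],"roll":0},{"travel":[0.7,0.1,-0.5],"roll":0},{"travel":[0.7,0.1,-0.5],"roll":0}])

```text
time_s: 22.48
tcp_pos: [0.4541, -0.0245, 0.2132]
orientation: [[-0.101, -0.995, 0.0], [-0.995, 0.101, -0.001], [0.001, -0.0, -1.0]]
contact_force: [0.0, -0.7, 0.0]
width: 0.547
```

```bash
python3 -c "
from h import *
c=wrist('w24.png')
import pickle;pickle.dump(c,open('w24.pkl','wb'))
go(.4456,-.2316,.08,98.7)"
```

```text
roll deg -14.5 j6 85.5
t 22.53 tcp [ 0.4542 -0.0227  0.2132] travel [ 0.835 -0.05   0.533] roll -0.127 rows>= 6.0
F [-0.5 -0.2 -0.2] w 0.552
```

View pics/w24.png

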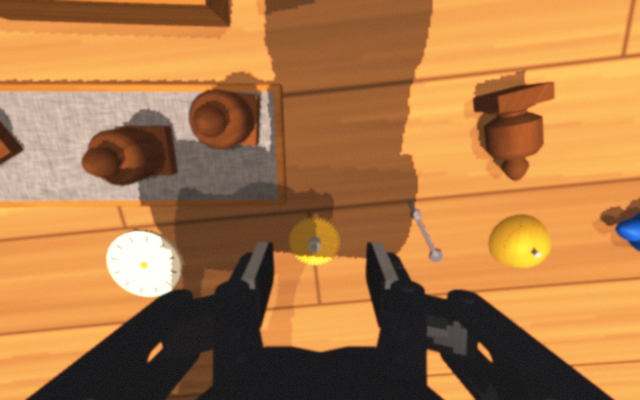

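>>> arm_command(motion=[{"travel":[0.16,0,0],"roll":0},{"travel":[0.32,-0.02,0.0],"roll":-0.03},{"travel":[0.48,-0.04,0.05],"roll":-0.06},{"travel":[0.64,-0.05,0.15],"roll":-0.1},{"travel":[0.78,-0.05,0.28],"roll":-0.127},{"travel":[0.838,-0.05,0.4],"roll":-0.127},{"travel":[0.838,-0.05,0.53],"roll":-0.127},{"travel":[0.838,-0.05,0.53],"roll":-0.127},{"travel":[0.838,-0.05,0.53],"roll":-0.127}], gripper=-0.2)

```text
time_s: 23.28
tcp_pos: [0.4456, -0.2292, 0.0798]
orientation: [[0.155, -0.988, -0.003], [-0.988, -0.155, 0.003], [-0.003, 0.003, -1.0]]
contact_force: [0.5, 0.1, 0.6]
width: 0.604
```

```bash
python3 -c "
from h import *
c=wrist('w25.png')
fin(c,(319,225),(319,174))
print(proj(c,[.446,-.232,.025]))
go(.446,-.232,.0215,98.7)"
```

```text
ball [ 0.4455 -0.2287  0.025 ] drum [ 0.4794 -0.2234  0.025 ] len 0.0343 yaw -171.2
[[324.02900423 225.04478707]]
roll deg 0.3 j6 47.0
t 23.33 tcp [ 0.4465 -0.2295  0.0813] travel [0.01  0.004 0.239] roll 0.002 rows>= 2.0
F [ 0.5  0.8 -0. ] w 0.601
```

View pics/w25.png

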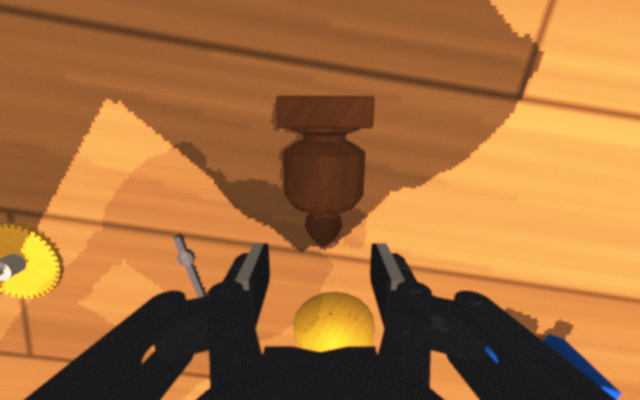

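>>> arm_command(motion=[{"travel":[0.01,0.002,0.1],"roll":0.002},{"travel":[0.01,0.002,0.18],"roll":0.002},{"travel":[0.01,0.002,0.237],"roll":0.002},{"travel":[0.01,0.002,0.237],"roll":0.002},{"travel":[0.01,0.002,0.237],"roll":0.002}])

```text
time_s: 23.75
tcp_pos: [0.4471, -0.2326, 0.023]
orientation: [[0.152, -0.988, 0.001], [-0.988, -0.152, -0.001], [0.001, -0.001, -1.0]]
contact_force: [-0.2, 0.4, 0.2]
width: 0.603
```

>>> arm_command(motion=[{"travel":[0,0,0],"roll":0},{"travel":[0,0,0],"roll":0},{"travel":[0,0,0],"roll":0},{"travel":[0,0,0],"roll":0},{"travel":[0,0,0],"roll":0},{"travel":[0,0,0],"roll":0}], gripper=1, squeeze=20)

```text
time_s: 24.25
tcp_pos: [0.4465, -0.2333, 0.0221]
orientation: [[0.151, -0.989, 0.001], [-0.989, -0.151, -0.001], [0.001, -0.001, -1.0]]
contact_force: [-0.7, 1.8, 8.8]
width: 0.261
```

>>> arm_command(motion=[{"travel":[0,0,-0.13],"roll":0},{"travel":[0,0,-0.28],"roll":0},{"travel":[0,0,-0.44],"roll":0},{"travel":[-0.08,0,-0.55],"roll":0},{"travel":[-0.22,0,-0.6],"roll":0.03},{"travel":[-0.38,0,-0.6],"roll":0.06},{"travel":[-0.54,0,-0.6],"roll":0.1},{"travel":[-0.7,0,-0.6],"roll":0.125},{"travel":[-0.86,0.0,-0.6],"roll":0.125},{"travel":[-0.95,0.0,-0.6],"roll":0.125},{"travel":[-0.95,0.0,-0.6],"roll":0.125}])

```text
time_s: 25.17
tcp_pos: [0.4087, 0.0051, 0.1716]
orientation: [[-0.095, -0.995, -0.001], [-0.995, 0.095, 0.001], [-0.001, 0.001, -1.0]]
contact_force: [0.2, 0.3, -1.4]
width: 0.262
```

```bash
python3 -c "
from h import *
c=wrist('w26.png')
go(.343,.1129,.0293,84.4)"
```

```text
roll deg 0.1 j6 87.6
t 25.22 tcp [0.4096 0.0035 0.1717] travel [-0.41   0.307  0.57 ] roll 0.001 rows>= 5.0
F [ 0.   0.2 -0.9] w 0.259
```

View pics/w26.png

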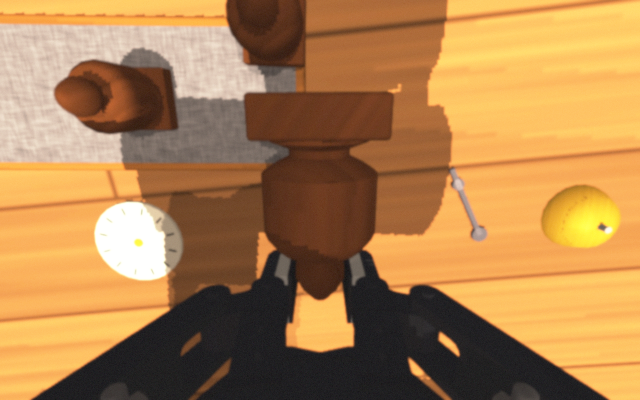

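```bash
python3 -c "
from h import *
o=bot.get_obs();c=wrist()
z=o['tcp_pos'][2]+.0277
a=plane(c,(245,93),z);b=plane(c,(393,93),z);m=(a+b)/2;R=np.array(o['orientation'])
print((R.T@(m-o['tcp_pos'])).round(4),np.linalg.norm(a-b).round(4))
go(.342,.093,.0293,84.4)"
```

```text
[-0.0002 -0.0789 -0.0277] 0.0479
roll deg 0.1 j6 87.5
t 25.27 tcp [0.4102 0.0023 0.1717] travel [-0.335  0.307  0.569] roll 0.001 rows>= 5.0
F [ 0.4 -0.4 -1. ] w 0.261
```

>>> arm_command(motion=[{"travel":[0,0.16,0],"roll":0},{"travel":[-0.05,0.3,0],"roll":0},{"travel":[-0.2,0.307,0],"roll":0},{"travel":[-0.335,0.307,0.05],"roll":0},{"travel":[-0.335,0.307,0.2],"roll":0},{"travel":[-0.335,0.307,0.35],"roll":0},{"travel":[-0.335,0.307,0.48],"roll":0},{"travel":[-0.335,0.307,0.565],"roll":0},{"travel":[-0.335,0.307,0.565],"roll":0},{"travel":[-0.335,0.307,0.565],"roll":0}])

```text
time_s: 26.1
tcp_pos: [0.342, 0.0919, 0.0297]
orientation: [[-0.1, -0.995, -0.003], [-0.995, 0.1, -0.0], [0.001, 0.003, -1.0]]
contact_force: [-0.3, -0.3, 0.2]
width: 0.26
```

```bash
python3 -c "
from h import *
c=wrist('w27.png');print(plane(c,(320,64),.018))
go(.343,.0929,.0293,84.4)"
```

```text
[0.43385684 0.08258589 0.018     ]
roll deg -0.1 j6 101.1
t 26.15 tcp [0.3425 0.0921 0.0306] travel [-0.003 -0.002  0.005] roll -0.001 rows>= 1.0
F [ 0.1  0.2 -0.9] w 0.261
```

View pics/w27.png

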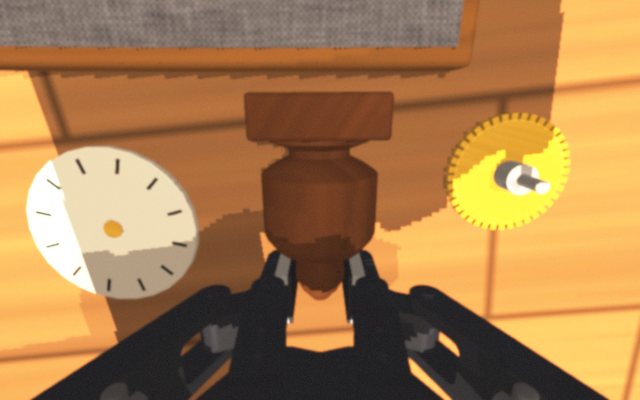

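>>> arm_command(motion=[{"travel":[0,-0.03,0],"roll":0},{"travel":[0,-0.05,0],"roll":0},{"travel":[0,-0.058,0],"roll":0},{"travel":[0,-0.063,-0.022],"roll":0},{"travel":[0,-0.07,-0.045],"roll":0},{"travel":[0,-0.081,-0.07],"roll":0},{"travel":[0,-0.094,-0.094],"roll":0},{"travel":[0,-0.094,-0.094],"roll":0}])

```text
time_s: 26.82
tcp_pos: [0.3666, 0.0901, 0.0554]
orientation: [[-0.099, -0.995, 0.002], [-0.995, 0.099, 0.0], [-0.0, -0.002, -1.0]]
contact_force: [-4.5, 0.9, 0.5]
width: 0.259
```

```bash
python3 -c "
from h import *
c=wrist('w28.png')
go(.343,.0929,.0293,84.4)"
```

```text
roll deg -0.1 j6 100.4
t 26.87 tcp [0.3663 0.0902 0.055 ] travel [-0.002  0.094  0.102] roll -0.0 rows>= 1.0
F [-3.8 -0.1  1.4] w 0.259
```

View pics/w28.png

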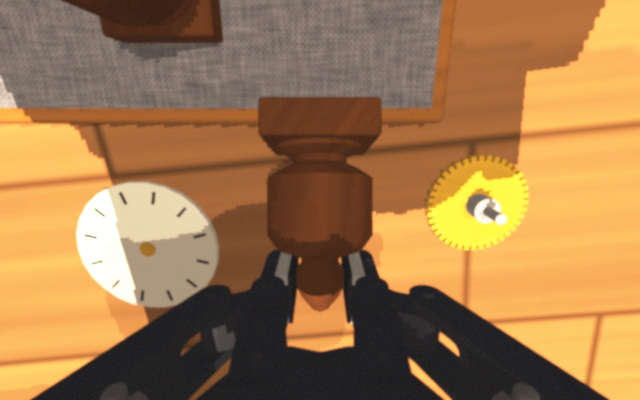

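>>> arm_command(motion=[{"travel":[0,-0.012,-0.016],"roll":0},{"travel":[0,-0.027,-0.034],"roll":0},{"travel":[0,-0.045,-0.052],"roll":0},{"travel":[0,-0.065,-0.07],"roll":0},{"travel":[0,-0.087,-0.088],"roll":0},{"travel":[0,-0.111,-0.102],"roll":0},{"travel":[0,-0.135,-0.113],"roll":0},{"travel":[0,-0.161,-0.122],"roll":0},{"travel":[0,-0.187,-0.128],"roll":0},{"travel":[0,-0.187,-0.128],"roll":0}])

```text
time_s: 27.7
tcp_pos: [0.4111, 0.0856, 0.0864]
orientation: [[-0.098, -0.995, -0.003], [-0.995, 0.098, 0.0], [0.0, 0.003, -1.0]]
contact_force: [-18.3, 3.4, 30.9]
width: 0.26
```

```bash
python3 -c "
from h import *
c=wrist('w29.png')
go(.343,.0929,.0293,84.4)"
```

```text
roll deg -0.1 j6 99.2
t 27.75 tcp [0.4108 0.0857 0.0864] travel [-0.002  0.272  0.229] roll -0.0 rows>= 3.0
F [-16.2   2.6  30.5] w 0.259
```

View pics/w29.png

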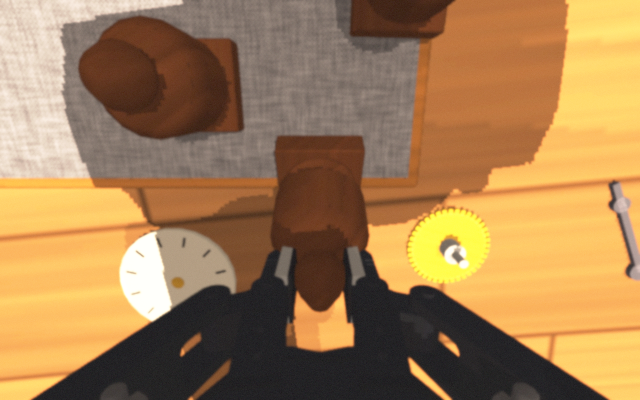

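>>> arm_command(motion=[{"travel":[0,-0.023,-0.012],"roll":0},{"travel":[0,-0.046,-0.017],"roll":0},{"travel":[0,-0.07,-0.018],"roll":0},{"travel":[0,-0.095,-0.017],"roll":0},{"travel":[0,-0.12,-0.014],"roll":0},{"travel":[0,-0.14,-0.009],"roll":0},{"travel":[0,-0.14,-0.009],"roll":0}])

```text
time_s: 28.33
tcp_pos: [0.449, 0.0821, 0.0884]
orientation: [[-0.099, -0.995, 0.002], [-0.995, 0.099, 0.0], [-0.0, -0.002, -1.0]]
contact_force: [-0.3, -0.5, 7.1]
width: 0.255
```

```bash
python3 -c "
from h import *
c=wrist('w30.png')
go(.455,.215,.22,84.4)"
```

```text
roll deg -0.1 j6 98.5
t 28.38 tcp [0.4488 0.0821 0.0885] travel [-0.532  0.026 -0.526] roll -0.0 rows>= 5.0
F [-0.5 -0.2  5.1] w 0.258
```

View pics/w30.png

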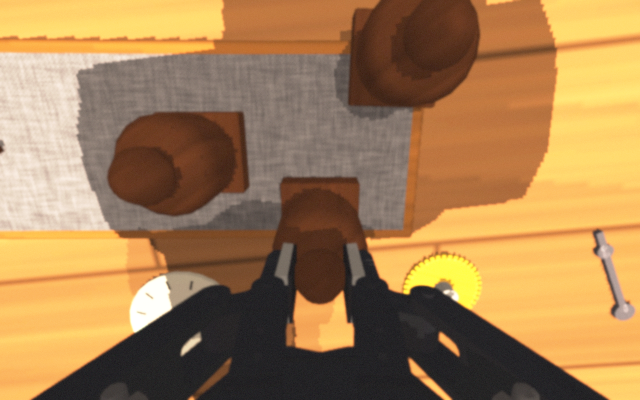

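>>> arm_command(motion=[{"travel":[0,0,-0.16],"roll":0},{"travel":[0,0,-0.32],"roll":0},{"travel":[0,0,-0.46],"roll":0},{"travel":[-0.16,0,-0.5],"roll":0},{"travel":[-0.32,0,-0.5],"roll":0},{"travel":[-0.48,0,-0.5],"roll":0},{"travel":[-0.552,-0.03,-0.5],"roll":0},{"travel":[-0.552,-0.05,-0.5],"roll":0},{"travel":[-0.552,-0.05,-0.4],"roll":0},{"travel":[-0.552,-0.05,-0.25],"roll":0},{"travel":[-0.552,-0.05,-0.12],"roll":0},{"travel":[-0.552,-0.05,-0.08],"roll":0}])

```text
time_s: 29.38
tcp_pos: [0.4719, 0.2174, 0.1047]
orientation: [[-0.099, -0.995, -0.004], [-0.995, 0.099, -0.001], [0.002, 0.003, -1.0]]
contact_force: [-1.3, -1.1, -2.5]
width: 0.259
```

```bash
python3 -c "
from h import *
c=wrist('w31.png')
go(.475,.22,.087,84.4)"
```

```text
roll deg -0.1 j6 113.8
t 29.43 tcp [0.4718 0.2174 0.1048] travel [-0.012 -0.012  0.071] roll -0.001 rows>= 1.0
F [-0.2 -1.1 -3. ] w 0.266
```

View pics/w31.png

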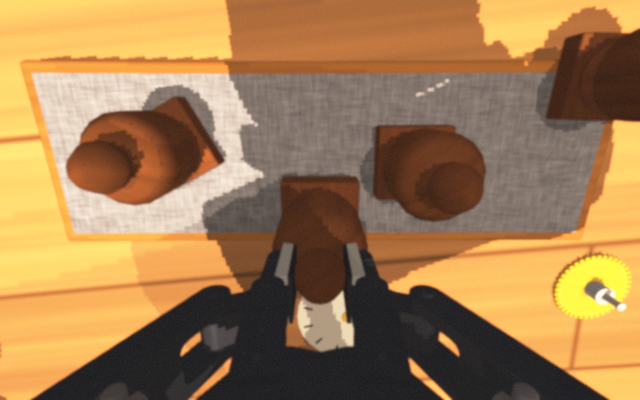

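>>> arm_command(motion=[{"travel":[-0.012,-0.05,0.0],"roll":0},{"travel":[-0.012,-0.1,0.0],"roll":0},{"travel":[-0.012,-0.1,0.04],"roll":0},{"travel":[-0.012,-0.1,0.06],"roll":0},{"travel":[-0.012,-0.1,0.068],"roll":0},{"travel":[-0.012,-0.1,0.071],"roll":0},{"travel":[-0.012,-0.1,0.071],"roll":0}])

```text
time_s: 30.02
tcp_pos: [0.4976, 0.2188, 0.0901]
orientation: [[-0.098, -0.995, -0.001], [-0.995, 0.098, -0.0], [0.0, 0.001, -1.0]]
contact_force: [0.1, 0.4, -1.3]
width: 0.26
```

```bash
python3 -c "
from h import *
c=wrist('w32.png')
go(.495,.22,.087,84.4)"
```

```text
roll deg -0.0 j6 113.1
t 30.07 tcp [0.4978 0.2189 0.0903] travel [-0.003  0.011  0.013] roll -0.0 rows>= 1.0
F [ 0.6  0.3 -0.8] w 0.262
```

View pics/w32.png

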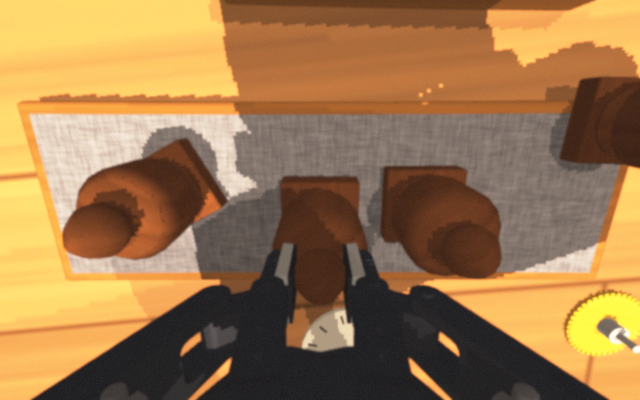

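Lower by about 3 mm until it presses lightly.

>>> arm_command(motion=[{"travel":[0,0,0.006],"roll":0},{"travel":[0,0,0.012],"roll":0},{"travel":[0,0,0.016],"roll":0},{"travel":[0,0,0.016],"roll":0},{"travel":[0,0,0.016],"roll":0}])

```text
time_s: 30.48
tcp_pos: [0.4999, 0.219, 0.0877]
orientation: [[-0.098, -0.995, 0.004], [-0.995, 0.098, 0.001], [-0.001, -0.004, -1.0]]
contact_force: [2.2, -5.0, 22.4]
width: 0.263
```

>>> arm_command(motion=[{"travel":[0,0,-0.005],"roll":0},{"travel":[0,0,-0.005],"roll":0}])

```text
time_s: 30.65
tcp_pos: [0.4985, 0.219, 0.0878]
orientation: [[-0.098, -0.995, 0.001], [-0.995, 0.098, 0.0], [-0.0, -0.001, -1.0]]
contact_force: [2.1, -1.9, 8.4]
width: 0.255
```

>>> arm_command(motion=[{"travel":[0,0,0],"roll":0},{"travel":[0,0,0],"roll":0},{"travel":[0,0,0],"roll":0},{"travel":[0,0,0],"roll":0},{"travel":[0,0,0],"roll":0}], gripper=-0.1)

```text
time_s: 31.07
tcp_pos: [0.4979, 0.2188, 0.0871]
orientation: [[-0.098, -0.995, -0.0], [-0.995, 0.098, -0.0], [0.0, 0.0, -1.0]]
contact_force: [0.1, -0.0, -0.7]
width: 0.549
```

>>> arm_command(motion=[{"travel":[0,0,-0.1],"roll":0},{"travel":[0,0,-0.25],"roll":0},{"travel":[0,0,-0.4],"roll":0},{"travel":[0.0,0.1,-0.5],"roll":0},{"travel":[0.15,0.1,-0.6],"roll":0},{"travel":[0.3,0.1,-0.7],"roll":0},{"travel":[0.3,0.1,-0.8],"roll":0},{"travel":[0.3,0.1,-0.8],"roll":0},{"travel":[0.3,0.1,-0.8],"roll":0}])

```text
time_s: 31.82
tcp_pos: [0.4665, 0.1464, 0.2885]
orientation: [[-0.099, -0.995, 0.003], [-0.995, 0.099, 0.001], [-0.001, -0.003, -1.0]]
contact_force: [-0.6, -0.1, 0.1]
width: 0.551
```

```bash
python3 -c "
from h import *
c=wrist('w33.png')
import pickle
s=bot.read_camera('side');t=bot.read_camera('top');pickle.dump((c,s,t),open('w33.pkl','wb'))
crop(s,140,90,260,210,3,'s8.png');crop(t,190,110,240,110,3,'t8.png')
go(.5,.2,.25,83)"
```

```text
roll deg 1.4 j6 106.1
t 31.97 tcp [0.4653 0.147  0.2862] travel [-0.225 -0.117  0.145] roll 0.012 rows>= 2.0
F [-0.1 -0.1 -0.9] w 0.547
```

View pics/w33.png

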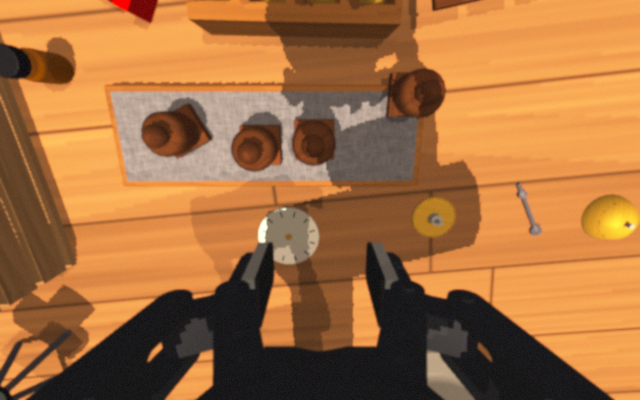

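View pics/s8.png

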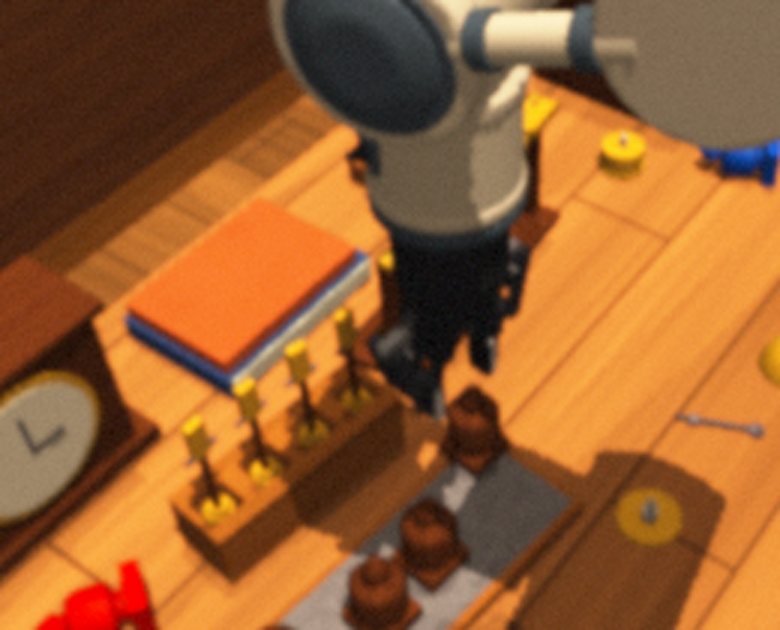

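View pics/t8.png

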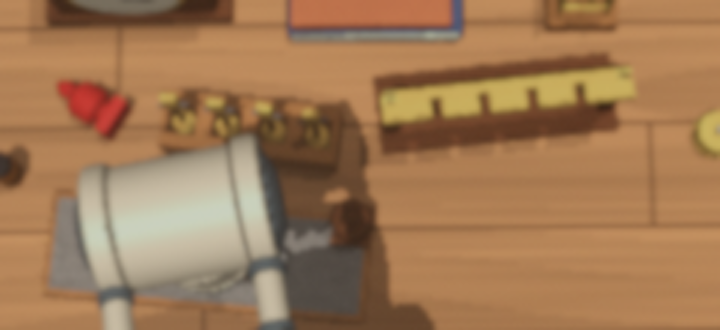

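```bash
python3 -c "
from h import *
import pickle;c,s,t=pickle.load(open('w33.pkl','rb'))
for n,uv in [('C',(421,87)),('A',(319,131)),('B',(259,148)),('f3',(154,134))]: print(n,plane(c,uv,.1005).round(4))
print('Cfoot top corners',plane(c,(388,76),.034),plane(c,(389,116),.034), 'board TR,BR',plane(c,(430,83),.018),plane(c,(416,184),.018),plane(c,(107,87),.018),plane(c,(126,185),.018))
crop(c,280,60,180,140,4,'w33c.png')"
```

```text
C [0.5497 0.0379 0.1005]
A [0.5177 0.1422 0.1005]
B [0.5067 0.2064 0.1005]
f3 [0.5314 0.3114 0.1005]
Cfoot top corners [0.56782049 0.05549957 0.034     ] [0.52220851 0.05580047 0.034     ] board TR,BR [0.55556355 0.00084466 0.018     ] [0.42849448 0.01894308 0.018     ] [0.59022549 0.3982841  0.018     ] [0.46625391 0.41069471 0.018     ]
```

View pics/w33c.png

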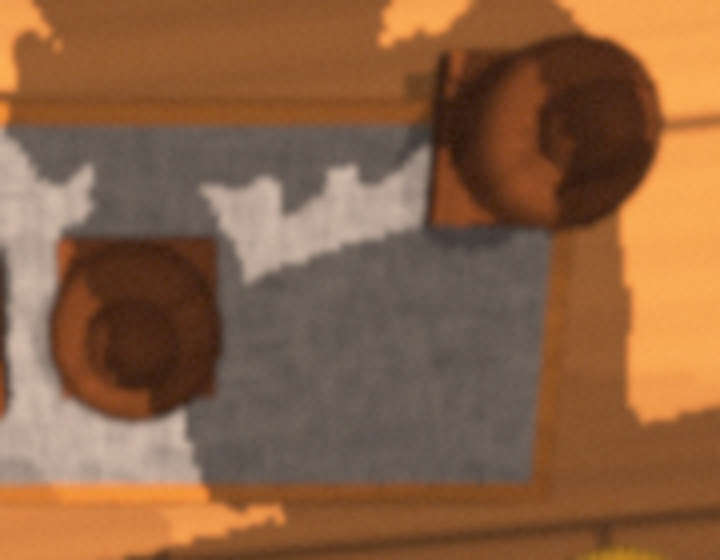

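```bash
python3 -c "
from h import *
import pickle;c,s,t=pickle.load(open('w33.pkl','rb'))
for n,uv in [('C',(430.5,92)),('A',(313.7,145.5)),('B',(252,151))]: print(n,plane(c,uv,.1005).round(4))
p=np.array([.535,.03,.1005]); go(.535,.03,.16,84.4)"
```

```text
C [0.5441 0.0285 0.1005]
A [0.5036 0.1492 0.1005]
B [0.5043 0.2142 0.1005]
roll deg -0.0 j6 106.1
t 31.97 tcp [0.4653 0.147  0.2862] travel [ 0.438 -0.324  0.504] roll -0.0 rows>= 5.0
F [-0.1 -0.1 -0.9] w 0.547
```

>>> arm_command(motion=[{"travel":[0.12,-0.1,0.0],"roll":0},{"travel":[0.25,-0.19,0.0],"roll":0},{"travel":[0.37,-0.28,0.08],"roll":0},{"travel":[0.434,-0.31,0.2],"roll":0},{"travel":[0.434,-0.31,0.35],"roll":0},{"travel":[0.434,-0.31,0.5],"roll":0},{"travel":[0.434,-0.31,0.5],"roll":0},{"travel":[0.434,-0.31,0.5],"roll":0}])

```text
time_s: 32.63
tcp_pos: [0.5309, 0.0316, 0.1607]
orientation: [[-0.098, -0.995, -0.005], [-0.995, 0.098, 0.0], [0.0, 0.005, -1.0]]
contact_force: [0.4, 0.5, 0.3]
width: 0.551
```

```bash
python3 -c "
from h import *
c=wrist('w34.png'); print(proj(c,[.538,.031,.1005]))
go(.538,.031,.0875,84.4)"
```

```text
[[319.55246292 211.90973968]]
roll deg 0.0 j6 92.6
t 32.68 tcp [0.5323 0.0316 0.1626] travel [ 0.    -0.023  0.3  ] roll 0.0 rows>= 2.0
F [0.8 0.4 1. ] w 0.546
```

View pics/w34.png

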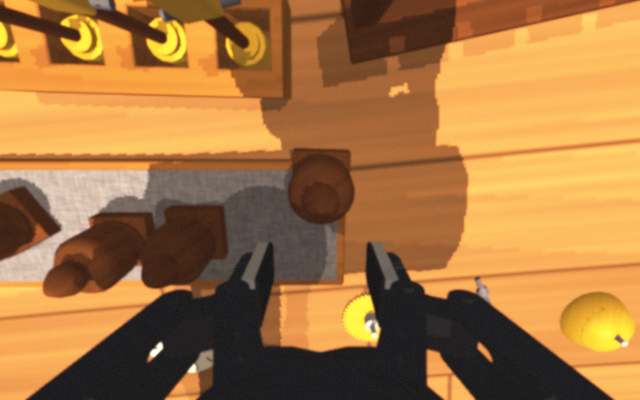

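```bash
python3 -c "
from h import *
c=wrist(); p=plane(c,(321,199),.1005);print(p)
crop(c,240,120,180,140,4,'w34c.png')
go(p[0]-.001,p[1],.0875,84.4)"
```

```text
[0.54791863 0.02920873 0.1005    ]
roll deg 0.0 j6 92.6
t 32.73 tcp [0.5331 0.0315 0.1637] travel [ 0.004 -0.056  0.305] roll 0.0 rows>= 2.0
F [-0.2  0.3  0.9] w 0.551
```

View pics/w34c.png

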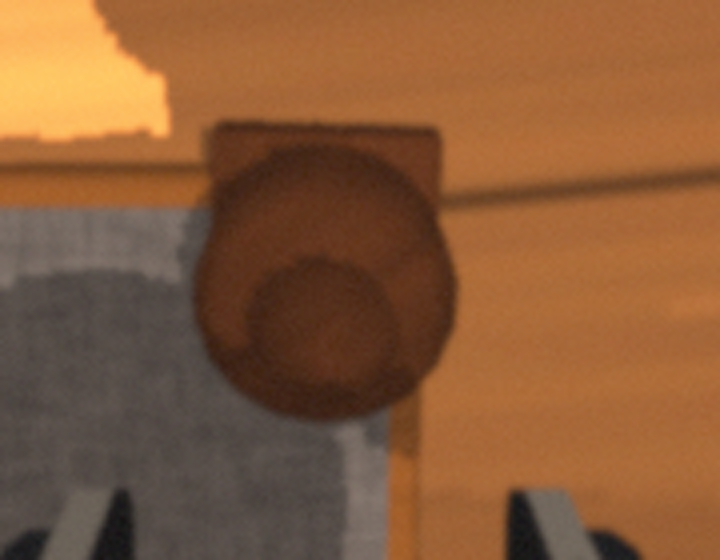

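>>> arm_command(motion=[{"travel":[0.004,-0.054,0.0],"roll":0},{"travel":[0.004,-0.054,0.1],"roll":0},{"travel":[0.004,-0.054,0.2],"roll":0},{"travel":[0.004,-0.054,0.295],"roll":0},{"travel":[0.004,-0.054,0.295],"roll":0},{"travel":[0.004,-0.054,0.295],"roll":0}])

```text
time_s: 33.23
tcp_pos: [0.5462, 0.0291, 0.0899]
orientation: [[-0.098, -0.995, 0.001], [-0.995, 0.098, -0.0], [-0.0, -0.001, -1.0]]
contact_force: [-0.9, -0.3, 0.4]
width: 0.551
```

>>> arm_command(motion=[{"travel":[0,0,0],"roll":0},{"travel":[0,0,0],"roll":0},{"travel":[0,0,0],"roll":0},{"travel":[0,0,0],"roll":0},{"travel":[0,0,0],"roll":0}], gripper=1, squeeze=20)

```text
time_s: 33.65
tcp_pos: [0.547, 0.0289, 0.0906]
orientation: [[-0.098, -0.995, 0.004], [-0.995, 0.098, 0.0], [-0.0, -0.004, -1.0]]
contact_force: [-1.3, 2.1, 11.8]
width: 0.261
```

```bash
python3 -c "
from h import *
go(.505,.06,.0975,84.4)"
```

```text
roll deg -0.0 j6 92.4
t 33.65 tcp [0.547  0.0289 0.0906] travel [-0.107  0.179 -0.028] roll -0.0 rows>= 2.0
F [-1.3  2.1 11.8] w 0.261
```

>>> arm_command(motion=[{"travel":[0,0,-0.05],"roll":0},{"travel":[-0.05,0.09,-0.05],"roll":0},{"travel":[-0.107,0.179,-0.05],"roll":0},{"travel":[-0.107,0.179,-0.05],"roll":0},{"travel":[-0.107,0.179,-0.01],"roll":0},{"travel":[-0.107,0.179,0.006],"roll":0},{"travel":[-0.107,0.179,0.006],"roll":0}])

```text
time_s: 34.23
tcp_pos: [0.5053, 0.06, 0.0874]
orientation: [[-0.099, -0.995, 0.003], [-0.995, 0.099, 0.001], [-0.001, -0.003, -1.0]]
contact_force: [0.0, 3.5, 7.9]
width: 0.264
```

```bash
python3 -c "
from h import *
c=wrist('w35.png')
go(.505,.06,.0905,84.4)"
```

```text
roll deg -0.1 j6 95.6
t 34.28 tcp [0.5053 0.0598 0.0874] travel [-0.001  0.001 -0.012] roll -0.001 rows>= 1.0
F [-0.5  4.8  9.3] w 0.262
```

View pics/w35.png

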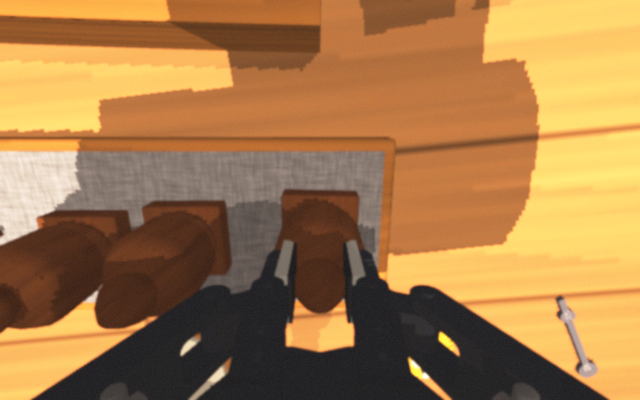

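Seated. Release and retreat toward the block view.

>>> arm_command(motion=[{"travel":[0,0,-0.002],"roll":0},{"travel":[0,0,-0.002],"roll":0},{"travel":[0,0,-0.002],"roll":0},{"travel":[0,0,-0.002],"roll":0},{"travel":[0,0,-0.002],"roll":0},{"travel":[0,0,-0.1],"roll":0},{"travel":[0,0,-0.25],"roll":0},{"travel":[0,0,-0.4],"roll":0},{"travel":[0,0,-0.55],"roll":0},{"travel":[-0.1,0,-0.7],"roll":0},{"travel":[-0.2,0,-0.8],"roll":0},{"travel":[-0.2,0,-0.8],"roll":0}], gripper=-0.1)

```text
time_s: 35.28
tcp_pos: [0.5111, 0.1128, 0.2927]
orientation: [[-0.097, -0.995, 0.009], [-0.995, 0.097, 0.002], [-0.003, -0.009, -1.0]]
contact_force: [0.8, -0.3, 0.6]
width: 0.549
```

```bash
python3 -c "
from h import *
c=wrist('w36.png')
go(.55,.14,.33,83)
s=bot.read_camera('side');crop(s,140,90,260,210,3,'s9.png')"
```

```text
roll deg 1.5 j6 101.3
t 35.33 tcp [0.51   0.1112 0.2898] travel [-0.13  -0.149 -0.16 ] roll 0.013 rows>= 2.0
F [ 0.4 -1.3 -1.3] w 0.552
```

View pics/w36.png

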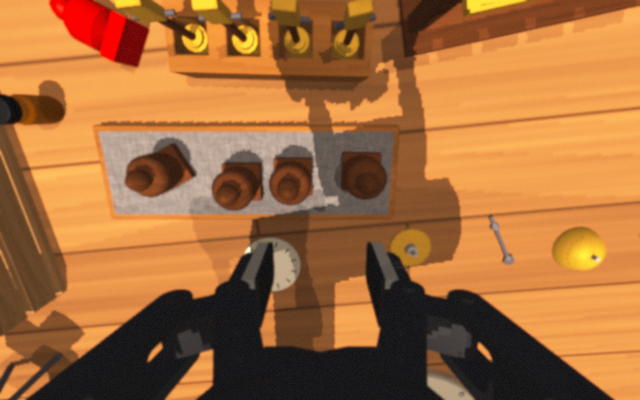

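View pics/s9.png

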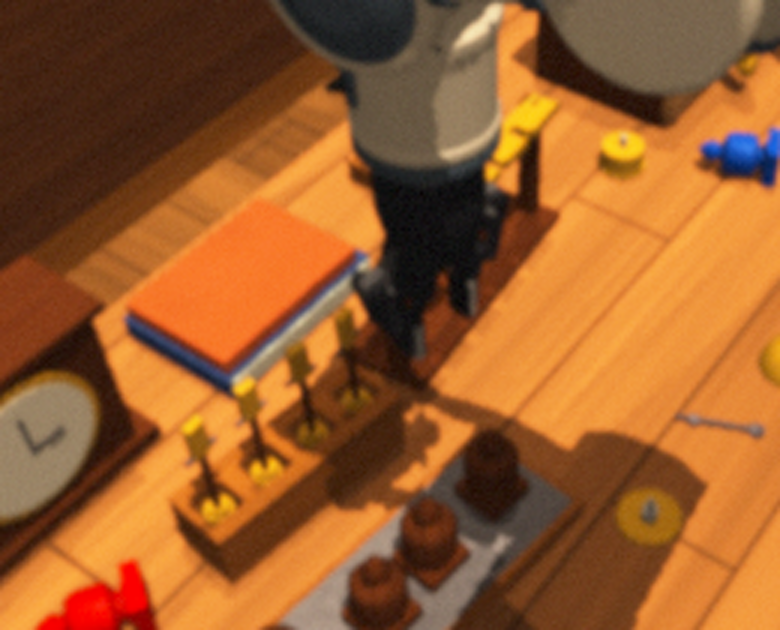

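>>> arm_command(motion=[{"travel":[-0.1,-0.1,-0.08],"roll":0},{"travel":[-0.17,-0.2,-0.16],"roll":0},{"travel":[-0.17,-0.22,-0.2],"roll":0},{"travel":[-0.17,-0.22,-0.2],"roll":0},{"travel":[-0.17,-0.22,-0.2],"roll":0},{"travel":[-0.17,-0.22,-0.2],"roll":0}], gripper=-0.3)

```text
time_s: 35.88
tcp_pos: [0.5663, 0.1455, 0.3352]
orientation: [[-0.099, -0.995, -0.003], [-0.995, 0.099, -0.001], [0.001, 0.003, -1.0]]
contact_force: [-0.0, -0.5, -0.5]
width: 0.651
```

```bash
python3 -c "
from h import *
c=wrist('w37.png')
import pickle;pickle.dump(c,open('w37.pkl','wb'))
crop(c,170,30,300,190,2.6,'w37c.png')
go(.58,-.14,.33,90)"
```

```text
roll deg -5.7 j6 104.3
t 35.93 tcp [0.5663 0.1456 0.3354] travel [ 1.131 -0.168  0.022] roll -0.05 rows>= 7.0
F [-1.   0.5 -0.3] w 0.647
```

View pics/w37.png

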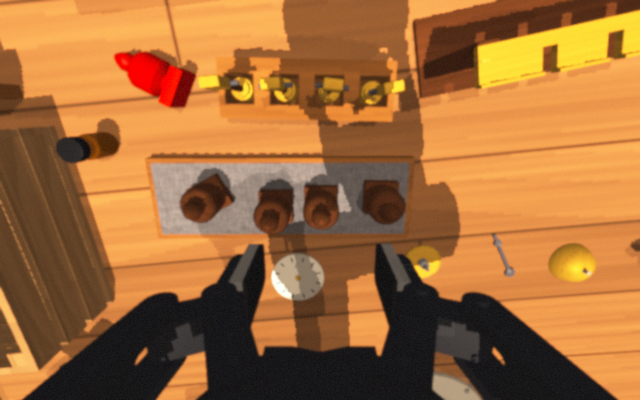

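```bash
python3 -c "
from h import *
import pickle;c=pickle.load(open('w37.pkl','rb'))
crop(c,190,40,230,100,3.4,'w37d.png')"
```

```text
(no output)
```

View pics/w37d.png

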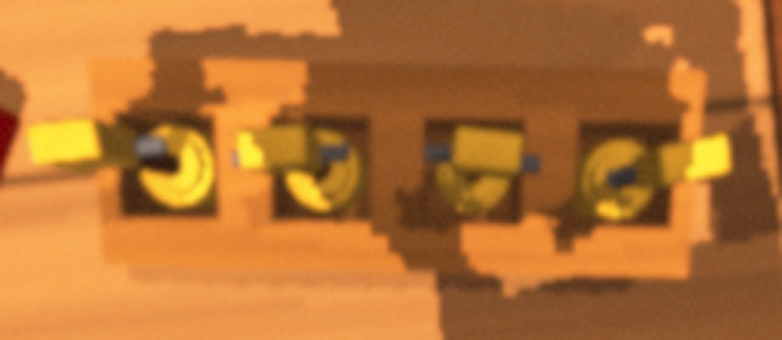

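```bash
python3 -c "
from h import *
import pickle;c=pickle.load(open('w37.pkl','rb'))
P=[]
for uv in [(64,142),(270,147),(487,148),(697,158)]:
    p=plane(c,(190+uv[0]/3.4,40+uv[1]/3.4),.18);P.append(p);print(p.round(4))
P=np.array(P);print(np.diff(P,axis=0).round(4))
# block socket corners at z=.07
for uv in [(120,115),(215,120),(215,215),(122,213),(583,125),(672,125),(668,222),(585,222)]:
    print(plane(c,(190+uv[0]/3.4,40+uv[1]/3.4),.07).round(4))
print(c['W'][:3,3])
"
```

```text
[0.6705 0.2329 0.18  ]
[0.6642 0.1802 0.18  ]
[0.6584 0.1242 0.18  ]
[0.6504 0.0701 0.18  ]
[[-0.0063 -0.0528  0.    ]
 [-0.0058 -0.056   0.    ]
 [-0.0079 -0.0541  0.    ]]
[0.6887 0.2476 0.07  ]
[0.6838 0.2144 0.07  ]
[0.6521 0.2197 0.07  ]
[0.656  0.2533 0.07  ]
[0.6692 0.0841 0.07  ]
[0.6659 0.0526 0.07  ]
[0.6331 0.0551 0.07  ]
[0.6362 0.0853 0.07  ]
[0.64112393 0.13825221 0.46730718]
```

>>> arm_command(motion=[{"travel":[0.15,-0.02,0.0],"roll":-0.06},{"travel":[0.3,-0.05,0.0],"roll":-0.12},{"travel":[0.45,-0.1,0.0],"roll":-0.18},{"travel":[0.6,-0.15,0.0],"roll":-0.24},{"travel":[0.75,-0.2,0.0],"roll":-0.3},{"travel":[0.88,-0.22,0.0],"roll":-0.36},{"travel":[1,-0.22,0.0],"roll":-0.42},{"travel":[1,-0.22,0.0],"roll":-0.48},{"travel":[1,-0.22,0.0],"roll":-0.54},{"travel":[1,-0.22,0.0],"roll":-0.6},{"travel":[1,-0.22,0.0],"roll":-0.66},{"travel":[1,-0.22,0.0],"roll":-0.72}])

```text
time_s: 36.93
tcp_pos: [0.5966, -0.108, 0.336]
orientation: [[0.972, -0.233, -0.002], [-0.233, -0.972, 0.001], [-0.002, -0.0, -1.0]]
contact_force: [0.4, 0.2, -1.1]
width: 0.649
```

```bash
python3 -c "
from h import *
go(.64,-.23,.33,5.5)"
```

```text
roll deg -19.0 j6 -2.4
t 36.93 tcp [ 0.5966 -0.108   0.336 ] travel [0.283 0.434 0.024] roll -0.166 rows>= 4.0
F [ 0.4  0.2 -1.1] w 0.649
```

>>> arm_command(motion=[{"travel":[0.1,0.14,0.0],"roll":-0.06},{"travel":[0.2,0.28,0.0],"roll":-0.12},{"travel":[0.283,0.4,0.02],"roll":-0.166},{"travel":[0.283,0.434,0.02],"roll":-0.166},{"travel":[0.283,0.434,0.02],"roll":-0.166},{"travel":[0.283,0.434,0.02],"roll":-0.166}])

```text
time_s: 37.43
tcp_pos: [0.6395, -0.2302, 0.331]
orientation: [[0.996, 0.089, -0.002], [0.089, -0.996, 0.001], [-0.002, -0.001, -1.0]]
contact_force: [0.4, -0.2, -0.6]
width: 0.647
```

```bash
python3 -c "
from h import *
c=wrist('w38.png')
import pickle;pickle.dump(c,open('w38.pkl','wb'))
go(.64,-.23,.33,5.5)"
```

```text
roll deg -0.4 j6 -29.9
t 37.48 tcp [ 0.6397 -0.2294  0.3315] travel [0.001 0.002 0.006] roll -0.003 rows>= 1.0
F [-0.   0.5 -0.1] w 0.654
```

View pics/w38.png

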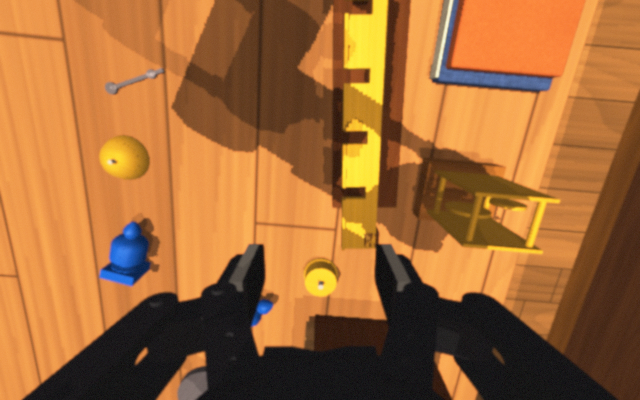

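```bash
python3 -c "
from h import *
import pickle;c=pickle.load(open('w38.pkl','rb'))
im=c['frame'][0:250,320:410,::-1]
im=np.hstack([cv2.resize(im[0:130],None,fx=4.4,fy=4.4,interpolation=cv2.INTER_CUBIC),cv2.resize(im[120:250],None,fx=4.4,fy=4.4,interpolation=cv2.INTER_CUBIC)])
cv2.imwrite('pics/w38c.png',im);print(im.shape)"
```

```text
(572, 792, 3)
```

View pics/w38c.png

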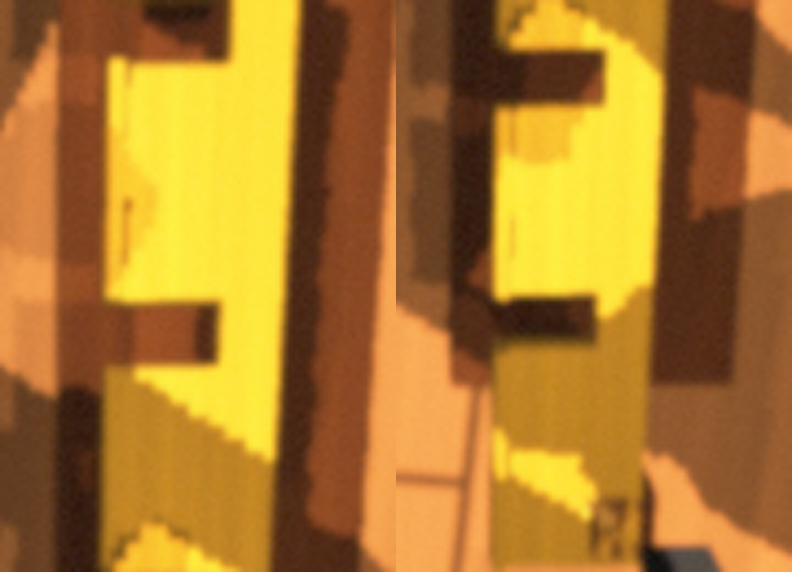

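```bash
python3 -c "
from h import *
import pickle;c=pickle.load(open('w38.pkl','rb'))
C=[];F=[]
for cl,fr,y in [(369.1,343.6,75.6),(367.0,342.7,137.4),(365.5,342.3,192.5)]:
    a=plane(c,(cl,y),.165);f=plane(c,(fr,y),.169);C.append(a);F.append(f);print(a.round(4),f.round(4),np.linalg.norm((a-f)[:2]).round(4))
C=np.array(C);d=C[2]-C[0];print(np.diff(C,axis=0).round(4),np.linalg.norm(d),np.degrees(np.arctan2(-d[0],d[1]))); 
F=np.array(F);d=F[2]-F[0];print(np.degrees(np.arctan2(d[0],-d[1])))
print('slot0? lower edge',plane(c,(371.8,13.6),.165), 'rail end',plane(c,(342,248.4),.165),plane(c,(375.5,248.4),.165))
"
```

```text
[ 0.676  -0.1254  0.165 ] [ 0.6526 -0.1278  0.169 ] 0.0235
[ 0.6815 -0.1804  0.165 ] [ 0.6579 -0.1821  0.169 ] 0.0237
[ 0.6873 -0.2352  0.165 ] [ 0.6635 -0.2362  0.169 ] 0.0239
[[ 0.0055 -0.0549  0.    ]
 [ 0.0058 -0.0548  0.    ]] 0.1103012550317064 -174.09465850607353
5.7028354442897236
slot0? lower edge [ 0.67152401 -0.07632924  0.165     ] rail end [ 0.67036813 -0.29928913  0.165     ] [ 0.70621267 -0.29606992  0.165     ]
```

>>> arm_command(motion=[{"travel":[0,-0.16,0.0],"roll":0},{"travel":[0,-0.32,0.0],"roll":0},{"travel":[0,-0.48,0.0],"roll":0},{"travel":[0,-0.64,0.0],"roll":0.03},{"travel":[0,-0.8,0.0],"roll":0.06},{"travel":[0.05,-0.95,0.0],"roll":0.09},{"travel":[0.1,-1,0.1],"roll":0.106},{"travel":[0.12,-1,0.2],"roll":0.106},{"travel":[0.12,-1,0.2],"roll":0.106},{"travel":[0.12,-1,0.2],"roll":0.106}], gripper=0)

```text
time_s: 38.32
tcp_pos: [0.6464, 0.0226, 0.2816]
orientation: [[0.993, -0.12, -0.003], [-0.12, -0.993, 0.0], [-0.003, 0.0, -1.0]]
contact_force: [0.6, -1.9, 1.4]
width: 0.497
```

```bash
python3 -c "
from h import *
c=wrist('w39.png'); print(proj(c,[[.6511,.07,.18],[.6576,.1246,.18]]))
import pickle;pickle.dump(c,open('w39.pkl','wb'))
go(.6511,.07,.25,-7)"
```

```text
[[317.54803086 143.28966384]
 [317.24644589  64.4618902 ]]
roll deg 0.1 j6 3.6
t 38.37 tcp [0.6471 0.022  0.283 ] travel [-0.007 -0.193  0.132] roll 0.001 rows>= 2.0
F [ 0.4 -0.3 -0. ] w 0.5
```

View pics/w39.png

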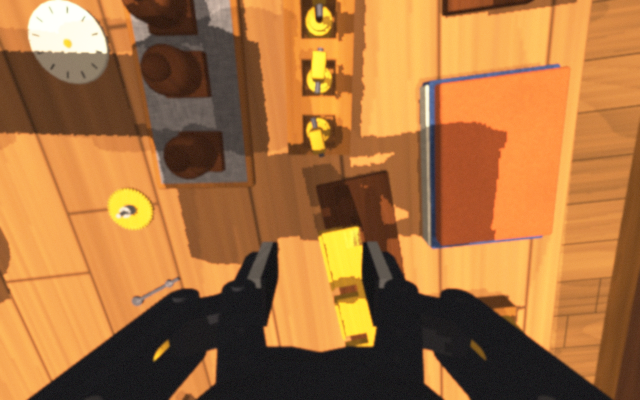

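>>> arm_command(motion=[{"travel":[-0.007,-0.1,0.05],"roll":0},{"travel":[-0.007,-0.193,0.15],"roll":0},{"travel":[-0.007,-0.193,0.26],"roll":0},{"travel":[-0.007,-0.193,0.26],"roll":0},{"travel":[-0.007,-0.193,0.26],"roll":0}])

```text
time_s: 38.78
tcp_pos: [0.6515, 0.0692, 0.218]
orientation: [[0.993, -0.121, -0.001], [-0.121, -0.993, -0.0], [-0.001, 0.0, -1.0]]
contact_force: [-0.1, -0.2, 1.5]
width: 0.499
```

```bash
python3 -c "
from h import *
c=wrist('w40.png'); print(proj(c,[[.6511,.07,.18],[.6576,.1246,.18]]))
go(.6511,.07,.162,-7)"
```

```text
[[317.6436908  233.58453836]
 [317.11044896 141.64953555]]
roll deg 0.0 j6 7.8
t 38.83 tcp [0.6523 0.069  0.2192] travel [-0.006 -0.004  0.229] roll 0.0 rows>= 2.0
F [ 0.1 -0.4  0.9] w 0.496
```

View pics/w40.png

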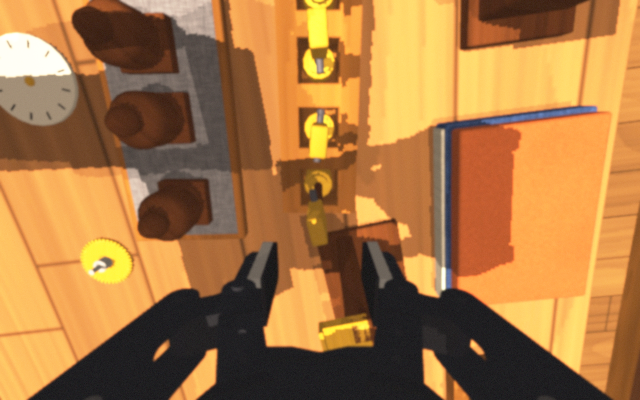

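>>> arm_command(motion=[{"travel":[-0.006,-0.004,0.08],"roll":0},{"travel":[-0.006,-0.004,0.16],"roll":0},{"travel":[-0.006,-0.004,0.229],"roll":0},{"travel":[-0.006,-0.004,0.229],"roll":0},{"travel":[-0.006,-0.004,0.229],"roll":0}])

```text
time_s: 39.25
tcp_pos: [0.6511, 0.0702, 0.1615]
orientation: [[0.993, -0.122, 0.001], [-0.122, -0.993, -0.0], [0.001, -0.0, -1.0]]
contact_force: [0.5, 0.4, 1.1]
width: 0.499
```

>>> arm_command(motion=[{"travel":[0,0,0],"roll":0},{"travel":[0,0,0],"roll":0},{"travel":[0,0,0],"roll":0},{"travel":[0,0,0],"roll":0},{"travel":[0,0,0],"roll":0},{"travel":[0,0,0],"roll":0},{"travel":[0,0,0],"roll":0}], gripper=1, squeeze=50)

```text
time_s: 39.83
tcp_pos: [0.6514, 0.071, 0.1616]
orientation: [[0.993, -0.121, 0.003], [-0.121, -0.993, 0.0], [0.003, -0.0, -1.0]]
contact_force: [-1.0, -0.2, 9.5]
width: 0.108
```

>>> arm_command(motion=[{"travel":[0,0,-0.08],"roll":0},{"travel":[0,0,-0.18],"roll":0},{"travel":[0,0,-0.28],"roll":0},{"travel":[0,0,-0.34],"roll":0},{"travel":[0,0,-0.34],"roll":0},{"travel":[0,0,-0.34],"roll":0}])

```text
time_s: 40.33
tcp_pos: [0.6508, 0.071, 0.2459]
orientation: [[0.993, -0.121, 0.002], [-0.121, -0.993, 0.0], [0.002, -0.0, -1.0]]
contact_force: [-0.4, 1.1, -1.8]
width: 0.108
```

```bash
python3 -c "
from h import *
c=wrist('w41.png');crop(c,240,130,160,120,4,'w41c.png')
s=bot.read_camera('side');crop(s,180,90,160,160,4,'s10.png')
go(.6511,.07,.162,-7)"
```

```text
roll deg 0.1 j6 7.9
t 40.43 tcp [0.6499 0.0709 0.244 ] travel [0.006 0.003 0.328] roll 0.001 rows>= 2.0
F [-0.3  0.4 -1.2] w 0.11
```

View pics/w41.png

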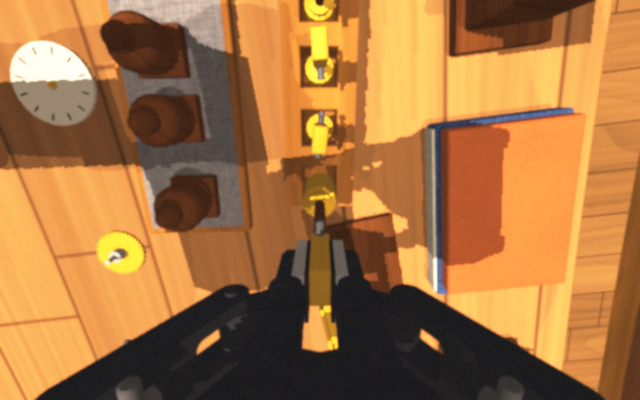

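View pics/s10.png

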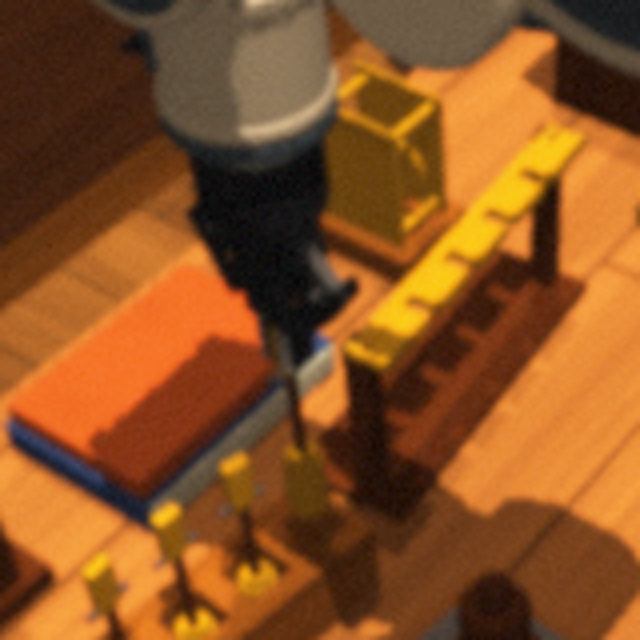

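View pics/w41c.png

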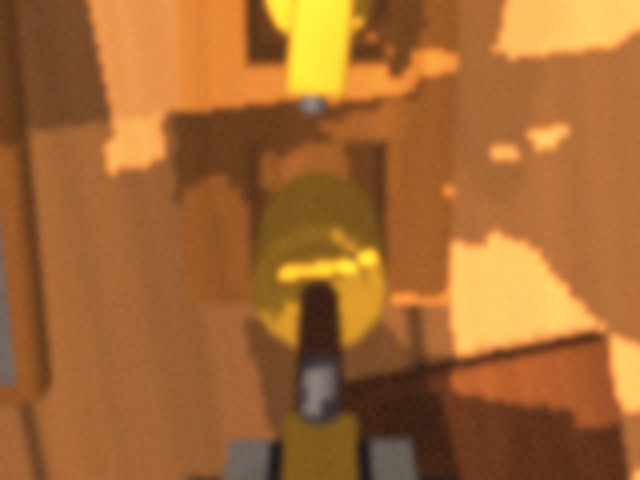

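```bash
cat >> h.py <<'E'
def tproj(c,P):
    cc={'camera_matrix':c['camera_matrix'],'k1':c['k1'],'W':np.array(c['hand_eye'])}
    return proj(cc,P)
def tplane(c,uv,z):
    cc={'camera_matrix':c['camera_matrix'],'k1':c['k1'],'W':np.array(c['hand_eye'])}
    return plane(cc,uv,z)
E
python3 -c "
from h import *
c=bot.read_camera('wrist')
print('pin end',tplane(c,(320,223),.019)+[0,.017,0])
print('pred pin end',tproj(c,[0,-.017,.019]),'bob top c',tproj(c,[0,0,.1015]),'bob top near/far',tproj(c,[[0,-.014,.1015],[0,.014,.1015]]),'bottom far', tproj(c,[0,-.014,.1515]),tproj(c,[[.014,0,.1015],[-.014,0,.1015]]))
"
```

```text
pin end [0.00095591 0.00198356 0.019     ]
pred pin end [[318.19615912 219.50370245]] bob top c [[318.64424755 203.0647783 ]] bob top near/far [[318.61958413 186.21710363]
 [318.6680333  219.36493894]] bottom far [[318.76006961 173.09489538]] [[336.0240697  203.05485479]
 [301.26448849 203.07509525]]
```

>>> arm_command(motion=[{"travel":[-0.13,0.03,0.0],"roll":0},{"travel":[-0.149,0.15,0.0],"roll":0},{"travel":[-0.14,0.3,0.0],"roll":0},{"travel":[-0.12,0.45,0.0],"roll":0},{"travel":[-0.09,0.6,0.0],"roll":-0.03},{"travel":[-0.06,0.75,0.0],"roll":-0.06},{"travel":[-0.03,0.88,0.0],"roll":-0.09},{"travel":[0.018,0.97,0.0],"roll":-0.112},{"travel":[0.018,0.97,0.0],"roll":-0.112}])

```text
time_s: 41.23
tcp_pos: [0.6261, -0.1751, 0.2435]
orientation: [[0.995, 0.102, -0.001], [0.102, -0.995, -0.001], [-0.001, 0.001, -1.0]]
contact_force: [-0.9, 1.6, -1.5]
width: 0.114
```

```bash
python3 -c "
from h import *
go(.6297,-.2406,.2,5.9)"
```

```text
roll deg -0.0 j6 -26.7
t 41.23 tcp [ 0.6261 -0.1751  0.2435] travel [-0.012  0.262  0.174] roll -0.0 rows>= 2.0
F [-0.9  1.6 -1.5] w 0.114
```

>>> arm_command(motion=[{"travel":[-0.012,0.13,0.0],"roll":0},{"travel":[-0.012,0.262,0.05],"roll":0},{"travel":[-0.012,0.262,0.12],"roll":0},{"travel":[-0.012,0.262,0.174],"roll":0},{"travel":[-0.012,0.262,0.174],"roll":0},{"travel":[-0.012,0.262,0.174],"roll":0},{"travel":[-0.012,0.262,0.174],"roll":0}])

```text
time_s: 41.82
tcp_pos: [0.6296, -0.2354, 0.2017]
orientation: [[0.995, 0.103, 0.0], [0.103, -0.995, -0.0], [0.0, 0.0, -1.0]]
contact_force: [-0.4, -0.4, -0.5]
width: 0.106
```

```bash
python3 -c "
from h import *
c=wrist('w42.png');crop(c,240,60,200,190,3.1,'w42c.png')
go(.6794,-.2355,.2,5.9)
go(.6297,-.2406,.2,5.9)"
```

```text
roll deg 0.0 j6 -31.5
t 41.87 tcp [ 0.6297 -0.2355  0.2021] travel [0.198 0.02  0.009] roll 0.0 rows>= 2.0
F [ 0.1 -0.5 -1.3] w 0.108
roll deg 0.0 j6 -31.5
t 41.87 tcp [ 0.6297 -0.2355  0.2021] travel [-0.002  0.02   0.008] roll 0.0 rows>= 1.0
F [ 0.1 -0.5 -1.3] w 0.108
```

View pics/w42.png

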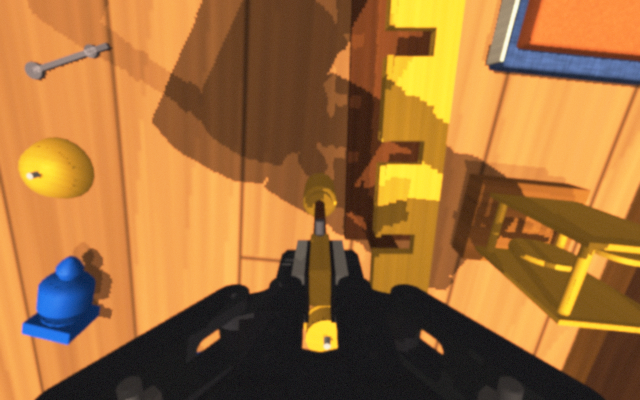

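View pics/w42c.png

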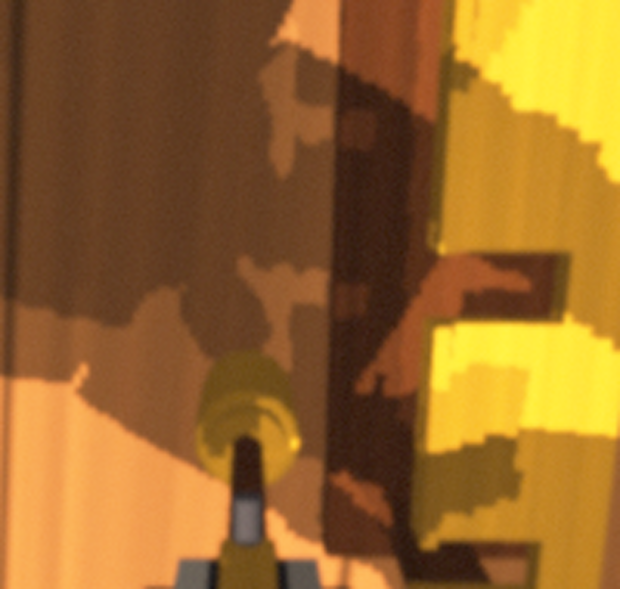

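```bash
python3 -c "
from h import *
c=bot.read_camera('wrist'); z=.0371
for n,p in [('S4lo',(412,235.2)),('S4hi',(411,248)),('S4c',(413.5,241.6)),('S3lo',(423,141.6)),('S3hi',(421,163.2)),('S3c',(423.9,152.4))]: print(n,tplane(c,p,z).round(4))
print('pin',tplane(c,(240+248/3.1,60+517/3.1),.019).round(4)+[0,.017,0])
print('bob far bottom pred',tproj(c,[0,-.014,.1515]),60+350/3.1,'near top',tproj(c,[0,.014,.1015]),60+487/3.1)
"
```

```text
S4lo [0.0564 0.0001 0.0371]
S4hi [0.0565 0.0085 0.0371]
S4c [0.0577 0.0043 0.0371]
S3lo [ 0.0575 -0.0556  0.0371]
S3hi [ 0.0576 -0.0436  0.0371]
S3c [ 0.0586 -0.0497  0.0371]
pin [0.001  0.0043 0.019 ]
bob far bottom pred [[318.72697327 172.92415068]] 172.90322580645162 near top [[318.63736716 219.17684151]] 217.09677419354838
```

>>> arm_command(motion=[{"travel":[0,0.021,0.0],"roll":0},{"travel":[0,0.021,0.0],"roll":0},{"travel":[0.05,0.021,0.0],"roll":0},{"travel":[0.1,0.021,0.0],"roll":0},{"travel":[0.15,0.021,0.0],"roll":0},{"travel":[0.196,0.021,0.0],"roll":0},{"travel":[0.196,0.021,0.0],"roll":0},{"travel":[0.196,0.021,0.0],"roll":0}])

```text
time_s: 42.58
tcp_pos: [0.6787, -0.236, 0.2012]
orientation: [[0.995, 0.103, 0.0], [0.103, -0.995, -0.0], [0.0, 0.0, -1.0]]
contact_force: [-0.0, -0.3, -1.9]
width: 0.113
```

```bash
python3 -c "
from h import *
c=wrist('w43.png');crop(c,240,60,200,190,3.1,'w43c.png')
go(.6794,-.2355,.187,5.9)"
```

```text
roll deg 0.0 j6 -29.8
t 42.63 tcp [ 0.6782 -0.236   0.2013] travel [ 0.005 -0.002  0.057] roll 0.0 rows>= 1.0
F [-0.1  1.  -1.4] w 0.112
```

View pics/w43c.png

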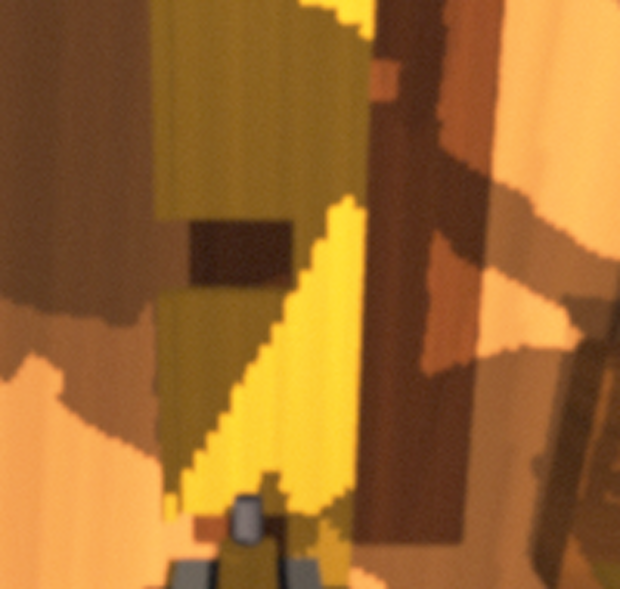

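>>> arm_command(motion=[{"travel":[0,0,0.02],"roll":0},{"travel":[0,0,0.04],"roll":0},{"travel":[0,0,0.053],"roll":0},{"travel":[0,0,0.057],"roll":0},{"travel":[0,0,0.057],"roll":0}])

```text
time_s: 43.05
tcp_pos: [0.6782, -0.236, 0.1867]
orientation: [[0.995, 0.102, -0.001], [0.102, -0.995, 0.0], [-0.001, -0.0, -1.0]]
contact_force: [0.4, -0.4, -0.4]
width: 0.109
```

>>> arm_command(motion=[{"travel":[0,0,0.004],"roll":0},{"travel":[0,0,0.006],"roll":0},{"travel":[0,0,0.006],"roll":0}])

```text
time_s: 43.3
tcp_pos: [0.6784, -0.236, 0.1865]
orientation: [[0.995, 0.103, 0.0], [0.103, -0.995, -0.0], [0.0, 0.0, -1.0]]
contact_force: [-6.1, 1.9, 10.5]
width: 0.106
```

Resting on the rail. Release with a small opening and lift away.

>>> arm_command(motion=[{"travel":[0,0,-0.003],"roll":0},{"travel":[0,0,-0.003],"roll":0},{"travel":[0,0,-0.003],"roll":0},{"travel":[0,0,-0.003],"roll":0},{"travel":[0,0,-0.003],"roll":0},{"travel":[0,0,-0.003],"roll":0},{"travel":[0,0,-0.1],"roll":0},{"travel":[0,0,-0.25],"roll":0},{"travel":[0,0,-0.4],"roll":0},{"travel":[0,0,-0.4],"roll":0}], gripper=0.2)

```text
time_s: 44.13
tcp_pos: [0.681, -0.237, 0.2937]
orientation: [[0.995, 0.103, 0.01], [0.103, -0.995, -0.004], [0.01, 0.005, -1.0]]
contact_force: [0.1, -0.8, 0.5]
width: 0.4
```

```bash
python3 -c "
from h import *
c=wrist('w44.png')
s=bot.read_camera('side');crop(s,240,90,160,140,4,'s11.png')
go(.6576,.1246,.26,-7)"
```

```text
roll deg 12.9 j6 -29.8
t 44.23 tcp [ 0.6793 -0.2362  0.2874] travel [ 0.062 -1.445  0.107] roll 0.113 rows>= 9.0
F [-0.  -0.1 -0.1] w 0.4
```

View pics/w44.png

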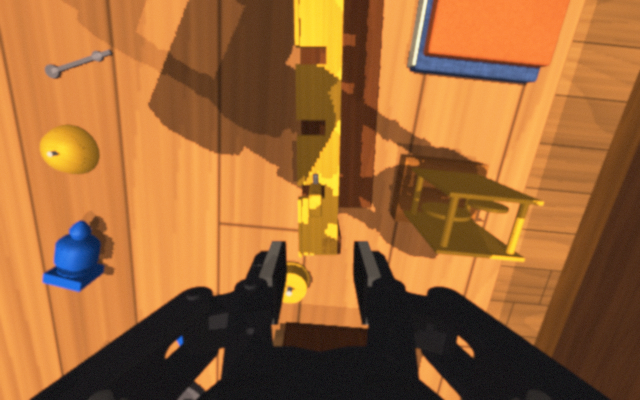

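View pics/s11.png

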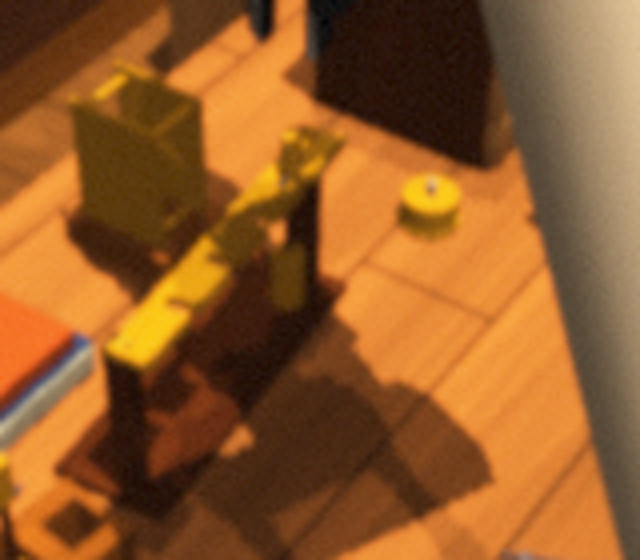

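>>> arm_command(motion=[{"travel":[0,-0.16,0.0],"roll":0},{"travel":[0,-0.32,0.0],"roll":0},{"travel":[0.01,-0.48,0.0],"roll":0},{"travel":[0.02,-0.64,0.0],"roll":0.03},{"travel":[0.03,-0.8,0.0],"roll":0.06},{"travel":[0.04,-0.95,0.0],"roll":0.09},{"travel":[0.066,-1,0.0],"roll":0.113},{"travel":[0.066,-1,0.0],"roll":0.113}], gripper=0)

```text
time_s: 44.9
tcp_pos: [0.669, 0.0181, 0.2842]
orientation: [[0.993, -0.122, -0.002], [-0.122, -0.993, 0.001], [-0.002, -0.001, -1.0]]
contact_force: [0.3, -0.2, -0.2]
width: 0.5
```

```bash
python3 -c "
from h import *
go(.6585,.1255,.22,-7)"
```

```text
roll deg -0.0 j6 3.4
t 44.9 tcp [0.669  0.0181 0.2842] travel [-0.094 -0.421  0.257] roll -0.0 rows>= 4.0
F [ 0.3 -0.2 -0.2] w 0.5
```

>>> arm_command(motion=[{"travel":[-0.03,-0.15,0.0],"roll":0},{"travel":[-0.07,-0.3,0.0],"roll":0},{"travel":[-0.094,-0.421,0.08],"roll":0},{"travel":[-0.094,-0.421,0.2],"roll":0},{"travel":[-0.094,-0.421,0.257],"roll":0},{"travel":[-0.094,-0.421,0.257],"roll":0},{"travel":[-0.094,-0.421,0.257],"roll":0},{"travel":[-0.094,-0.421,0.257],"roll":0}])

```text
time_s: 45.57
tcp_pos: [0.6595, 0.121, 0.2221]
orientation: [[0.992, -0.123, 0.001], [-0.123, -0.992, 0.0], [0.001, -0.0, -1.0]]
contact_force: [0.7, -0.2, 1.0]
width: 0.497
```

```bash
python3 -c "
from h import *
c=wrist('w45.png'); print(proj(c,[[.6585,.1255,.18]]));crop(c,220,100,200,170,3.4,'w45c.png')
go(.6585,.1255,.162,-7)"
```

```text
[[315.79330013 225.52466975]]
roll deg -0.1 j6 12.4
t 45.62 tcp [0.6597 0.1211 0.2224] travel [-0.007 -0.017  0.242] roll -0.001 rows>= 2.0
F [ 0.   0.3 -0.5] w 0.5
```

View pics/w45c.png

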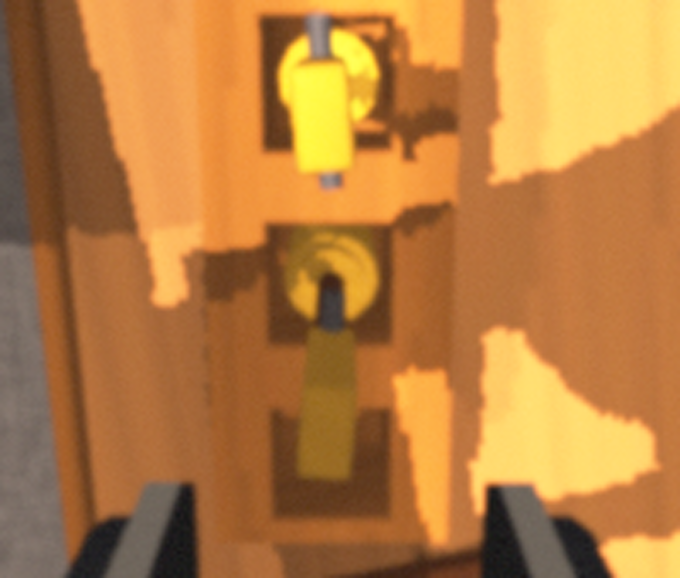

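>>> arm_command(motion=[{"travel":[-0.007,-0.014,0.08],"roll":0},{"travel":[-0.007,-0.014,0.16],"roll":0},{"travel":[-0.007,-0.014,0.242],"roll":0},{"travel":[-0.007,-0.014,0.242],"roll":0},{"travel":[-0.007,-0.014,0.242],"roll":0}])

```text
time_s: 46.03
tcp_pos: [0.6578, 0.125, 0.1613]
orientation: [[0.992, -0.123, -0.0], [-0.123, -0.992, -0.0], [-0.0, 0.0, -1.0]]
contact_force: [0.2, -1.2, 0.6]
width: 0.502
```

>>> arm_command(motion=[{"travel":[0,0,0],"roll":0},{"travel":[0,0,0],"roll":0},{"travel":[0,0,0],"roll":0},{"travel":[0,0,0],"roll":0},{"travel":[0,0,0],"roll":0},{"travel":[0,0,0],"roll":0}], gripper=1, squeeze=50)

```text
time_s: 46.53
tcp_pos: [0.6583, 0.1255, 0.1625]
orientation: [[0.992, -0.123, 0.002], [-0.123, -0.992, 0.0], [0.002, -0.0, -1.0]]
contact_force: [-1.7, -1.0, 8.2]
width: 0.109
```

>>> arm_command(motion=[{"travel":[0,0,-0.08],"roll":0},{"travel":[0,0,-0.18],"roll":0},{"travel":[0,0,-0.28],"roll":0},{"travel":[0,0,-0.34],"roll":0},{"travel":[0,0,-0.34],"roll":0},{"travel":[0,0,-0.34],"roll":0}])

```text
time_s: 47.03
tcp_pos: [0.658, 0.1254, 0.247]
orientation: [[0.992, -0.123, 0.002], [-0.123, -0.992, 0.0], [0.002, -0.0, -1.0]]
contact_force: [0.3, 0.1, -2.0]
width: 0.103
```

```bash
python3 -c "
from h import *
c=wrist('w46.png');crop(c,240,130,160,120,4,'w46c.png')
go(.61,.05,.244,-7);go(.625,-.11,.244,5.9)"
```

```text
roll deg -0.1 j6 12.7
t 47.08 tcp [0.6575 0.1254 0.2457] travel [-0.151  0.323  0.007] roll -0.0 rows>= 3.0
F [-0.3 -0.  -1.5] w 0.107
roll deg -13.0 j6 12.7
t 47.08 tcp [0.6575 0.1254 0.2457] travel [-0.013  0.95   0.007] roll -0.113 rows>= 6.0
F [-0.3 -0.  -1.5] w 0.107
```

View pics/w46c.png

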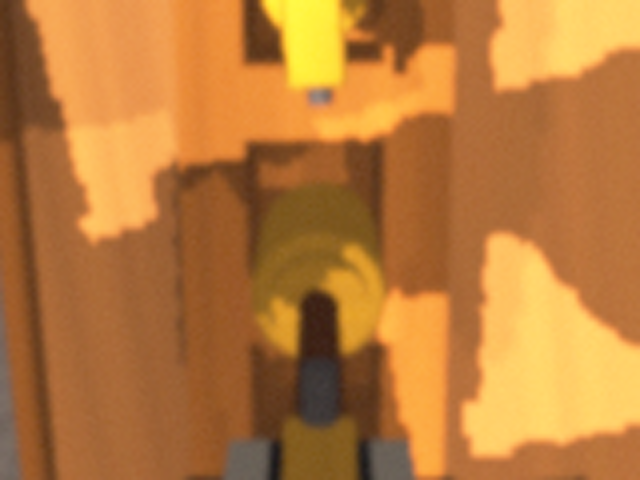

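>>> arm_command(motion=[{"travel":[-0.13,0.03,0.0],"roll":0},{"travel":[-0.15,0.17,0.0],"roll":0},{"travel":[-0.151,0.323,0.0],"roll":0},{"travel":[-0.13,0.47,0.0],"roll":0},{"travel":[-0.1,0.62,0.0],"roll":-0.03},{"travel":[-0.07,0.77,0.0],"roll":-0.06},{"travel":[-0.04,0.9,0.0],"roll":-0.09},{"travel":[-0.013,0.95,0.0],"roll":-0.113},{"travel":[-0.013,0.95,0.0],"roll":-0.113}])

```text
time_s: 47.83
tcp_pos: [0.6252, -0.1132, 0.2444]
orientation: [[0.995, 0.102, -0.001], [0.102, -0.995, -0.0], [-0.001, 0.0, -1.0]]
contact_force: [-0.4, 1.0, -0.9]
width: 0.103
```

```bash
python3 -c "
from h import *
go(.6238,-.1858,.202,5.9)"
```

```text
roll deg -0.0 j6 -21.5
t 47.83 tcp [ 0.6252 -0.1132  0.2444] travel [-0.035  0.288  0.169] roll -0.0 rows>= 3.0
F [-0.4  1.  -0.9] w 0.103
```

>>> arm_command(motion=[{"travel":[-0.035,0.14,0.0],"roll":0},{"travel":[-0.035,0.288,0.05],"roll":0},{"travel":[-0.035,0.288,0.12],"roll":0},{"travel":[-0.035,0.288,0.169],"roll":0},{"travel":[-0.035,0.288,0.169],"roll":0},{"travel":[-0.035,0.288,0.169],"roll":0},{"travel":[-0.035,0.288,0.169],"roll":0},{"travel":[-0.035,0.288,0.169],"roll":0}])

```text
time_s: 48.5
tcp_pos: [0.6244, -0.1819, 0.2044]
orientation: [[0.995, 0.103, 0.001], [0.103, -0.995, -0.0], [0.001, 0.0, -1.0]]
contact_force: [-0.3, 0.3, -0.8]
width: 0.107
```

```bash
python3 -c "
from h import *
c=wrist('w47.png');crop(c,240,60,200,190,3.1,'w47c.png')
go(.6735,-.1807,.202,5.9)"
```

```text
roll deg 0.0 j6 -27.4
t 48.55 tcp [ 0.6244 -0.182   0.2044] travel [0.196 0.015 0.01 ] roll 0.0 rows>= 2.0
F [-0.3  0.4 -1.2] w 0.107
```

View pics/w47c.png

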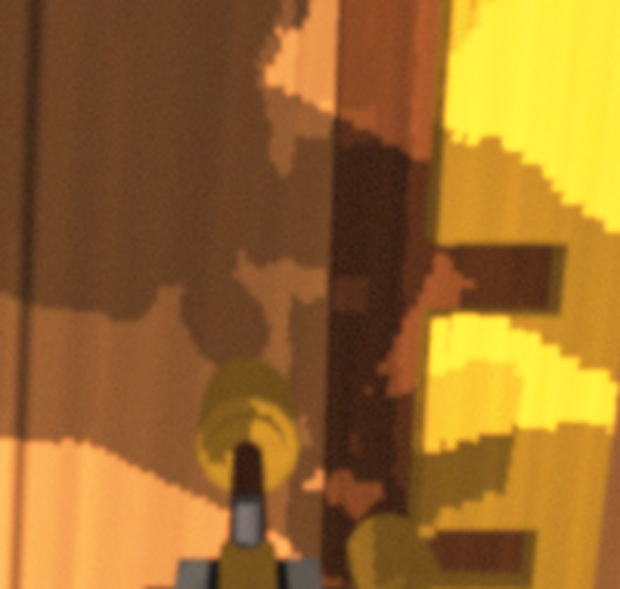

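```bash
python3 -c "
from h import *
c=bot.read_camera('wrist'); print(tplane(c,(240+563/3.1,60+278.5/3.1),.0394), tplane(c,(240+535/3.1,60+560/3.1),.0394))
print('pin end pred yo=0',tproj(c,[0,-.017,.020]),60+496/3.1)"
```

```text
[ 0.05798029 -0.05078143  0.0394    ] [0.05781568 0.00470906 0.0394    ]
pin end pred yo=0 [[318.17519352 218.55422834]] 220.0
```

>>> arm_command(motion=[{"travel":[0,0.014,0.01],"roll":0},{"travel":[0,0.014,0.01],"roll":0},{"travel":[0.05,0.014,0.01],"roll":0},{"travel":[0.1,0.014,0.01],"roll":0},{"travel":[0.15,0.014,0.01],"roll":0},{"travel":[0.197,0.014,0.01],"roll":0},{"travel":[0.197,0.014,0.01],"roll":0},{"travel":[0.197,0.014,0.01],"roll":0}])

```text
time_s: 49.27
tcp_pos: [0.6733, -0.1808, 0.2007]
orientation: [[0.995, 0.103, -0.0], [0.103, -0.995, 0.0], [-0.0, -0.0, -1.0]]
contact_force: [-0.5, -0.1, -2.3]
width: 0.106
```

>>> arm_command(motion=[{"travel":[0,0,0.02],"roll":0},{"travel":[0,0,0.04],"roll":0},{"travel":[0,0,0.052],"roll":0},{"travel":[0,0,0.056],"roll":0},{"travel":[0,0,0.056],"roll":0},{"travel":[0,0,0.056],"roll":0}])

```text
time_s: 49.77
tcp_pos: [0.6726, -0.1808, 0.1874]
orientation: [[0.995, 0.102, -0.001], [0.102, -0.995, 0.0], [-0.001, -0.0, -1.0]]
contact_force: [-4.9, 0.5, 8.3]
width: 0.108
```

>>> arm_command(motion=[{"travel":[0,0,-0.002],"roll":0},{"travel":[0,0,-0.002],"roll":0},{"travel":[0,0,-0.002],"roll":0},{"travel":[0,0,-0.002],"roll":0},{"travel":[0,0,-0.002],"roll":0},{"travel":[0,0,-0.002],"roll":0},{"travel":[0,0,-0.1],"roll":0},{"travel":[0,0,-0.25],"roll":0},{"travel":[0,0,-0.4],"roll":0},{"travel":[0,0,-0.4],"roll":0}], gripper=0.2)

```text
time_s: 50.6
tcp_pos: [0.6758, -0.1817, 0.2951]
orientation: [[0.995, 0.103, 0.01], [0.103, -0.995, -0.004], [0.01, 0.005, -1.0]]
contact_force: [1.7, -0.5, 1.8]
width: 0.401
```

```bash
python3 -c "
from h import *
c=wrist('w48.png')
go(.665,.18,.285,-7)"
```

```text
roll deg 12.9 j6 -25.8
t 50.65 tcp [ 0.675  -0.1814  0.2916] travel [ 0.109 -1.442  0.022] roll 0.113 rows>= 9.0
F [ 0.6  0.5 -0.1] w 0.402
```

View pics/w48.png

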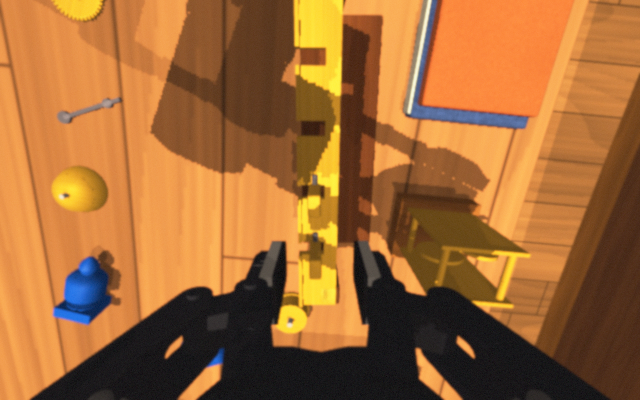

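Both hang. Next, the third pendulum.

>>> arm_command(motion=[{"travel":[0,-0.16,0.0],"roll":0},{"travel":[0,-0.32,0.0],"roll":0},{"travel":[0.01,-0.48,0.0],"roll":0},{"travel":[0.03,-0.64,0.0],"roll":0.03},{"travel":[0.05,-0.8,0.0],"roll":0.06},{"travel":[0.07,-0.95,0.0],"roll":0.09},{"travel":[0.109,-1,0.0],"roll":0.113},{"travel":[0.109,-1,0.0],"roll":0.113}], gripper=0)

```text
time_s: 51.32
tcp_pos: [0.675, 0.0745, 0.2861]
orientation: [[0.993, -0.122, -0.001], [-0.122, -0.993, 0.001], [-0.001, -0.001, -1.0]]
contact_force: [-0.4, -0.1, -0.7]
width: 0.502
```

```bash
python3 -c "
from h import *
go(.665,.18,.22,-7)"
```

```text
roll deg -0.0 j6 8.3
t 51.32 tcp [0.675  0.0745 0.2861] travel [-0.091 -0.414  0.265] roll -0.0 rows>= 3.0
F [-0.4 -0.1 -0.7] w 0.502
```

>>> arm_command(motion=[{"travel":[-0.03,-0.15,0.0],"roll":0},{"travel":[-0.07,-0.3,0.0],"roll":0},{"travel":[-0.091,-0.414,0.08],"roll":0},{"travel":[-0.091,-0.414,0.2],"roll":0},{"travel":[-0.091,-0.414,0.26],"roll":0},{"travel":[-0.091,-0.414,0.26],"roll":0},{"travel":[-0.091,-0.414,0.26],"roll":0},{"travel":[-0.091,-0.414,0.26],"roll":0}])

```text
time_s: 51.98
tcp_pos: [0.6655, 0.1755, 0.2231]
orientation: [[0.992, -0.123, 0.001], [-0.123, -0.992, 0.0], [0.001, -0.0, -1.0]]
contact_force: [0.6, -0.7, 0.2]
width: 0.501
```

```bash
python3 -c "
from h import *
c=wrist('w49.png'); print(proj(c,[[.665,.18,.18]]));crop(c,220,100,200,170,3.4,'w49c.png')
go(.665,.18,.162,-7)"
```

```text
[[316.58162157 224.8574654 ]]
roll deg -0.1 j6 16.9
t 52.03 tcp [0.6657 0.1756 0.2235] travel [-0.005 -0.017  0.246] roll -0.001 rows>= 2.0
F [ 0.3  0.3 -0.3] w 0.503
```

View pics/w49c.png

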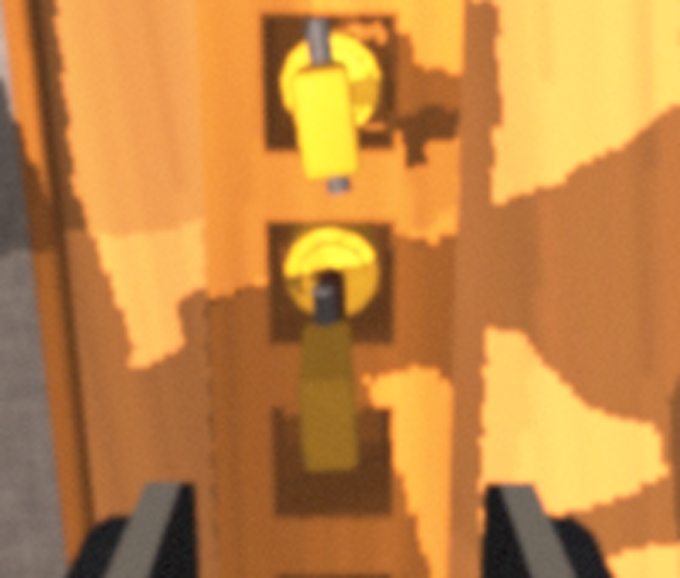

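>>> arm_command(motion=[{"travel":[-0.007,-0.017,0.08],"roll":0},{"travel":[-0.007,-0.017,0.16],"roll":0},{"travel":[-0.007,-0.017,0.244],"roll":0},{"travel":[-0.007,-0.017,0.244],"roll":0},{"travel":[-0.007,-0.017,0.244],"roll":0}])

```text
time_s: 52.45
tcp_pos: [0.6638, 0.1802, 0.1616]
orientation: [[0.992, -0.123, -0.0], [-0.123, -0.992, -0.0], [-0.0, 0.0, -1.0]]
contact_force: [0.8, 0.3, 0.5]
width: 0.502
```

>>> arm_command(motion=[{"travel":[0,0,0],"roll":0},{"travel":[0,0,0],"roll":0},{"travel":[0,0,0],"roll":0},{"travel":[0,0,0],"roll":0},{"travel":[0,0,0],"roll":0},{"travel":[0,0,0],"roll":0}], gripper=1, squeeze=50)

```text
time_s: 52.95
tcp_pos: [0.6644, 0.1807, 0.1628]
orientation: [[0.992, -0.123, 0.003], [-0.123, -0.992, 0.0], [0.002, -0.001, -1.0]]
contact_force: [-1.1, 0.1, 7.7]
width: 0.109
```

>>> arm_command(motion=[{"travel":[0,0,-0.08],"roll":0},{"travel":[0,0,-0.18],"roll":0},{"travel":[0,0,-0.28],"roll":0},{"travel":[0,0,-0.34],"roll":0},{"travel":[0,0,-0.34],"roll":0},{"travel":[0,0,-0.34],"roll":0}])

```text
time_s: 53.45
tcp_pos: [0.664, 0.1807, 0.2471]
orientation: [[0.992, -0.123, 0.002], [-0.123, -0.992, 0.0], [0.002, -0.001, -1.0]]
contact_force: [0.5, 0.0, -2.1]
width: 0.108
```

```bash
python3 -c "
from h import *
c=wrist('w50.png');crop(c,240,130,160,120,4,'w50c.png')
go(.61,.11,.246,-7);go(.62,-.05,.246,5.9)"
```

```text
roll deg -0.1 j6 17.3
t 53.5 tcp [0.6634 0.1805 0.2458] travel [-0.177  0.306 -0.001] roll -0.0 rows>= 3.0
F [-0.8  0.5 -1.3] w 0.104
roll deg -13.0 j6 17.3
t 53.5 tcp [0.6634 0.1805 0.2458] travel [-0.059  0.937 -0.001] roll -0.113 rows>= 6.0
F [-0.8  0.5 -1.3] w 0.104
```

View pics/w50c.png

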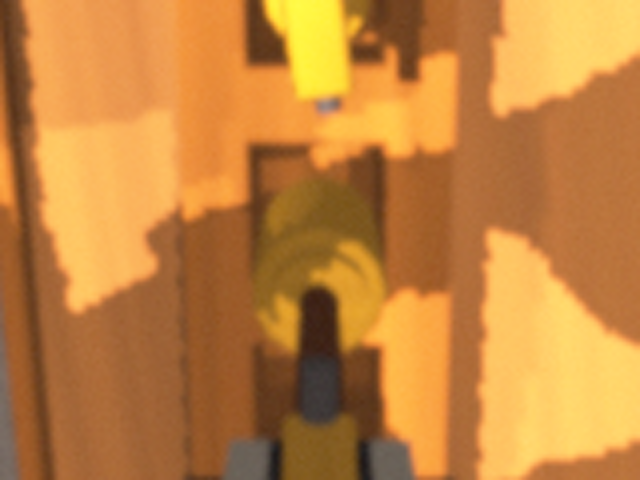

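>>> arm_command(motion=[{"travel":[-0.13,0.03,0.0],"roll":0},{"travel":[-0.17,0.16,0.0],"roll":0},{"travel":[-0.177,0.306,0.0],"roll":0},{"travel":[-0.16,0.46,0.0],"roll":0},{"travel":[-0.13,0.61,0.0],"roll":-0.03},{"travel":[-0.1,0.76,0.0],"roll":-0.06},{"travel":[-0.08,0.88,0.0],"roll":-0.09},{"travel":[-0.059,0.937,0.0],"roll":-0.113},{"travel":[-0.059,0.937,0.0],"roll":-0.113},{"travel":[-0.059,0.937,0.0],"roll":-0.113}])

```text
time_s: 54.33
tcp_pos: [0.6197, -0.0506, 0.2448]
orientation: [[0.995, 0.1, -0.002], [0.1, -0.995, 0.001], [-0.002, -0.001, -1.0]]
contact_force: [0.2, -0.1, -2.3]
width: 0.104
```

```bash
python3 -c "
from h import *
go(.6184,-.131,.202,5.9)"
```

```text
roll deg -0.1 j6 -15.9
t 54.33 tcp [ 0.6197 -0.0506  0.2448] travel [-0.037  0.319  0.171] roll -0.001 rows>= 3.0
F [ 0.2 -0.1 -2.3] w 0.104
```

>>> arm_command(motion=[{"travel":[-0.037,0.16,0.0],"roll":-0.001},{"travel":[-0.037,0.31,0.05],"roll":-0.001},{"travel":[-0.037,0.319,0.12],"roll":-0.001},{"travel":[-0.037,0.319,0.171],"roll":-0.001},{"travel":[-0.037,0.319,0.171],"roll":-0.001},{"travel":[-0.037,0.319,0.171],"roll":-0.001},{"travel":[-0.037,0.319,0.171],"roll":-0.001},{"travel":[-0.037,0.319,0.171],"roll":-0.001}])

```text
time_s: 55.0
tcp_pos: [0.6197, -0.1296, 0.2042]
orientation: [[0.994, 0.105, 0.001], [0.105, -0.994, -0.0], [0.001, 0.0, -1.0]]
contact_force: [0.5, 0.7, -1.3]
width: 0.109
```

```bash
python3 -c "
from h import *
c=wrist('w51.png');crop(c,240,60,200,190,3.1,'w51c.png')
go(.6681,-.1258,.202,5.9)"
```

```text
roll deg 0.1 j6 -23.3
t 55.05 tcp [ 0.6197 -0.1297  0.2042] travel [0.194 0.005 0.009] roll 0.001 rows>= 2.0
F [ 0.3  0.1 -1. ] w 0.105
```

View pics/w51c.png

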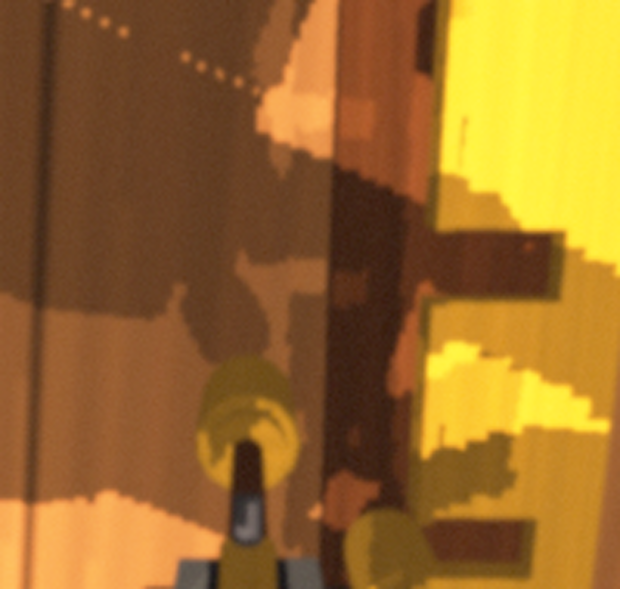

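```bash
python3 -c "
from h import *
c=bot.read_camera('wrist'); print(tplane(c,(240+562/3.1,60+266/3.1),.0392), tplane(c,(240+533/3.1,60+548/3.1),.0392))
print('pin end pred yo=0',tproj(c,[0,-.017,.020]),60+495/3.1)"
```

```text
[ 0.05751445 -0.053046    0.0392    ] [0.05713318 0.0020452  0.0392    ]
pin end pred yo=0 [[318.17510572 218.5515474 ]] 219.67741935483872
```

>>> arm_command(motion=[{"travel":[0,0.005,0.01],"roll":0},{"travel":[0.05,0.005,0.01],"roll":0},{"travel":[0.1,0.005,0.01],"roll":0},{"travel":[0.15,0.005,0.01],"roll":0},{"travel":[0.194,0.005,0.01],"roll":0},{"travel":[0.194,0.005,0.01],"roll":0},{"travel":[0.194,0.005,0.01],"roll":0}])

```text
time_s: 55.68
tcp_pos: [0.6676, -0.1264, 0.2005]
orientation: [[0.994, 0.105, -0.0], [0.105, -0.994, -0.0], [-0.0, -0.0, -1.0]]
contact_force: [0.5, -0.5, -0.9]
width: 0.105
```

>>> arm_command(motion=[{"travel":[0,0,0.02],"roll":0},{"travel":[0,0,0.04],"roll":0},{"travel":[0,0,0.052],"roll":0},{"travel":[0,0,0.055],"roll":0},{"travel":[0,0,0.055],"roll":0},{"travel":[0,0,0.055],"roll":0}])

```text
time_s: 56.18
tcp_pos: [0.6669, -0.1265, 0.1877]
orientation: [[0.995, 0.105, -0.0], [0.105, -0.995, -0.0], [-0.0, 0.0, -1.0]]
contact_force: [-6.1, 1.5, 12.3]
width: 0.109
```

>>> arm_command(motion=[{"travel":[0,0,-0.003],"roll":0},{"travel":[0,0,-0.003],"roll":0},{"travel":[0,0,-0.003],"roll":0},{"travel":[0,0,-0.003],"roll":0},{"travel":[0,0,-0.003],"roll":0},{"travel":[0,0,-0.003],"roll":0},{"travel":[0,0,-0.1],"roll":0},{"travel":[0,0,-0.25],"roll":0},{"travel":[0,0,-0.4],"roll":0},{"travel":[0,0,-0.4],"roll":0}], gripper=0.2)

```text
time_s: 57.02
tcp_pos: [0.6702, -0.1272, 0.2948]
orientation: [[0.994, 0.105, 0.01], [0.105, -0.994, -0.003], [0.01, 0.004, -1.0]]
contact_force: [0.8, -0.8, 1.5]
width: 0.4
```

```bash
python3 -c "
from h import *
c=wrist('w52.png')
go(.6716,.2345,.285,-7)"
```

```text
roll deg 13.0 j6 -21.8
t 57.07 tcp [ 0.6693 -0.127   0.2914] travel [ 0.16  -1.437  0.023] roll 0.114 rows>= 9.0
F [ 0.3 -0.4 -1.2] w 0.397
```

View pics/w52.png

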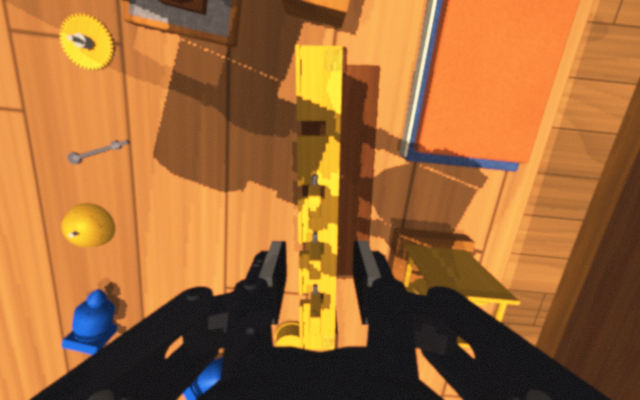

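>>> arm_command(motion=[{"travel":[0,-0.16,0.0],"roll":0},{"travel":[0,-0.32,0.0],"roll":0},{"travel":[0.02,-0.48,0.0],"roll":0},{"travel":[0.05,-0.64,0.0],"roll":0.03},{"travel":[0.08,-0.8,0.0],"roll":0.06},{"travel":[0.12,-0.95,0.0],"roll":0.09},{"travel":[0.16,-1,0.0],"roll":0.114},{"travel":[0.16,-1,0.0],"roll":0.114}], gripper=0)

```text
time_s: 57.73
tcp_pos: [0.6815, 0.1302, 0.2858]
orientation: [[0.992, -0.122, -0.001], [-0.122, -0.992, 0.001], [-0.001, -0.001, -1.0]]
contact_force: [-0.8, -0.3, -0.1]
width: 0.496
```

```bash
python3 -c "
from h import *
go(.6716,.2345,.22,-7)"
```

```text
roll deg -0.0 j6 12.9
t 57.73 tcp [0.6815 0.1302 0.2858] travel [-0.09  -0.409  0.263] roll -0.0 rows>= 3.0
F [-0.8 -0.3 -0.1] w 0.496
```

>>> arm_command(motion=[{"travel":[-0.03,-0.15,0.0],"roll":0},{"travel":[-0.07,-0.3,0.0],"roll":0},{"travel":[-0.09,-0.425,0.08],"roll":0},{"travel":[-0.09,-0.425,0.2],"roll":0},{"travel":[-0.09,-0.425,0.26],"roll":0},{"travel":[-0.09,-0.425,0.26],"roll":0},{"travel":[-0.09,-0.425,0.26],"roll":0},{"travel":[-0.09,-0.425,0.26],"roll":0}])

```text
time_s: 58.4
tcp_pos: [0.6726, 0.2339, 0.2232]
orientation: [[0.992, -0.123, 0.001], [-0.123, -0.992, 0.0], [0.001, -0.0, -1.0]]
contact_force: [-0.1, 0.4, -0.1]
width: 0.497
```

```bash
python3 -c "
from h import *
c=wrist('w53.png'); print(proj(c,[[.6716,.2345,.18]]));crop(c,220,100,200,170,3.4,'w53c.png')
go(.6716,.2345,.162,-7)"
```

```text
[[316.65419319 230.67725299]]
roll deg -0.1 j6 21.5
t 58.45 tcp [0.6727 0.234  0.2235] travel [-0.005 -0.001  0.246] roll -0.001 rows>= 2.0
F [-0.3  0.4 -0.2] w 0.502
```

View pics/w53c.png

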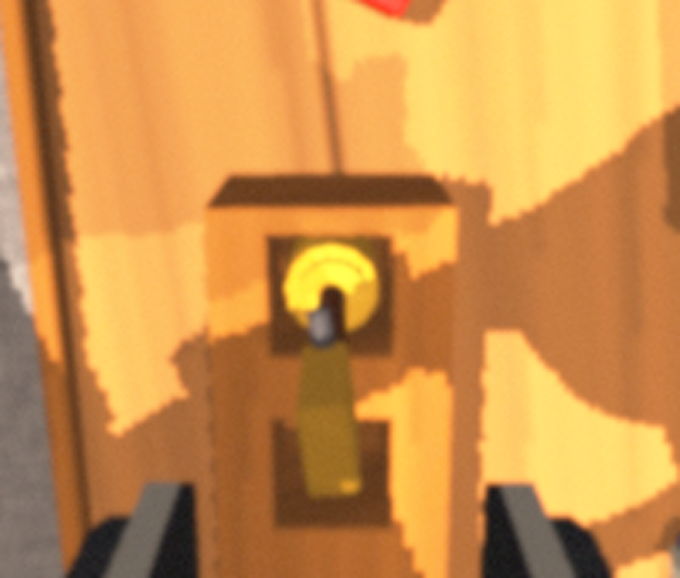

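>>> arm_command(motion=[{"travel":[-0.006,0.002,0.08],"roll":-0.02},{"travel":[-0.006,0.002,0.16],"roll":-0.02},{"travel":[-0.006,0.002,0.244],"roll":-0.02},{"travel":[-0.006,0.002,0.244],"roll":-0.02},{"travel":[-0.006,0.002,0.244],"roll":-0.02}])

```text
time_s: 58.87
tcp_pos: [0.6705, 0.2338, 0.1616]
orientation: [[0.997, -0.084, -0.0], [-0.084, -0.997, -0.0], [-0.0, 0.0, -1.0]]
contact_force: [-1.2, 0.5, 0.5]
width: 0.499
```

>>> arm_command(motion=[{"travel":[0,0,0],"roll":0},{"travel":[0,0,0],"roll":0},{"travel":[0,0,0],"roll":0},{"travel":[0,0,0],"roll":0},{"travel":[0,0,0],"roll":0},{"travel":[0,0,0],"roll":0}], gripper=1, squeeze=50)

```text
time_s: 59.37
tcp_pos: [0.6711, 0.2345, 0.1629]
orientation: [[0.997, -0.083, 0.003], [-0.083, -0.997, 0.001], [0.002, -0.001, -1.0]]
contact_force: [-0.4, 0.0, 7.6]
width: 0.11
```

>>> arm_command(motion=[{"travel":[0,0,-0.08],"roll":0},{"travel":[0,0,-0.18],"roll":0},{"travel":[0,0,-0.28],"roll":0},{"travel":[0,0,-0.34],"roll":0},{"travel":[0,0,-0.34],"roll":0},{"travel":[0,0,-0.34],"roll":0}])

```text
time_s: 59.87
tcp_pos: [0.6707, 0.2343, 0.247]
orientation: [[0.997, -0.083, 0.002], [-0.083, -0.997, 0.001], [0.002, -0.001, -1.0]]
contact_force: [0.1, 0.1, -2.2]
width: 0.108
```

```bash
python3 -c "
from h import *
c=wrist('w54.png');crop(c,240,130,160,120,4,'w54c.png')
go(.61,.16,.246,-7);go(.615,-.005,.246,5.9)"
```

```text
roll deg 2.2 j6 19.2
t 59.92 tcp [0.6701 0.2341 0.2456] travel [-0.215  0.315 -0.002] roll 0.02 rows>= 3.0
F [ 0.2  0.7 -2.3] w 0.107
roll deg -10.7 j6 19.2
t 59.92 tcp [0.6701 0.2341 0.2456] travel [-0.14   0.971 -0.002] roll -0.093 rows>= 6.0
F [ 0.2  0.7 -2.3] w 0.107
```

View pics/w54c.png

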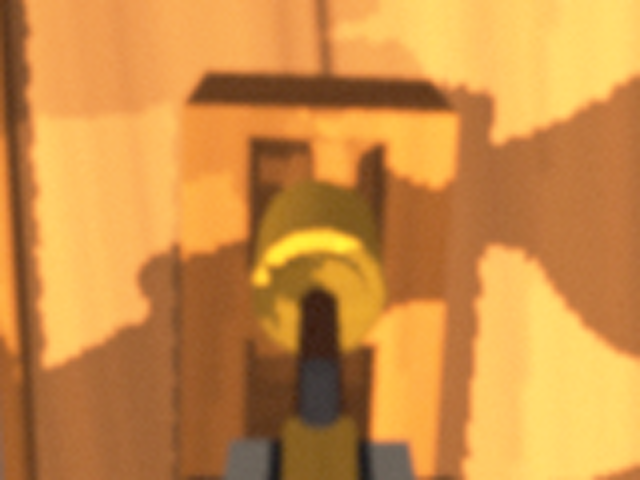

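>>> arm_command(motion=[{"travel":[-0.13,0.03,0.0],"roll":0},{"travel":[-0.2,0.16,0.0],"roll":0},{"travel":[-0.215,0.315,0.0],"roll":0},{"travel":[-0.2,0.46,0.0],"roll":0},{"travel":[-0.18,0.61,0.0],"roll":-0.03},{"travel":[-0.16,0.76,0.0],"roll":-0.06},{"travel":[-0.15,0.88,0.0],"roll":-0.093},{"travel":[-0.14,0.971,0.0],"roll":-0.093},{"travel":[-0.14,0.971,0.0],"roll":-0.093},{"travel":[-0.14,0.971,0.0],"roll":-0.093}])

```text
time_s: 60.75
tcp_pos: [0.6147, -0.0058, 0.2447]
orientation: [[0.995, 0.1, -0.002], [0.1, -0.995, 0.0], [-0.002, -0.001, -1.0]]
contact_force: [0.4, 0.4, -2.6]
width: 0.107
```

```bash
python3 -c "
from h import *
go(.6127,-.0762,.202,5.9)"
```

```text
roll deg -0.1 j6 -11.9
t 60.75 tcp [ 0.6147 -0.0058  0.2447] travel [-0.036  0.279  0.171] roll -0.001 rows>= 2.0
F [ 0.4  0.4 -2.6] w 0.107
```

>>> arm_command(motion=[{"travel":[-0.036,0.14,0.0],"roll":-0.001},{"travel":[-0.036,0.28,0.05],"roll":-0.001},{"travel":[-0.036,0.285,0.12],"roll":-0.001},{"travel":[-0.036,0.285,0.171],"roll":-0.001},{"travel":[-0.036,0.285,0.171],"roll":-0.001},{"travel":[-0.036,0.285,0.171],"roll":-0.001},{"travel":[-0.036,0.285,0.171],"roll":-0.001},{"travel":[-0.036,0.285,0.171],"roll":-0.001}])

```text
time_s: 61.42
tcp_pos: [0.6142, -0.0759, 0.2041]
orientation: [[0.994, 0.106, 0.001], [0.106, -0.994, -0.0], [0.001, 0.0, -1.0]]
contact_force: [0.5, 0.3, -2.0]
width: 0.11
```

```bash
python3 -c "
from h import *
c=wrist('w55.png');crop(c,240,60,200,190,3.1,'w55c.png')
go(.6624,-.0711,.202,5.9)"
```

```text
roll deg 0.2 j6 -18.6
t 61.47 tcp [ 0.6142 -0.076   0.2041] travel [0.194 0.001 0.009] roll 0.001 rows>= 2.0
F [-0.3 -0.4 -2.6] w 0.108
```

View pics/w55c.png

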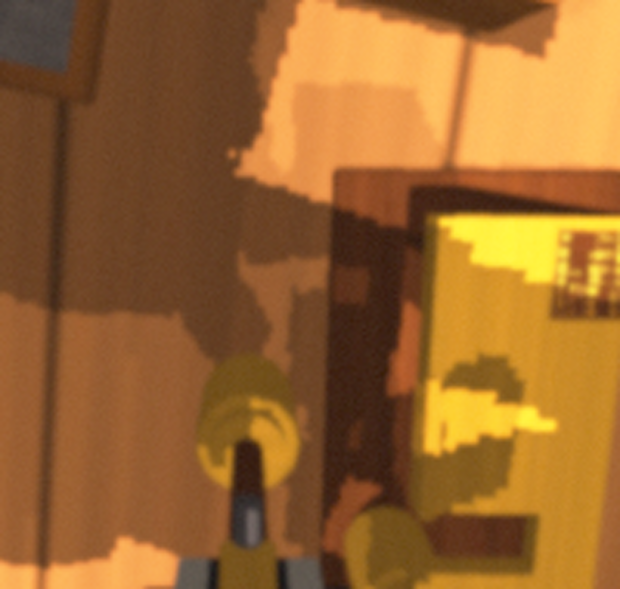

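>>> arm_command(motion=[{"travel":[0,0.002,0.01],"roll":0},{"travel":[0.05,0.002,0.01],"roll":0},{"travel":[0.1,0.002,0.01],"roll":0},{"travel":[0.15,0.002,0.01],"roll":0},{"travel":[0.194,0.002,0.01],"roll":0},{"travel":[0.194,0.002,0.01],"roll":0},{"travel":[0.194,0.002,0.01],"roll":0}])

```text
time_s: 62.05
tcp_pos: [0.662, -0.0719, 0.2007]
orientation: [[0.994, 0.105, -0.0], [0.105, -0.994, -0.0], [-0.0, 0.0, -1.0]]
contact_force: [0.6, 0.2, -1.8]
width: 0.104
```

>>> arm_command(motion=[{"travel":[0,0,0.02],"roll":0},{"travel":[0,0,0.04],"roll":0},{"travel":[0,0,0.052],"roll":0},{"travel":[0,0,0.055],"roll":0},{"travel":[0,0,0.055],"roll":0},{"travel":[0,0,0.055],"roll":0}])

```text
time_s: 62.55
tcp_pos: [0.6613, -0.072, 0.1878]
orientation: [[0.995, 0.105, -0.0], [0.105, -0.995, 0.0], [-0.0, -0.0, -1.0]]
contact_force: [-6.4, 2.7, 13.4]
width: 0.108
```

>>> arm_command(motion=[{"travel":[0,0,-0.003],"roll":0},{"travel":[0,0,-0.003],"roll":0},{"travel":[0,0,-0.003],"roll":0},{"travel":[0,0,-0.003],"roll":0},{"travel":[0,0,-0.003],"roll":0},{"travel":[0,0,-0.003],"roll":0},{"travel":[0,0,-0.1],"roll":0},{"travel":[0,0,-0.25],"roll":0},{"travel":[0,0,-0.4],"roll":0},{"travel":[-0.15,0.1,-0.5],"roll":0},{"travel":[-0.3,0.2,-0.5],"roll":0},{"travel":[-0.3,0.2,-0.5],"roll":0}], gripper=0.2)

```text
time_s: 63.55
tcp_pos: [0.5901, -0.132, 0.314]
orientation: [[0.995, 0.104, 0.002], [0.104, -0.995, -0.002], [0.001, 0.002, -1.0]]
contact_force: [0.8, -0.6, 0.8]
width: 0.397
```

>>> arm_command(motion=[{"travel":[-0.16,0,0],"roll":0},{"travel":[-0.3,0,0],"roll":0},{"travel":[-0.3,0.15,0],"roll":0},{"travel":[-0.3,0.3,0],"roll":0},{"travel":[-0.3,0.45,0],"roll":0},{"travel":[-0.3,0.6,0],"roll":0},{"travel":[-0.3,0.6,0],"roll":0}])

```text
time_s: 64.13
tcp_pos: [0.5338, -0.2925, 0.3114]
orientation: [[0.995, 0.101, 0.0], [0.101, -0.995, -0.002], [-0.0, 0.002, -1.0]]
contact_force: [-0.6, 0.4, -1.3]
width: 0.4
```

```bash
python3 -c "
from h import *
go(.6,0,.3)
c=wrist('w56.png')
s=bot.read_camera('side');crop(s,140,90,260,210,3,'s12.png')
t=bot.read_camera('top');crop(t,190,110,240,110,3,'t12.png')"
```

```text
t 64.13 tcp [ 0.5338 -0.2925  0.3114] travel [ 0.382 -1.137  0.044] roll 0.0 rows>= 8.0
F [-0.6  0.4 -1.3] w 0.4
```

View pics/s12.png

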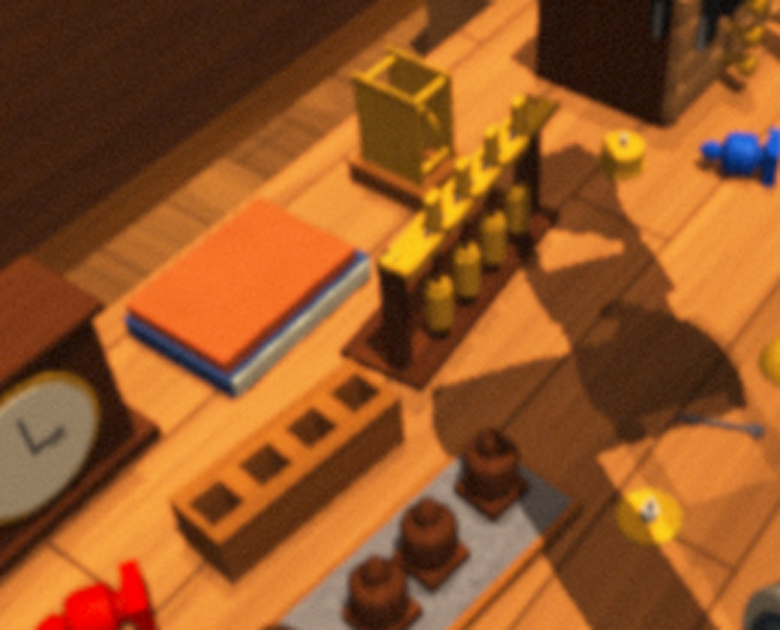

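View pics/t12.png

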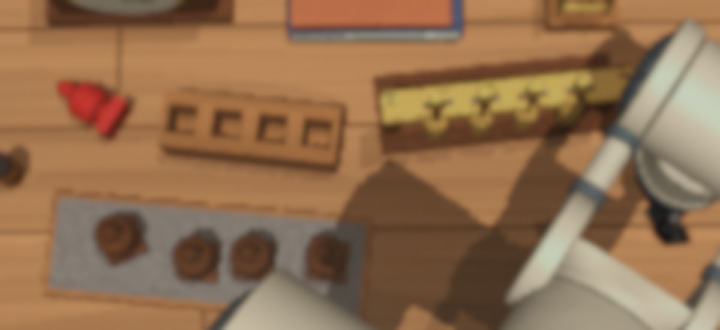

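View pics/w56.png

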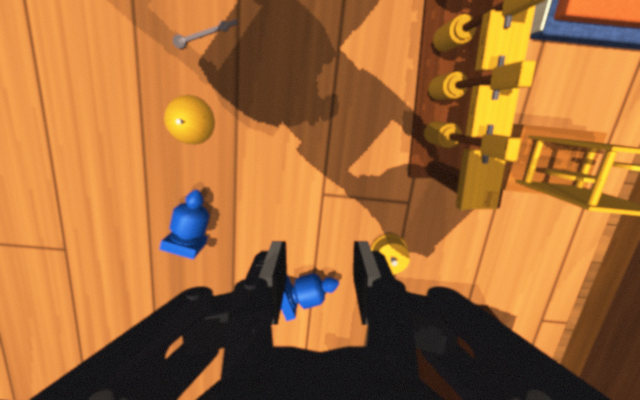

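```bash
python3 -c "
from h import *
bot.hand_in(); print(bot.get_obs()['time_s'])
t=bot.read_camera('side');crop(t,140,90,260,210,3,'s13.png')"
```

```text
the job is handed in; nothing more can be done
the job is handed in; nothing more can be done
```

The lot is set out and was handed in at about 64 s. The three toppled walnut finials now stand on the display board beside finial3. All four pendulums hang from the rail, one to a slot, and the stock block is empty.

- **Finials:** I gripped each one by its spire, rolled it upright over the board's front edge and set it down. The first one placed was later found partly off the board's rear edge, most likely from the announced knock, so I moved it back onto the board.
- **Final checks:** Just before hand-in, the top and side pictures showed all four finials standing inside the board's outline. The top picture showed a pendulum in every slot, and the side picture showed all four hanging clear. I never moved the gripper onto the dial, wheel, hand or other stock. The last pictures show them where they were, as far as they were in view.
- **Measurement disagreement:** Finial positions read from the pictures differed by about 6–8 mm from where I had placed them. By the recorded placing positions, each foot I set has at least 20 mm of board around it.
- **Not confirmed:** I tried to take a picture after hand-in, but it was refused, so I have no view of the final second.

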